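# Hang the rinsed slide racks to dry over their tray

## Robot

A 6-joint arm with a two-finger parallel gripper is mounted at the origin on a cart in front of the work surface, level with it; the furniture and walls round the work are solid. World frame = base frame: x ahead of the robot, y to its left, z up, the work surface at z = 0. Lengths are in m, angles in rad, forces in N, time in s.
With the tool pointing down it reaches from about 0.35 to 0.85 m from the base axis. Payload 8.1 kg.
Tool frame: the origin (TCP) lies between the finger pads; the fingertips stand nose_length ahead of it and the grasp point (between the pads) lies 2 mm behind it (nose_length is the distance from the TCP to the fingertips, in m); z points along the fingers, x is the direction in which the jaws open and shut, and the axes are right-handed (so a half turn about z gives the same grasp; the last joint's range is limited). The gripper opens to 93 mm and grips with 3 to 60 N. Pads are 15 mm wide; open, the fingers measure 128 mm over their backs; the gripper's body (75 mm by 188 mm) begins 65 mm behind the grasp point.
Start: joints at [-1.216, 0.13, 1.488, -0, 1.523, -0.085], TCP at [0.255, -0.543, 0.236] pointing down, gripper open.
Joint ranges: [-2.96, 2.96], [-0.89, 2.26], [0.02, 2.5], [-1.34, 4.48], [0, 2.73], [-2.66, 2.66]. Speed limits (rad/s): [2.39, 2.39, 2.79, 3.14, 3.14, 3.14].

## Interface

Orientations are given as a rotation vector (axis times angle).
In Python, from plant import * gives the robot as it stands.
- The arm moves only by the tool carry_out, never from a script. Its argument "steps" is a list of rows, each an object with "xyz": the shift along the world's x, y, z in cm, a list of three; "rot": the turn, a rotation vector about the world's x, y, z in degrees, a list of three. In form: [{"xyz": [tx, ty, tz], "rot": [rx, ry, rz]}, ...]. A call has 1 to 10 rows; each row is the pose to reach, as a shift and turn from the pose commanded when the call began; what a row does not reach only later rows make up. A row lasts 1/10 s, in which the tool goes at most 50 mm and 8.59 degrees, less where a joint would pass 70% of its speed; a pose out of reach is approached as far as the arm can. A call with a gripper value outside its range is refused whole. "grip" is the opening, from 0 (shut) to 1 (fully open), set as the call begins (left out, the last holds). The fingers move at their own pace and stop on an object; "force" is the grip in N (left out, the last holds). Time passes only in rows, so rows that repeat a pose let the fingers close. It gives the time, the measured TCP pose, the force and the opening at its end, in the units of the state.
- read_state(): the state, without advancing time (a new reading comes with each control period).
- read_camera(name): name is "scene" or "top" or "wrist"; returns the picture (400x640x3 uint8, red, green, blue); there is no depth.
- calibration(name): a dict with "fov_y" (degrees; the focal length in pixels is half the picture's height over the tangent of half this angle, whatever the lens; pixels are square), "cx", "cy" (the principal point, pixels), "xyz" and "attitude" of the camera in the world. Camera axes: x right, y down, z forward; pixel columns grow to the right and rows downward; lengths in m; the calibration is good to about 2 mm. A picture is of the moment at which its call begins: read the wrist's pose just before it. calibration takes no time and is no camera call; for the wrist camera it gives the pose at the moment of the call.
- close_job(): hands the job in, once; it reports no verdict.
The state is a dict: "t": time; "q": joint angles; "dq": joint speeds; "joint_torque": joint torques, N m; "tool_pos": TCP position; "orientation": TCP orientation; "force": force on the tool from outside, world axes, zero at the start; "wrist_torque": the same for the moment, N m; "opening": finger opening in m.
Only numpy, scipy, OpenCV 4.12 (cv2) and the standard library are available. Lean on these libraries where they do the work, as an engineer would, in place of code of your own. Each camera call takes 0.05 s, during which the arm holds its last target.

## Task

The rinsed slide racks stand in the metal tray towards the back of the bench. Hook both fingertips behind the tray's far rim and drag it at least 8 cm towards you with the racks standing in it, then hang every rack upright by its wire handle on the drying stand, one to a hook, any hook. At last slide the empty tray in under the three hooks, squarely and centred from side to side, far enough that the hanging racks are over it to catch the drips; do not tip a rack over, and leave the other things on the bench where they are.

Things in the scene. Friction and masses are not known exactly. Their poses are not given: they have to be found in the camera images.
- tray_mid (a point): Loose bare-metal rinse tray, 0.4 kg: open box 160 mm deep (its x) x 160 mm wide (its y), 32 mm high, walls and floor 3 mm, with a rolled rim 7 mm thick on the wall tops (167 x 167 mm over the rim). Point: tray centre, 16 mm above its underside. x points away from the robot (far wall at x = +80 mm), y to the left.
- drying_stand: Fixed steel stand: foot plate and two posts at the back, between them a rail 120 mm wide, top 176 mm above the bench, and three wire hooks 48 mm apart that reach from the rail towards the robot. Origin: on the bench below the middle hook's seat; x points away from the robot (rail and 11 mm posts at x = +74 mm; the foot's front edge at x = +66 mm stops the tray), y to the left.
- hook_1 (a point): The right hook (7.6 mm round wire, runs along the stand's x). Point: top of the wire at its seat, the lowest place, 154 mm above the bench. Behind it the wire rises gently to the rail; in front it rises 9 mm to the free end 31 mm nearer the robot. Axes as the stand's.
- hook_2 (a point): The middle hook (7.6 mm round wire, runs along the stand's x). Point: top of the wire at its seat, the lowest place, 154 mm above the bench. Behind it the wire rises gently to the rail; in front it rises 9 mm to the free end 31 mm nearer the robot. Axes as the stand's.
- hook_3 (a point): The left hook (7.6 mm round wire, runs along the stand's x). Point: top of the wire at its seat, the lowest place, 154 mm above the bench. Behind it the wire rises gently to the rail; in front it rises 9 mm to the free end 31 mm nearer the robot. Axes as the stand's.
- rack_1_grip (a point): Rack 1 (all alike; one may be absent): white carrier of glass slides, 80 mm (x) x 34 mm (y) x 32 mm high, 0.12 kg, with a rigid wire handle over its middle and on the handle's peak a grey finger grip 12 mm thick (x), 26 mm wide (y), from 92 to 128 mm above the underside. Point: centre of the grip, 111 mm above the underside. z up.
- rack_1_bar (a point): Peak of rack 1's handle: centre of the 6 mm wire, 85 mm above the rack's underside, 26 mm below the grip point; the hook goes under it. The handle lies in the rack's y-z plane: two legs 29 mm apart up to 70 mm, then a roof to the peak. Axes as the rack's; to hang, the rack's x lies along the hook.
- rack_2_grip (a point): Rack 2 (all alike; one may be absent): white carrier of glass slides, 80 mm (x) x 34 mm (y) x 32 mm high, 0.12 kg, with a rigid wire handle over its middle and on the handle's peak a grey finger grip 12 mm thick (x), 26 mm wide (y), from 92 to 128 mm above the underside. Point: centre of the grip, 111 mm above the underside. z up.
- rack_2_bar (a point): Peak of rack 2's handle: centre of the 6 mm wire, 85 mm above the rack's underside, 26 mm below the grip point; the hook goes under it. The handle lies in the rack's y-z plane: two legs 29 mm apart up to 70 mm, then a roof to the peak. Axes as the rack's; to hang, the rack's x lies along the hook.
- rack_3_grip (a point): Rack 3 (all alike; one may be absent): white carrier of glass slides, 80 mm (x) x 34 mm (y) x 32 mm high, 0.12 kg, with a rigid wire handle over its middle and on the handle's peak a grey finger grip 12 mm thick (x), 26 mm wide (y), from 92 to 128 mm above the underside. Point: centre of the grip, 111 mm above the underside. z up.
- rack_3_bar (a point): Peak of rack 3's handle: centre of the 6 mm wire, 85 mm above the rack's underside, 26 mm below the grip point; the hook goes under it. The handle lies in the rack's y-z plane: two legs 29 mm apart up to 70 mm, then a roof to the peak. Axes as the rack's; to hang, the rack's x lies along the hook.
- tissue_box: Bystander: flat carton of lens tissue, 71 x 101 x 18 mm; origin at the centre of its underside.
- tweezers: Bystander: steel tweezers, 120 mm long, lying flat; origin at the centre of its underside.
- petri_dish: Bystander: clear round dish, 94 mm across, 16 mm high; origin at the centre of its underside.
- marker: Bystander: marker pen, 130 mm long, lying flat; origin at the centre of its underside.

How it is judged:
By the outcome, as a careful person would: the job done as asked, in the order asked, and still so for the second after the job is handed in, with the robot touching nothing.
Of rack_1, rack_2, rack_3 only 2 to 3 are there at a start; the rules pass over those that are not, and their reading is None.
At some moment in a run one of rinse_tray may be knocked a few centimetres aside while the robot is not near it.
It also fails if it takes over 210 s, if anything falls off the work surface, if the arm or the gripper's body presses on something with over 40 N, if the wrist force passes 120 N, or if a joint passes its speed limit or range.

## Working session

There is one attempt and no reset: what is moved stays moved. The work goes in short steps, Python scripts to look and compute and a tool call to move; the robot and the scene stay as the last step left them, time stands still between calls to the robot, and variables do not carry over. Pictures are saved under pics/ and viewed, and the job is handed in when it is done.

Besides the shell and the picture viewer there is one more tool, called after "Call:" in YAML: its name, and indented under it one key for each argument. carry_out: Moves the arm, as the interface text tells. Its arguments: {"type":"object","properties":{"steps":{"type":"array","items":{"type":"object","properties":{"xyz":{"type":"array","items":{"type":"number"}},"rot":{"type":"array","items":{"type":"number"}}}}},"grip":{"type":"number"},"force":{"type":"number"}},"required":["steps"]}

```bash
ls; mkdir -p pics
python3 - <<'E'
from plant import *
import cv2
s=read_state(); print(s)
for n in ["scene","top","wrist"]:
    c=calibration(n); print(n,c)
    im=read_camera(n); cv2.imwrite(f"pics/a_{n}.png",im[:,:,::-1])
E
```

```text
pics
{'t': 0.0, 'q': array([-1.21641525e+00,  1.31125368e-01,  1.48923457e+00, -3.87767209e-06,
        1.52299388e+00, -8.53947812e-02]), 'dq': array([ 1.23373962e-03,  6.07861121e-04,  6.17309115e-05, -1.64913829e-04,
        1.42460528e-03,  2.12393843e-04]), 'joint_torque': array([-1.58501025e-03, -5.59842789e+01, -4.91764748e+01,  7.65740848e-02,
        3.53083864e-02, -1.18179255e-04]), 'tool_pos': array([ 0.255284  , -0.54241214,  0.23463335]), 'orientation': array([-2.65159589e+00,  1.68284119e+00,  2.20372990e-03]), 'force': array([-0.02642552, -0.03312862, -0.78052082]), 'wrist_torque': array([-0.02859423,  0.01137213,  0.03375667]), 'opening': 0.0929567273925263}
scene {'fov_y': 49.06884493824695, 'cx': 315.3214844633532, 'cy': 201.42760850768173, 'xyz': array([-0.19723969,  0.9104411 ,  0.89480098]), 'attitude': array([-0.85457425,  2.3727598 , -1.25600827])}
top {'fov_y': 50.867671906346175, 'cx': 312.1609111841831, 'cy': 205.66099673507588, 'xyz': array([ 0.41537784, -0.00843644,  1.1986571 ]), 'attitude': array([-2.20510499,  2.14211079, -0.10167803])}
wrist {'fov_y': 71.04650620030955, 'cx': 315.14591898824744, 'cy': 206.60041986863777, 'xyz': array([ 0.32387469, -0.51020783,  0.38285225]), 'attitude': array([ 2.45321693, -1.55776037, -0.21455658])}
```

View pics/a_scene.png

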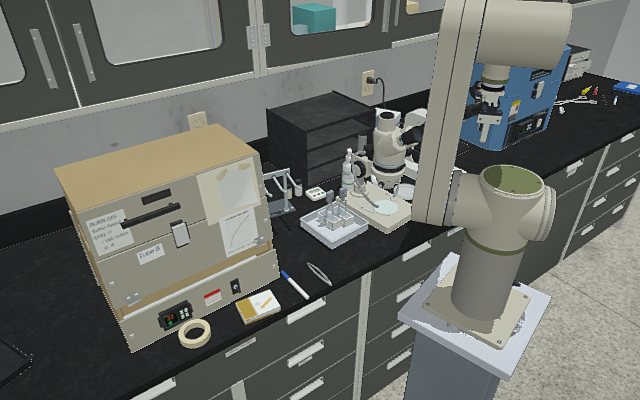

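View pics/a_top.png

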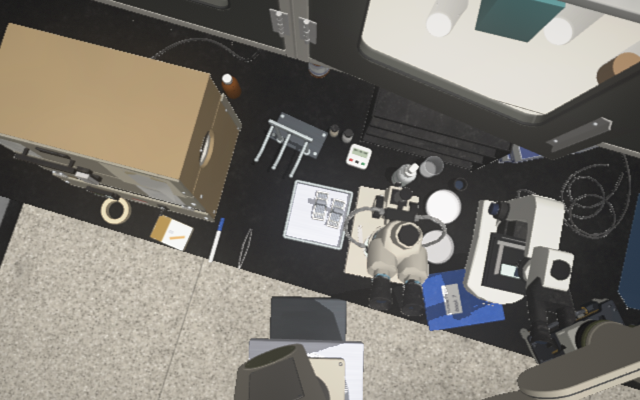

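View pics/a_wrist.png

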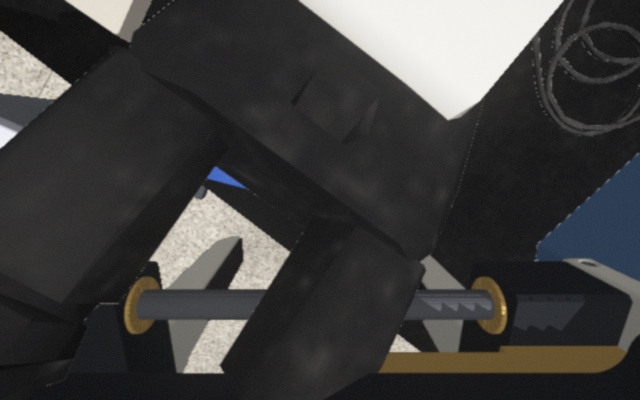

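Run:
```python
import plant; print([n for n in dir(plant) if n[0]!='_'])
print([ (n,getattr(plant,n)) for n in dir(plant) if 'nose' in n])
```

```text
['IKError', 'calibration', 'close_job', 'nose_length', 'read_camera', 'read_state']
[('nose_length', 0.017)]
```

```bash
cat > h.py <<'E'
from plant import *
import numpy as np, cv2
from scipy.spatial.transform import Rotation as R
class Cam:
    def __init__(s,n,c=None):
        c=c or calibration(n); s.f=200/np.tan(np.radians(c['fov_y']/2)); s.c=np.array([c['cx'],c['cy']]); s.p=np.array(c['xyz']); s.R=R.from_rotvec(c['attitude']).as_matrix()
    def ray(s,px):
        d=np.r_[(np.array(px,float)-s.c)/s.f,1]; d=s.R@d; return d/np.linalg.norm(d)
    def plane(s,px,z):
        d=s.ray(px); return s.p+d*(z-s.p[2])/d[2]
    def proj(s,P):
        q=s.R.T@(np.array(P,float)-s.p); return s.c+s.f*q[:2]/q[2]
def tri(cams,pxs):
    A=np.zeros((3,3));b=np.zeros(3)
    for c,p in zip(cams,pxs):
        d=c.ray(p);M=np.eye(3)-np.outer(d,d);A+=M;b+=M@c.p
    X=np.linalg.solve(A,b); return X,[np.round(c.proj(X)-p,1) for c,p in zip(cams,pxs)]
def crop(name,fn,x0,y0,x1,y1,k):
    im=read_camera(name)[:,:,::-1]; cv2.imwrite(f'pics/{fn}_full.png',im)
    o=cv2.resize(im[y0:y1,x0:x1],None,fx=k,fy=k,interpolation=cv2.INTER_CUBIC); cv2.imwrite(f'pics/{fn}.png',o)
E
python3 - <<'E'
import cv2
im=cv2.imread('pics/a_top.png'); cv2.imwrite('pics/b_top.png',cv2.resize(im[90:270,210:410],None,fx=4,fy=3.3333333,interpolation=cv2.INTER_CUBIC)) if 0 else cv2.imwrite('pics/b_top.png',cv2.resize(im[100:250,240:440],None,fx=4,fy=4,interpolation=cv2.INTER_CUBIC))
im=cv2.imread('pics/a_scene.png'); cv2.imwrite('pics/b_scene.png',cv2.resize(im[145:275,255:415],None,fx=4.6,fy=4.6,interpolation=cv2.INTER_CUBIC))
E
```

```text
(no output)
```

View pics/b_top.png

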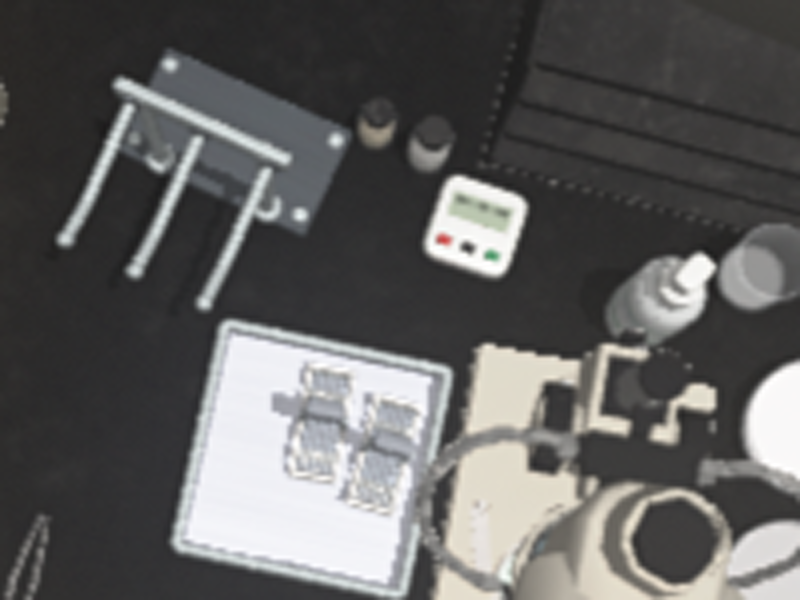

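View pics/b_scene.png

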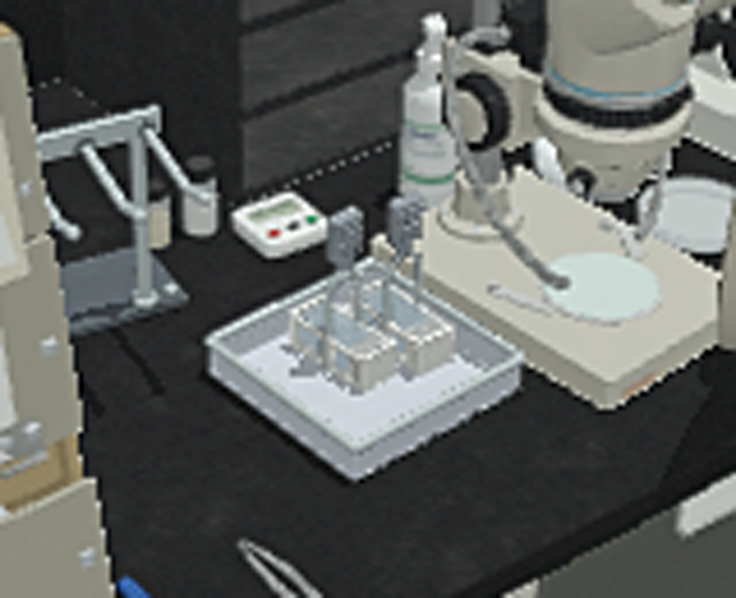

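Run:
```python
from h import *
T=Cam('top');S=Cam('scene')
t=lambda x,y:(240+(x-1.5)/4,100+(y-1.5)/4)
s=lambda x,y:(255+(x-1.8)/4.6,145+(y-1.8)/4.6)
print('tray'); P=[]
for q in [(225,322),(452,370),(405,592),(177,547)]:
    P.append(T.plane(t(*q),.032)); print(P[-1].round(4))
P=np.array(P); print(P.mean(0), [np.linalg.norm(P[i]-P[i-1]) for i in range(4)])
print([np.degrees(np.arctan2(*(P[i]-P[i-1])[1::-1])) for i in range(4)])
print('hook tips z~.16')
for q in [(65,241),(134,272),(204,303)]: print(T.plane(t(*q),.159).round(4))
print('rail ends .173',T.plane(t(120,85),.172),T.plane(t(287,160),.172))
print('foot .003?',[T.plane(t(*q),.004).round(4) for q in [(170,50),(350,135),(303,235)]])
print('grip ')
for a,b in [((322,410),(345,235)),((387,445),(405,222))]: print(tri([T,S],[t(*a),s(*b)]))
print('grip top plane .128',[T.plane(t(*a),.131) for a in [(322,410),(387,445)]])
print('microscope base', [T.plane(t(*a),.02).round(3) for a in [(485,345),(435,598)]])
print('bottle',T.plane(t(655,300),.05),'timer',T.plane(t(430,260),.02))
```

```text
tray
[0.5949 0.0405 0.032 ]
[ 0.5656 -0.1192  0.032 ]
[ 0.4104 -0.0898  0.032 ]
[0.4368 0.0685 0.032 ]
[ 0.50192259 -0.02499942  0.032     ] [np.float64(0.16057108261714922), np.float64(0.16229515281460177), np.float64(0.15802176385224762), np.float64(0.16055487094317628)]
[np.float64(-10.07080759285935), np.float64(-100.37809302702166), np.float64(169.29581207109712), np.float64(80.5317870228775)]
hook tips z~.16
[0.6237 0.1371 0.159 ]
[0.6053 0.0931 0.159 ]
[0.5869 0.0486 0.159 ]
rail ends .173 [0.72087777 0.10500681 0.172     ] [ 6.76206044e-01 -6.46471046e-04  1.72000000e-01]
foot .003? [array([0.798 , 0.0882, 0.004 ]), array([ 0.7387, -0.0445,  0.004 ]), array([ 0.6641, -0.0125,  0.004 ])]
grip 
(array([ 0.52695853, -0.0272983 ,  0.11491616]), [array([-0.1, -0.2]), array([0.2, 0. ])])
(array([ 0.50580746, -0.06987651,  0.11313442]), [array([-0.2, -0.3]), array([0.3, 0. ])])
grip top plane .128 [array([ 0.52477837, -0.02738018,  0.131     ]), array([ 0.50358861, -0.06936106,  0.131     ])]
microscope base [array([ 0.586, -0.143,  0.02 ]), array([ 0.407, -0.112,  0.02 ])]
bottle [ 0.61611638 -0.25669289  0.05      ] timer [ 0.64543228 -0.10312351  0.02      ]
```

Run:
```python
from h import *
T=Cam('top');S=Cam('scene')
t=lambda x,y:(240+(x-1.5)/4,100+(y-1.5)/4)
c=np.array([.502,-.025]);a=np.radians(-10.1);X=np.array([np.cos(a),np.sin(a)]);Y=np.array([-X[1],X[0]])
for nm,q in dict(neckL=(425,500),necktop=(470,440),neckbot=(500,580),knob=(535,430),post=(590,360),headL=(515,570)).items():
    for z in (.02,.1,.15,.2,.3):
        w=T.plane(t(*q),z); d=w[:2]-c; print(nm,z,w[:2].round(3),'tray',(d@X).round(3),(d@Y).round(3),'scene crop',((S.proj(w)-[255,145])*4.6).round(0))
print('edge',T.plane((290,268),0),T.plane((200,262),0))
im=cv2.imread('pics/a_scene.png'); cv2.imwrite('pics/c.png',cv2.resize(im[90:240,325:465],None,fx=4,fy=4,interpolation=cv2.INTER_CUBIC))
```

```text
neckL 0.02 [ 0.475 -0.103] tray -0.013 -0.082 scene crop [461. 321.]
neckL 0.1 [ 0.471 -0.097] tray -0.018 -0.076 scene crop [466. 237.]
neckL 0.15 [ 0.468 -0.093] tray -0.021 -0.073 scene crop [469. 181.]
neckL 0.2 [ 0.466 -0.089] tray -0.024 -0.069 scene crop [472. 122.]
neckL 0.3 [ 0.461 -0.081] tray -0.031 -0.062 scene crop [479.  -4.]
necktop 0.02 [ 0.518 -0.134] tray 0.035 -0.104 scene crop [438. 282.]
necktop 0.1 [ 0.511 -0.125] tray 0.026 -0.097 scene crop [444. 201.]
necktop 0.15 [ 0.507 -0.12 ] tray 0.021 -0.093 scene crop [447. 147.]
necktop 0.2 [ 0.502 -0.115] tray 0.016 -0.088 scene crop [451.  91.]
necktop 0.3 [ 0.494 -0.104] tray 0.006 -0.079 scene crop [458. -30.]
neckbot 0.02 [ 0.421 -0.157] tray -0.057 -0.144 scene crop [563. 316.]
neckbot 0.1 [ 0.42  -0.147] tray -0.059 -0.134 scene crop [564. 232.]
neckbot 0.15 [ 0.42 -0.14] tray -0.06 -0.128 scene crop [565. 176.]
neckbot 0.2 [ 0.42  -0.134] tray -0.062 -0.122 scene crop [565. 118.]
neckbot 0.3 [ 0.419 -0.122] tray -0.064 -0.11 scene crop [567.  -7.]
knob 0.02 [ 0.526 -0.18 ] tray 0.051 -0.148 scene crop [464. 25
[... 316 characters left out ...]
e crop [440. 209.]
post 0.1 [ 0.566 -0.203] tray 0.094 -0.164 scene crop [445. 135.]
post 0.15 [ 0.559 -0.195] tray 0.086 -0.157 scene crop [448.  85.]
post 0.2 [ 0.552 -0.186] tray 0.078 -0.149 scene crop [452.  33.]
post 0.3 [ 0.539 -0.168] tray 0.061 -0.134 scene crop [459. -79.]
headL 0.02 [ 0.428 -0.167] tray -0.048 -0.153 scene crop [562. 306.]
headL 0.1 [ 0.427 -0.156] tray -0.051 -0.142 scene crop [563. 223.]
headL 0.15 [ 0.426 -0.15 ] tray -0.053 -0.136 scene crop [564. 168.]
headL 0.2 [ 0.426 -0.143] tray -0.054 -0.129 scene crop [565. 110.]
headL 0.3 [ 0.425 -0.129] tray -0.058 -0.116 scene crop [566. -14.]
edge [0.34886097 0.0502392  0.        ] [0.35832222 0.30501508 0.        ]
```

View pics/c.png

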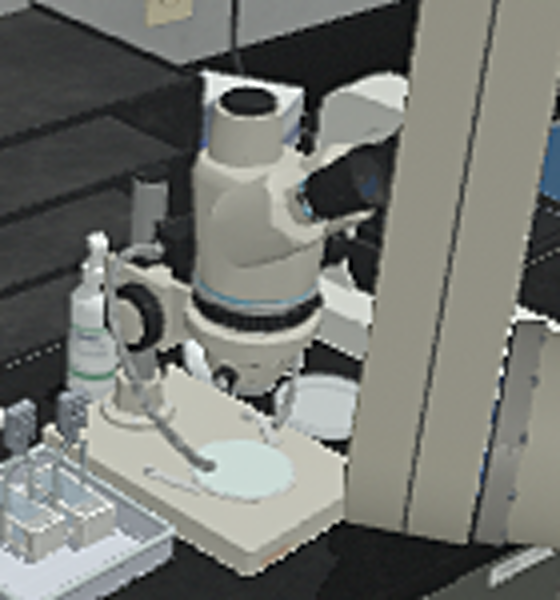

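Run:
```python
from h import *
T=Cam('top');S=Cam('scene')
im=cv2.imread('pics/a_top.png')
for x in (225,240,255,265,350,360,365): 
    g=im[:,x].astype(int).sum(1)/3; r=[y for y in range(240,330) if g[y]>100]; print(x,r[:1], T.plane((x,r[0]),0).round(3) if r else '')
cv2.imwrite('pics/d.png',cv2.resize(im[150:330,180:380],None,fx=3.3,fy=3.3,interpolation=cv2.INTER_CUBIC))
t=lambda x,y:(240+(x-1.5)/4,100+(y-1.5)/4)
c=np.array([.502,-.025]);a=np.radians(-10.1);X=np.array([np.cos(a),np.sin(a)]);Y=np.array([-X[1],X[0]])
cc=lambda x,y:(325+(x-1.5)/4,90+(y-1.5)/4)
def tr(n,a,b):
    P,e=tri([T,S],[t(*a),cc(*b)]);d=P[:2]-c;print(n,P.round(3),e,'tray',(d@X).round(3),(d@Y).round(3))
tr('knobL near',(533,468),(150,345)); tr('knobL far',(548,385),(118,300))
tr('neckL',(425,500),(118,345)); tr('neckend',(505,580),(210,465))
tr('necktop',(470,440),(110,285))
tr('bottle',(655,300),(92,290))
tr('vial',(432,145),(0,0))
print(T.plane(t(432,150),.03),T.plane(t(375,125),.03))
```

```text
225 [264] [0.355 0.234 0.   ]
240 [253] [0.387 0.193 0.   ]
255 [273] [0.332 0.148 0.   ]
265 [276] [0.325 0.12  0.   ]
350 [240] [ 0.433 -0.117  0.   ]
360 [240] [ 0.433 -0.146  0.   ]
365 [240] [ 0.434 -0.16   0.   ]
knobL near [ 0.492 -0.16   0.141] [array([-0.3, -0.5]), array([0.5, 0. ])] tray 0.014 -0.135
knobL far [ 0.538 -0.168  0.165] [array([0.7, 1.2]), array([-1. , -0.1])] tray 0.061 -0.134
neckL [ 0.471 -0.087  0.183] [array([-1.1, -1.8]), array([1.6, 0.1])] tray -0.02 -0.067
neckend [ 0.422 -0.155  0.053] [array([-0.3, -0.5]), array([0.4, 0. ])] tray -0.056 -0.142
necktop [ 0.502 -0.112  0.215] [array([-0.4, -0.6]), array([0.5, 0. ])] tray 0.016 -0.086
bottle [ 0.607 -0.24   0.119] [array([-0.8, -1.2]), array([1. , 0.1])] tray 0.141 -0.193
vial [ 0.607 -0.076  0.439] [array([3.7, 5.8]), array([-4.2, -0.8])] tray 0.112 -0.032
[ 0.72251456 -0.10206464  0.03      ] [ 0.73941689 -0.06124918  0.03      ]
```

View pics/d.png

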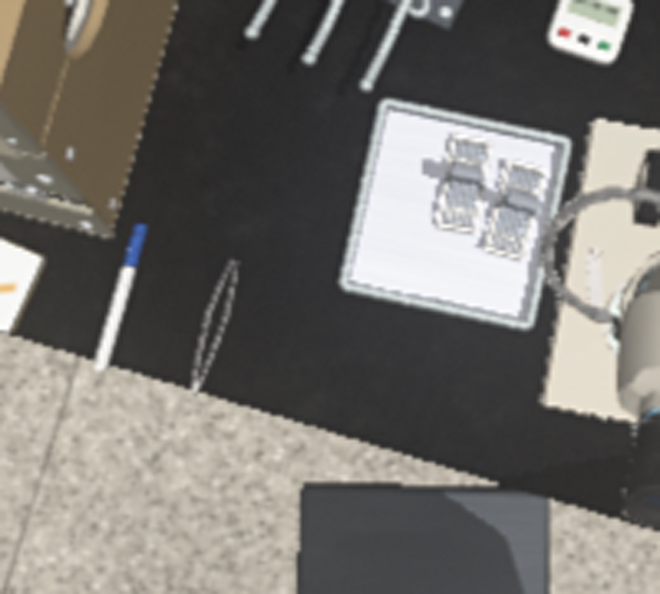

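Run:
```python
from h import *
T=Cam('top');S=Cam('scene')
t=lambda x,y:(240+(x-1.5)/4,100+(y-1.5)/4)
cc=lambda x,y:(325+(x-1.5)/4,90+(y-1.5)/4)
print(tri([T,S],[t(670,527),cc(248,98)]))
s=read_state(); M=R.from_rotvec(s['orientation']).as_matrix(); print(M.round(3))
w=calibration('wrist'); W=R.from_rotvec(w['attitude']).as_matrix(); print('cam in tool',M.T@(w['xyz']-s['tool_pos']), (M.T@W).round(3))
# overhead cabinet front edge
for z in (.5,.7): print(T.plane((300,60),z),T.plane((560,145),z),T.plane((390,65),z))
```

```text
(array([ 0.4463829 , -0.19881044,  0.36110793]), [array([0.4, 0.7]), array([-0.5,  0. ])])
[[ 0.426 -0.905 -0.001]
 [-0.905 -0.426  0.001]
 [-0.001 -0.    -1.   ]]
cam in tool [-0.0002236  -0.07581817 -0.14813667] [[ 1.    -0.001 -0.   ]
 [ 0.001  0.963  0.268]
 [ 0.    -0.268  0.963]]
[0.73218191 0.02053742 0.5       ] [ 0.59594552 -0.42413956  0.5       ] [ 0.72784291 -0.13472703  0.5       ]
[0.64149248 0.01224326 0.7       ] [ 0.54425559 -0.30513895  0.7       ] [ 0.63839558 -0.09857465  0.7       ]
```

Call:
carry_out:
  steps:
    - {"xyz": [0,0,5]}
    - {"xyz": [0,0,10]}
    - {"xyz": [0,0,15]}
    - {"xyz": [0,0,20]}
    - {"xyz": [0,0,23],"rot": [0,0,8]}
    - {"xyz": [0,0,23],"rot": [0,0,16]}
    - {"xyz": [2,3,23],"rot": [0,0,24]}
    - {"xyz": [5,7,23],"rot": [0,0,32]}
    - {"xyz": [7,11,23],"rot": [0,0,40]}
    - {"xyz": [9,15,23],"rot": [0,0,48]}
  grip: 0.6

```text
validation failed for argument at $.st...
```

Call:
carry_out:
  steps:
    - {"xyz": [0,0,5],"rot": [0,0,0]}
    - {"xyz": [0,0,10],"rot": [0,0,0]}
    - {"xyz": [0,0,15],"rot": [0,0,0]}
    - {"xyz": [0,0,20],"rot": [0,0,0]}
    - {"xyz": [0,0,23],"rot": [0,0,8]}
    - {"xyz": [0,0,23],"rot": [0,0,16]}
    - {"xyz": [2,3,23],"rot": [0,0,24]}
    - {"xyz": [5,7,23],"rot": [0,0,32]}
    - {"xyz": [7,11,23],"rot": [0,0,40]}
    - {"xyz": [9,15,23],"rot": [0,0,48]}
  grip: 0.6

```text
t: 1.15
tool_pos: [0.346, -0.3914, 0.4651]
orientation: [-3.108, 0.45, 0.001]
force: [1.3, -1.1, 0.6]
opening: 0.0562
```

Call:
carry_out:
  steps:
    - {"xyz": [2,4,0],"rot": [0,0,8]}
    - {"xyz": [4,8,0],"rot": [0,0,16]}
    - {"xyz": [6,12,0],"rot": [0,0,24]}
    - {"xyz": [8,16,0],"rot": [0,0,32]}
    - {"xyz": [10,20,0],"rot": [0,0,40]}
    - {"xyz": [12,23,0],"rot": [0,0,48]}
    - {"xyz": [14,26,0],"rot": [0,0,56]}
    - {"xyz": [16,29,0],"rot": [0,0,64]}
    - {"xyz": [18,32,0],"rot": [0,0,72]}
    - {"xyz": [20,34,0],"rot": [0,0,80]}

```text
t: 2.15
tool_pos: [0.5461, -0.0507, 0.4656]
orientation: [-2.67, -1.656, -0.0]
force: [-0.0, -1.1, 0.9]
opening: 0.0559
```

Call:
carry_out:
  steps:
    - {"xyz": [1,0,0],"rot": [0,0,8]}
    - {"xyz": [1,0,0],"rot": [0,0,16]}
    - {"xyz": [1,0,0],"rot": [0,0,16.8]}
    - {"xyz": [1,0,0],"rot": [0,0,16.8]}

```text
t: 2.55
tool_pos: [0.5554, -0.0529, 0.4654]
orientation: [-2.41, -2.015, 0.0]
force: [0.3, 0.0, 0.1]
opening: 0.0557
```

Run:
```python
from h import *
s=read_state();print(s['tool_pos'],R.from_rotvec(s['orientation']).as_matrix().round(3),s['q'].round(2))
crop('wrist','e_w',0,0,640,400,1.25)
crop('top','e_t',180,80,440,280,3)
crop('scene','e_s',240,110,440,260,4)
```

```text
[ 0.55537541 -0.05293144  0.46544063] [[ 0.177  0.984 -0.   ]
 [ 0.984 -0.177  0.   ]
 [-0.    -0.    -1.   ]] [-0.19  0.04  1.16 -0.    1.93 -1.58]
```

View pics/e_w.png

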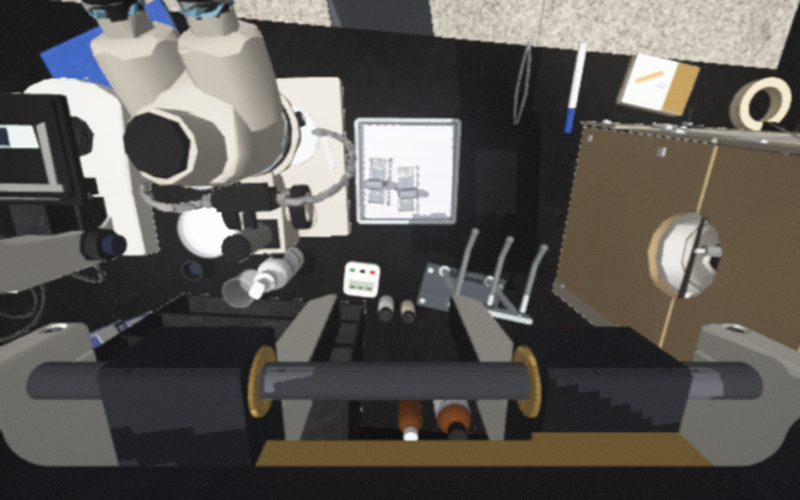

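View pics/e_s.png

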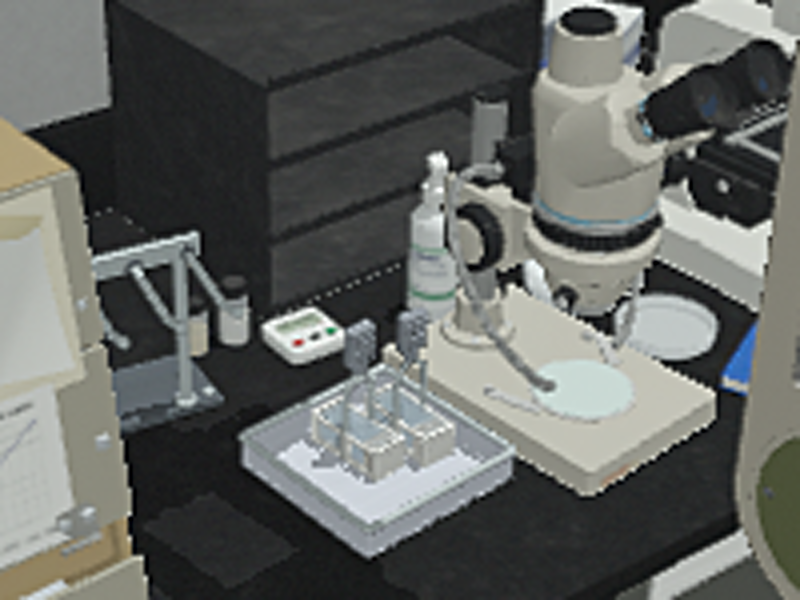

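```bash
cat >> h.py <<'E'
w8=lambda x,y:((x-.1)/1.25,(y-.1)/1.25)
E
python3 - <<'E'
from h import *
T=Cam('top');W=Cam('wrist')
t=lambda x,y:(240+(x-1.5)/4,100+(y-1.5)/4)
c=np.array([.502,-.025]);a=np.radians(-10.1);X=np.array([np.cos(a),np.sin(a)]);Y=np.array([-X[1],X[0]])
for n,q in dict(h1=(475,232),h2=(509,240),h3=(544,248)).items(): print(n,W.plane(w8(*q),.159))
for (a1,b) in [((204,303),(475,232)),((134,272),(509,240)),((65,241),(544,248)),((287,160),(453,299)),((120,85),(530,321)),((425,500),(353,165))]:
    P,e=tri([T,W],[t(*a1),w8(*b)]);d=P[:2]-c; print(P.round(4),e,(d@X).round(3),(d@Y).round(3))
P=np.array([W.plane(w8(*q),.032) for q in [(357,118),(461,120),(460,224),(354,222)]]); print(P.round(4),P.mean(0))
print([np.linalg.norm(P[i]-P[i-1]) for i in range(4)],[np.degrees(np.arctan2(*(P[i]-P[i-1])[1::-1])) for i in range(4)])
d=W.plane(w8(345,235),.02)[:2]-c;print('base',d@X,d@Y)
for q in [(379,184),(408,192)]: print('grip',W.plane(w8(*q),.129))
E
```

```text
h1 [0.59089395 0.04995939 0.159     ]
h2 [0.60963968 0.09313035 0.159     ]
h3 [0.62885384 0.13814965 0.159     ]
[0.5853 0.047  0.1772] [array([ 0.3, -0.5]), array([ 0.3, -0.9])] 0.069 0.085
[0.6055 0.0915 0.1674] [array([ 0.4, -0.7]), array([ 0.4, -1.1])] 0.081 0.133
[0.6234 0.1347 0.1699] [array([ 0.4, -0.8]), array([ 0.4, -1.2])] 0.092 0.179
[0.6711 0.0027 0.184 ] [array([-1.4,  0.8]), array([-1.9,  1.5])] 0.162 0.057
[0.717  0.1031 0.1862] [array([ 0.2, -0.1]), array([ 0.2, -0.2])] 0.189 0.164
[ 0.4761 -0.1054  0.0146] [array([ 0.6, -0.3]), array([ 0.7, -0.6])] -0.011 -0.084
[[ 0.4093 -0.0844  0.032 ]
 [ 0.4408  0.0741  0.032 ]
 [ 0.6027  0.0516  0.032 ]
 [ 0.5678 -0.1227  0.032 ]] [ 0.50517137 -0.02036034  0.032     ]
[np.float64(0.16309201929586256), np.float64(0.16159565841397094), np.float64(0.16339172839465518), np.float64(0.17782888706720185)] [np.float64(166.4066299714441), np.float64(78.74935249489161), np.float64(-7.894098552687569), np.float64(-101.30082206617064)]
base 0.10658335108879285 -0.10236438846704164
grip [ 0.50898663 -0.0646249   0.129     ]
grip [ 0.52651733 -0.02768217  0.129     ]
```

Call:
carry_out:
  steps:
    - {"xyz": [2,-1,0],"rot": [-0.9,-4.9,0]}
    - {"xyz": [3.6,-1.9,-3],"rot": [-0.9,-4.9,0]}
    - {"xyz": [3.6,-1.9,-7],"rot": [-0.9,-4.9,0]}
    - {"xyz": [3.6,-1.9,-11],"rot": [-0.9,-4.9,0]}
    - {"xyz": [3.6,-1.9,-15],"rot": [-0.9,-4.9,0]}
    - {"xyz": [3.6,-1.9,-19],"rot": [-0.9,-4.9,0]}
    - {"xyz": [3.6,-1.9,-22],"rot": [-0.9,-4.9,0]}
    - {"xyz": [3.6,-1.9,-22],"rot": [-0.9,-4.9,0]}
  grip: 0.667

```text
t: 3.5
tool_pos: [0.5884, -0.0715, 0.2399]
orientation: [2.362, 1.978, 0.077]
force: [0.7, -0.2, -0.4]
opening: 0.0617
```

Run:
```python
from h import *
s=read_state();print(s['tool_pos'],R.from_rotvec(s['orientation']).as_matrix().round(3),s['q'].round(2),s['opening'])
crop('wrist','f_w',0,0,640,400,1.25)
crop('scene','f_s',240,110,440,260,4)
crop('top','f_t',180,80,440,280,3)
```

```text
[ 0.5883674  -0.07152819  0.2398942 ] [[ 0.176  0.981  0.076]
 [ 0.984 -0.175 -0.014]
 [-0.     0.078 -0.997]] [-0.21  0.03  1.58  0.    1.45 -1.6 ] 0.06165468926707078
```

View pics/f_w.png

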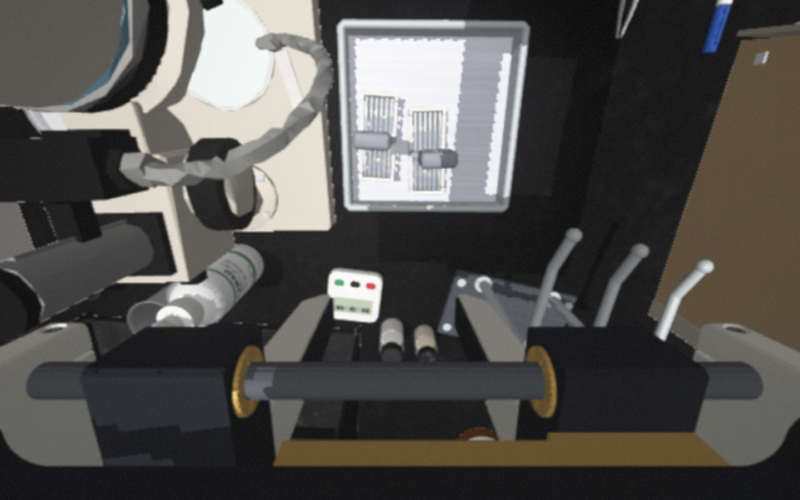

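View pics/f_s.png

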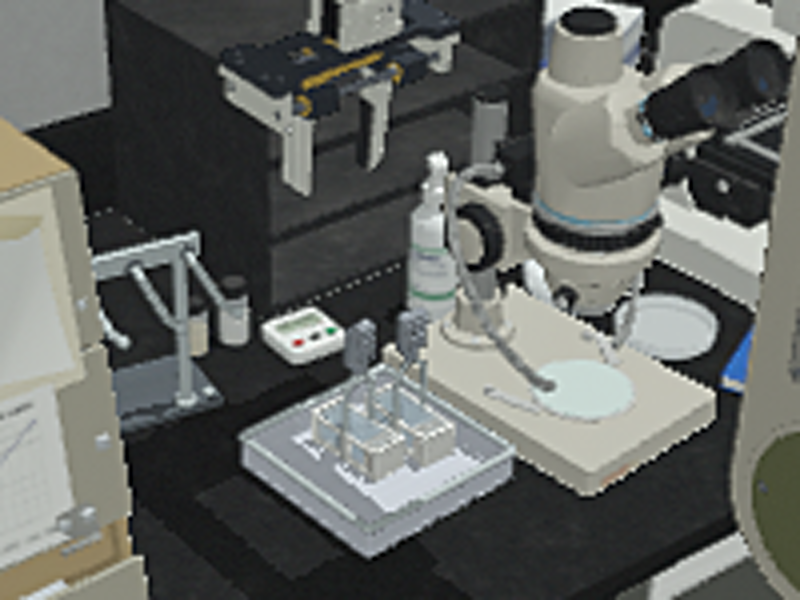

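View pics/f_t.png

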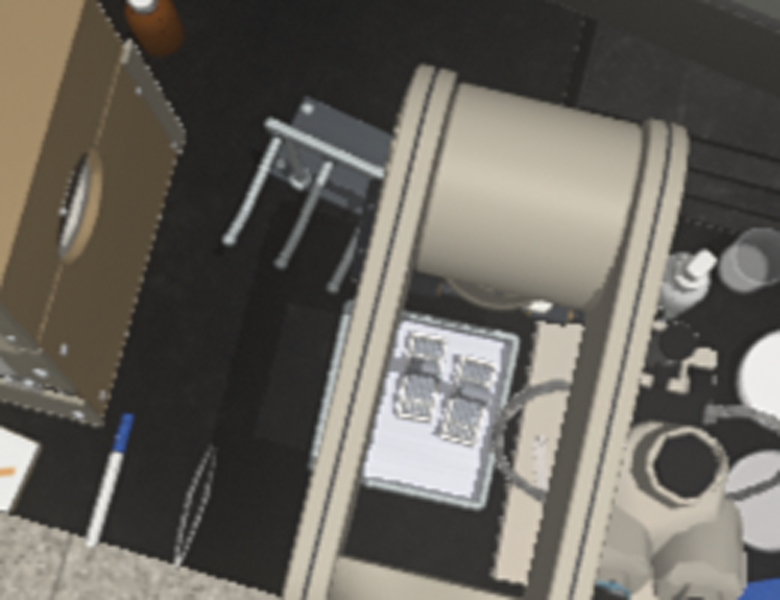

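Run:
```python
from h import *
s=read_state();print(s['tool_pos'])
W=Cam('wrist');T=Cam('top')
P=np.array([W.plane(w8(*q),.030) for q in [(337,22),(530,22),(517,212),(345,212)]]); print(P.round(4),P.mean(0))
print([np.linalg.norm(P[i]-P[i-1]) for i in range(4)],[np.degrees(np.arctan2(*(P[i]-P[i-1])[1::-1])) for i in range(4)])
for q in [(573,236),(641,250),(706,267)]: print('hook tip',W.plane(w8(*q),.159))
print('grips',[W.plane(w8(*q),.128).round(4) for q in [(371,141),(438,157)]])
t=lambda x,y:(240+(x-1.5)/4,100+(y-1.5)/4)
print('neck',tri([W,T],[w8(328,75),t(425,500)]),tri([W,T],[w8(260,150),t(470,440)]))
print('knobR',[W.plane(w8(258,q),.15).round(4) for q in (150,200)])
```

```text
[ 0.59225366 -0.07221812  0.24794311]
[[ 0.4147 -0.0904  0.03  ]
 [ 0.4443  0.0756  0.03  ]
 [ 0.6121  0.0552  0.03  ]
 [ 0.5807 -0.1213  0.03  ]] [ 0.51294001 -0.02021144  0.03      ]
[np.float64(0.16890005786439263), np.float64(0.16855256556486947), np.float64(0.16905126766786974), np.float64(0.17929360189122762)] [np.float64(169.4566242900434), np.float64(79.88160248794833), np.float64(-6.90090173754982), np.float64(-100.08304594584996)]
hook tip [0.59827157 0.05207972 0.159     ]
hook tip [0.61682079 0.09853057 0.159     ]
hook tip [0.6379157  0.14457641 0.159     ]
grips [array([ 0.5143, -0.0739,  0.128 ]), array([ 0.5334, -0.0287,  0.128 ])]
neck (array([ 0.46910062, -0.09380407,  0.13139329]), [array([-0.5,  0.3]), array([-0.2,  0.1])]) (array([ 0.50333285, -0.11274573,  0.23224942]), [array([ 0.6, -7.9]), array([ 0.6, -1.6])])
knobR [array([ 0.5063, -0.1462,  0.15  ]), array([ 0.5378, -0.1563,  0.15  ])]
```

Run:
```python
from h import *
s=read_state();print(s['tool_pos'],s['dq'].round(3))
c=calibration('wrist'); crop('wrist','g_w',0,0,640,400,1.25); print(np.array(calibration('wrist')['xyz'])-c['xyz'])
import json; json.dump({k:(v.tolist() if hasattr(v,'tolist') else v) for k,v in c.items()},open('g_w.json','w'))
```

```text
[ 0.59225366 -0.07221812  0.24794311] [ 0.001 -0.013 -0.027  0.    -0.004 -0.005]
[ 2.64449296e-04 -3.62672160e-05  6.37076043e-04]
```

View pics/g_w.png

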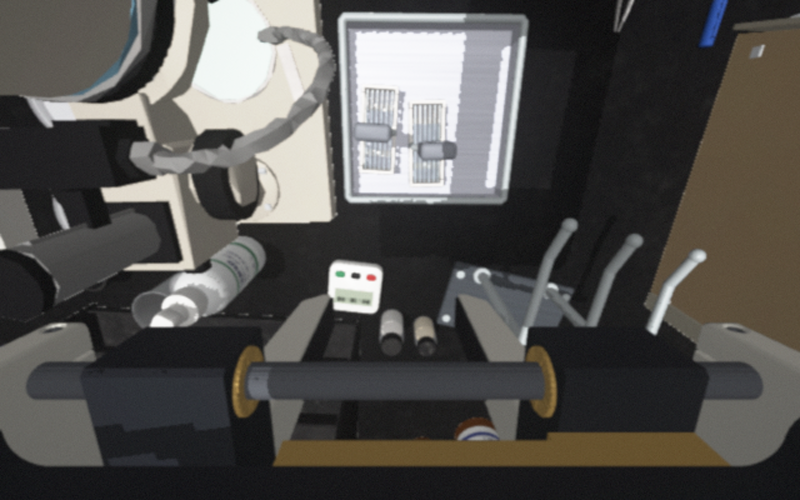

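Run:
```python
from h import *
import json
W=Cam('wrist',json.load(open('g_w.json')));T=Cam('top')
P=np.array([W.plane(w8(*q),.030) for q in [(339,14),(527,14),(514,203),(345,203)]]); print(P.round(4),P.mean(0))
print([np.linalg.norm(P[i]-P[i-1]) for i in range(4)],[np.degrees(np.arctan2(*(P[i]-P[i-1])[1::-1])) for i in range(4)])
H=[]
for q in [(569,226),(634,241),(699,257)]: H.append(W.plane(w8(*q),.159)); print('hook tip',H[-1])
print(np.degrees(np.arctan2(*(H[2]-H[0])[1::-1]))-90,np.linalg.norm(H[2]-H[0]))
print('grips',[W.plane(w8(*q),.128).round(4) for q in [(371,131),(437,151)]])
t=lambda x,y:(240+(x-1.5)/4,100+(y-1.5)/4)
print('neck',tri([W,T],[w8(331,70),t(425,500)]))
print('knob',[W.plane(w8(258,q),.15).round(4) for q in (150,200)])
# body geometry: where do wide gripper ends appear
```

```text
[[ 0.4092 -0.0873  0.03  ]
 [ 0.4379  0.0732  0.03  ]
 [ 0.602   0.0527  0.03  ]
 [ 0.5715 -0.1192  0.03  ]] [ 0.50514694 -0.02012541  0.03      ]
[np.float64(0.16537454663937393), np.float64(0.1630728651281396), np.float64(0.16546985561616936), np.float64(0.17456767217274777)] [np.float64(168.88963355445705), np.float64(79.8803639266862), np.float64(-7.1281936857570365), np.float64(-100.08502657647357)]
hook tip [0.59062426 0.04940778 0.159     ]
hook tip [0.60924821 0.09335109 0.159     ]
hook tip [0.62923086 0.13876963 0.159     ]
-23.36557701157946 0.09734479985250058
grips [array([ 0.5078, -0.0726,  0.128 ]), array([ 0.5292, -0.0289,  0.128 ])]
neck (array([ 0.46830634, -0.09158789,  0.13978122]), [array([-2.3,  1.2]), array([-0.8,  0.2])])
knob [array([ 0.5063, -0.1462,  0.15  ]), array([ 0.5378, -0.1563,  0.15  ])]
```

Call:
carry_out:
  steps:
    - {"xyz": [0.2,0,-4],"rot": [0,0,0]}
    - {"xyz": [0.2,0,-8],"rot": [0,0,0]}
    - {"xyz": [0.2,0,-11],"rot": [0,0,0]}
    - {"xyz": [0.2,0,-13],"rot": [0,0,0]}
    - {"xyz": [0.2,0,-14],"rot": [0,0,0]}
    - {"xyz": [0.2,0,-14],"rot": [0,0,0]}
    - {"xyz": [0.2,0,-14],"rot": [0,0,0]}

```text
t: 4.4
tool_pos: [0.595, -0.0722, 0.108]
orientation: [2.353, 1.974, 0.088]
force: [0.4, 0.0, 1.0]
opening: 0.0621
```

Run:
```python
from h import *
s=read_state();print(s['tool_pos'],s['dq'].round(3),s['force'])
crop('wrist','h_w',0,0,640,400,1.25)
crop('scene','h_s',240,110,440,260,4)
```

```text
[ 0.59496368 -0.0722303   0.10796096] [-0.    -0.01  -0.006 -0.001 -0.002 -0.001] [0.42854722 0.04183988 1.00939369]
```

View pics/h_w.png

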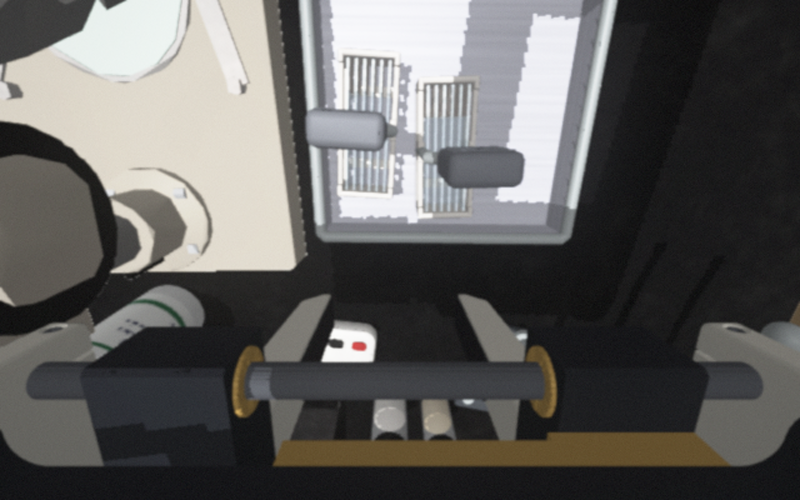

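View pics/h_s.png

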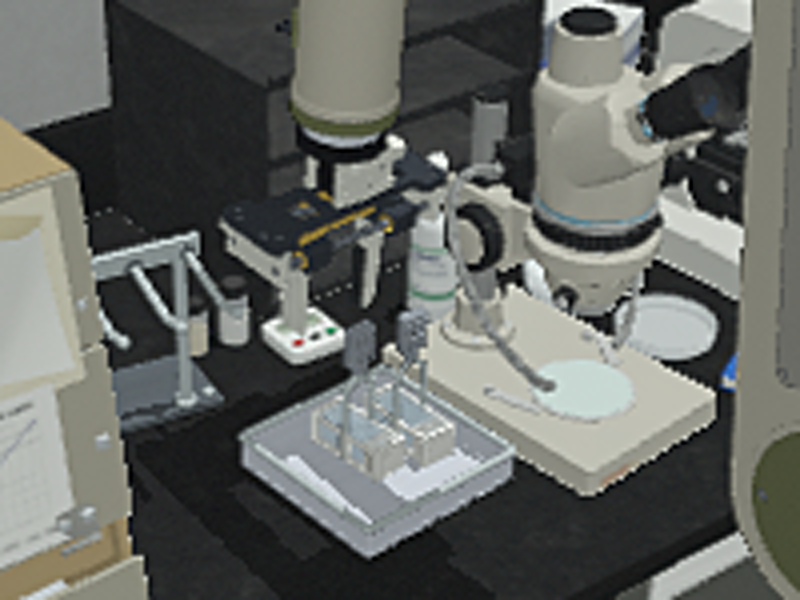

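Call:
carry_out:
  steps:
    - {"xyz": [0,0,-1],"rot": [0,0,0]}
    - {"xyz": [0,0,-2],"rot": [0,0,0]}
    - {"xyz": [0,0,-3],"rot": [0,0,0]}
    - {"xyz": [0,0,-3],"rot": [0,0,0]}

```text
t: 4.9
tool_pos: [0.5917, -0.0715, 0.0728]
orientation: [2.357, 1.978, 0.081]
force: [-0.2, -0.1, -0.0]
opening: 0.0618
```

Call:
carry_out:
  steps:
    - {"xyz": [0,0,-1],"rot": [0,0,0]}
    - {"xyz": [0,0,-2],"rot": [0,0,0]}
    - {"xyz": [0,0,-3],"rot": [0,0,0]}
    - {"xyz": [0,0,-4],"rot": [0,0,0]}
    - {"xyz": [0,0,-4.5],"rot": [0,0,0]}
    - {"xyz": [0,0,-4.5],"rot": [0,0,0]}

```text
t: 5.5
tool_pos: [0.5926, -0.0717, 0.0293]
orientation: [2.356, 1.977, 0.083]
force: [0.0, -0.3, 0.1]
opening: 0.0618
```

Run:
```python
from h import *
s=read_state();print(s['tool_pos'],s['dq'].round(3),s['force'])
crop('wrist','i_w',0,0,640,400,1.25)
crop('scene','i_s',240,110,440,260,4)
```

```text
[ 0.59260824 -0.07171845  0.02926786] [-0.001 -0.016 -0.017 -0.002  0.012 -0.001] [ 0.03308281 -0.31729391  0.07188913]
```

View pics/i_w.png

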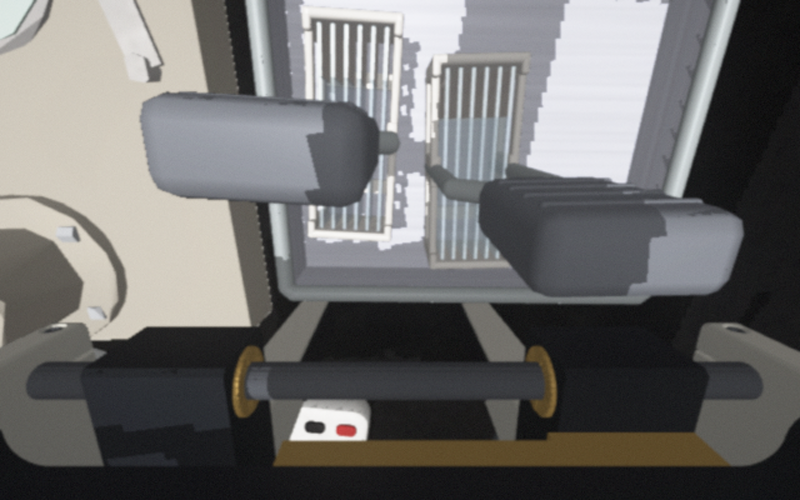

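View pics/i_s.png

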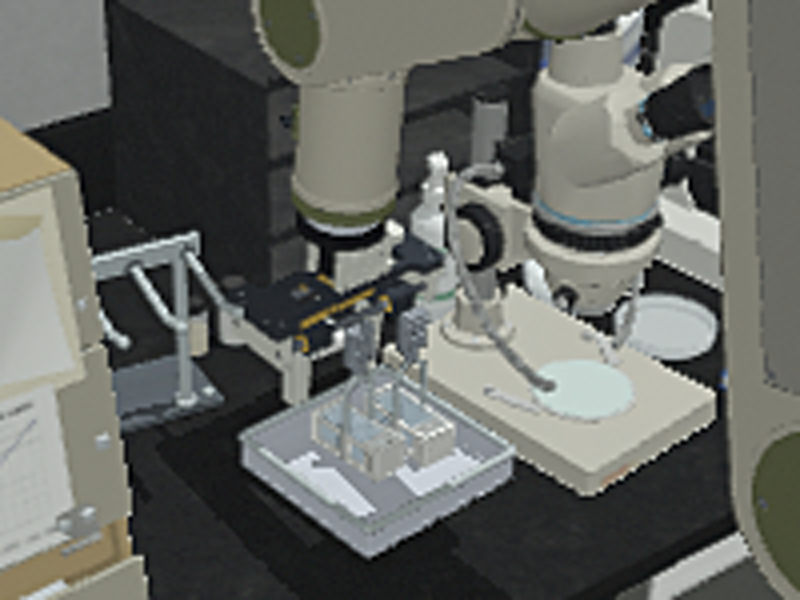

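Call:
carry_out:
  steps:
    - {"xyz": [-0.4,0.1,0],"rot": [0,0,0]}
    - {"xyz": [-0.9,0.2,0],"rot": [0,0,0]}
    - {"xyz": [-1.4,0.3,0],"rot": [0,0,0]}
    - {"xyz": [-2.0,0.4,0],"rot": [0,0,0]}
    - {"xyz": [-2.6,0.5,0],"rot": [0.4,2.5,0]}
    - {"xyz": [-3.2,0.7,0],"rot": [0.9,4.9,0]}
    - {"xyz": [-3.7,0.9,0],"rot": [1.3,7.4,0]}
    - {"xyz": [-4.2,1.1,0],"rot": [1.8,9.8,0]}
    - {"xyz": [-4.2,1.1,0],"rot": [1.8,9.8,0]}

```text
t: 6.5
tool_pos: [0.5509, -0.0608, 0.0304]
orientation: [-2.353, -1.975, 0.087]
force: [-0.1, -0.3, -0.8]
opening: 0.0621
```

Run:
```python
from h import *
s=read_state();print(s['tool_pos'],s['dq'].round(3),s['force'])
crop('wrist','j_w',0,0,640,400,1.25)
crop('scene','j_s',240,110,440,260,4)
```

```text
[ 0.55089275 -0.06078659  0.03044517] [-0.001 -0.017  0.027  0.001 -0.046 -0.002] [-0.1357081  -0.28550992 -0.78721399]
```

View pics/j_w.png

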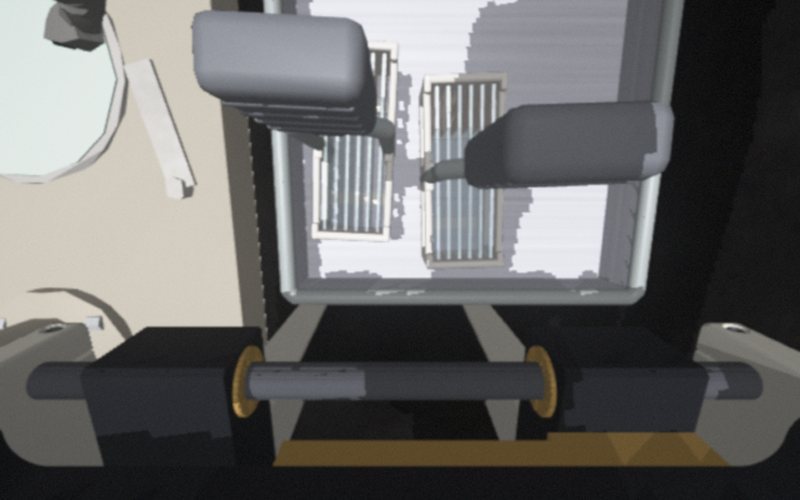

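View pics/j_s.png

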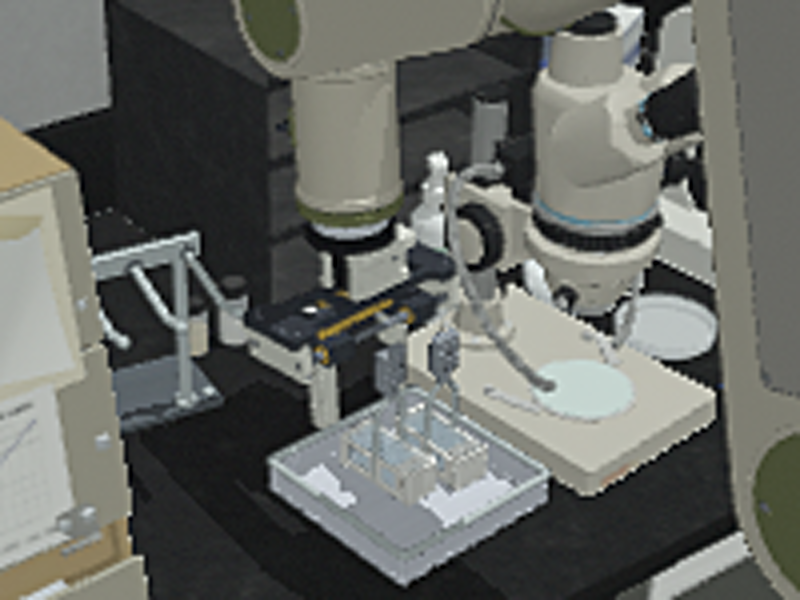

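Call:
carry_out:
  steps:
    - {"xyz": [-0.4,0.2,0],"rot": [0.4,2.5,0]}
    - {"xyz": [-0.9,0.3,0],"rot": [0.9,4.9,0]}
    - {"xyz": [-1.5,0.5,0],"rot": [1.3,7.4,0]}
    - {"xyz": [-2.1,0.7,0],"rot": [1.8,9.8,0]}
    - {"xyz": [-2.7,0.9,0],"rot": [2.1,11.8,0]}
    - {"xyz": [-3.3,1.1,0],"rot": [2.1,11.8,0]}
    - {"xyz": [-3.9,1.3,0],"rot": [2.1,11.8,0]}
    - {"xyz": [-4.4,1.5,0],"rot": [2.1,11.8,0]}
    - {"xyz": [-4.8,1.6,0],"rot": [2.1,11.8,0]}
    - {"xyz": [-4.8,1.6,0],"rot": [2.1,11.8,0]}

```text
t: 7.6
tool_pos: [0.5025, -0.0446, 0.0308]
orientation: [-2.222, -1.865, 0.278]
force: [-0.6, -0.3, 0.1]
opening: 0.0618
```

Run:
```python
from h import *
s=read_state();print(s['tool_pos'],s['dq'].round(3),s['force'])
crop('wrist','k_w',0,0,640,400,1.25)
crop('scene','k_s',240,110,440,260,4)
```

```text
[ 0.50249315 -0.04457164  0.0307815 ] [-0.001  0.012 -0.018 -0.     0.01  -0.001] [-0.5525183  -0.28998284  0.06919767]
```

View pics/k_w.png

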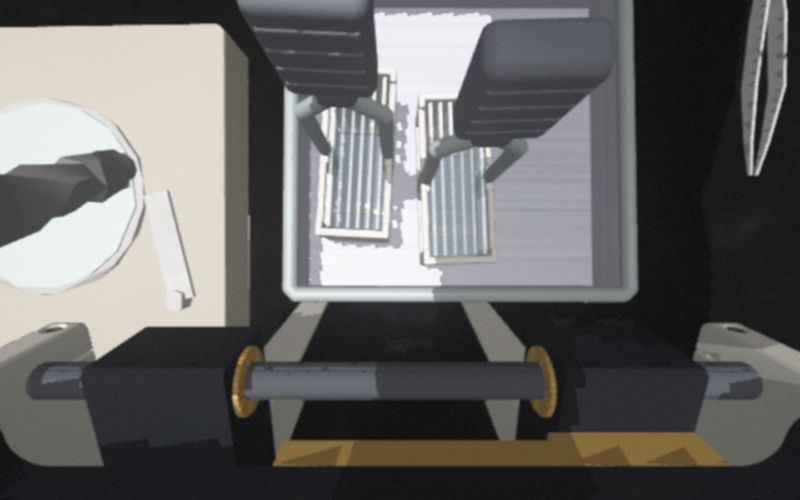

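View pics/k_s.png

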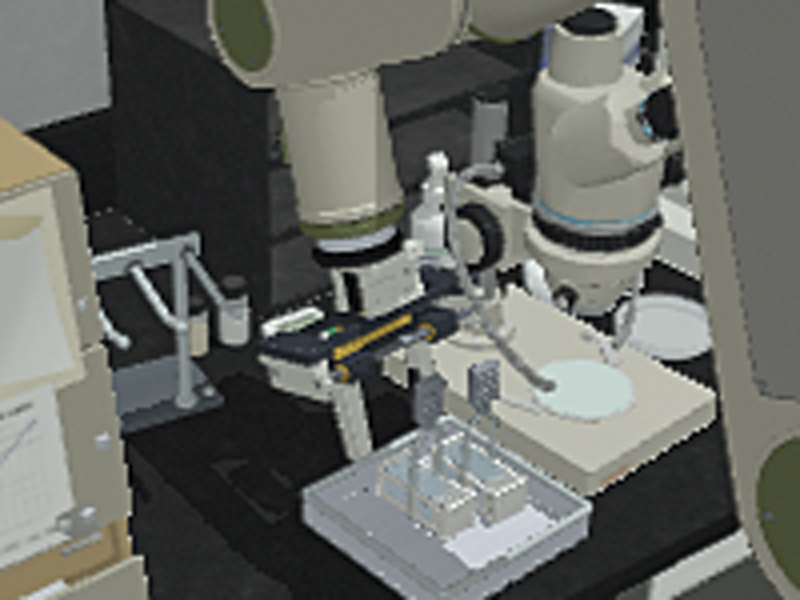

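Run:
```python
from h import *
s=read_state();print(s['tool_pos']); M=R.from_rotvec(s['orientation']).as_matrix(); print(M.round(3), s['tool_pos']+.017*M[:,2])
W=Cam('wrist')
P=[W.plane(w8(*q),.029) for q in [(284,300),(637,300)]]; v=P[1]-P[0];print(P,np.linalg.norm(v),np.degrees(np.arctan2(v[1],v[0]))-90)
u=v/np.linalg.norm(v); n=np.array([u[1],-u[0],0]); print('center',(P[0]+P[1])/2-n*.0835)
```

```text
[ 0.50298809 -0.04474986  0.0308512 ]
[[ 0.174  0.942 -0.288]
 [ 0.985 -0.166  0.052]
 [ 0.001 -0.292 -0.956]] [ 0.49809625 -0.04387041  0.014594  ]
[array([ 0.48357503, -0.09269435,  0.029     ]), array([0.51253487, 0.07072982, 0.029     ])] 0.16597026894897232 -10.048870177056202
center [0.4158359  0.00358749 0.029     ]
```

Call:
carry_out:
  steps:
    - {"xyz": [-0.4,0.2,0],"rot": [0,0,0]}
    - {"xyz": [-0.8,0.5,0],"rot": [0,0,0]}
    - {"xyz": [-1.2,0.7,0],"rot": [0,0,0]}
    - {"xyz": [-1.4,0.9,0],"rot": [0,0,0]}
    - {"xyz": [-1.4,0.9,0],"rot": [0,0,0]}
    - {"xyz": [-0.8,0.8,0],"rot": [0,0,0]}
    - {"xyz": [-0.6,1.8,0],"rot": [0,0,0]}
    - {"xyz": [-0.3,3.3,0],"rot": [0,0,0]}
    - {"xyz": [0,4.8,0],"rot": [0,0,0]}
    - {"xyz": [0.2,6.2,0],"rot": [0,0,0]}

```text
t: 8.7
tool_pos: [0.5055, 0.019, 0.0304]
orientation: [-2.221, -1.865, 0.277]
force: [0.3, 0.3, 0.6]
opening: 0.0619
```

Call:
carry_out:
  steps:
    - {"xyz": [0,0.2,0],"rot": [-1.5,-8.3,0]}
    - {"xyz": [-0.3,0.3,0],"rot": [-3,-16.7,0]}
    - {"xyz": [-0.3,0.3,1],"rot": [-3,-16.7,0]}
    - {"xyz": [-0.3,0.3,4],"rot": [-3,-16.7,0]}
    - {"xyz": [-0.3,0.3,8],"rot": [-3,-16.7,0]}
    - {"xyz": [-0.3,0.3,13],"rot": [-3,-16.7,0]}
    - {"xyz": [-0.3,0.3,18],"rot": [-3,-16.7,0]}
    - {"xyz": [-0.3,0.3,23],"rot": [-3,-16.7,0]}
    - {"xyz": [-0.3,0.3,26],"rot": [-3,-16.7,0]}
    - {"xyz": [-0.3,0.3,26],"rot": [-3,-16.7,0]}

```text
t: 9.7
tool_pos: [0.5057, 0.0205, 0.2996]
orientation: [2.402, 2.016, 0.011]
force: [-0.2, 0.5, 0.4]
opening: 0.062
```

Run:
```python
from h import *
s=read_state();print(s['tool_pos'],s['dq'].round(3),s['force'],R.from_rotvec(s['orientation']).as_matrix().round(3))
crop('wrist','l_w',0,0,640,400,1.25)
crop('scene','l_s',240,110,440,260,4)
crop('top','l_t',180,80,440,280,3)
```

```text
[0.50571797 0.02049953 0.29963447] [-0.001  0.036  0.103 -0.    -0.068 -0.001] [-0.20372289  0.46004276  0.4239837 ] [[ 0.173  0.985  0.009]
 [ 0.985 -0.173  0.   ]
 [ 0.002  0.009 -1.   ]]
```

View pics/l_w.png

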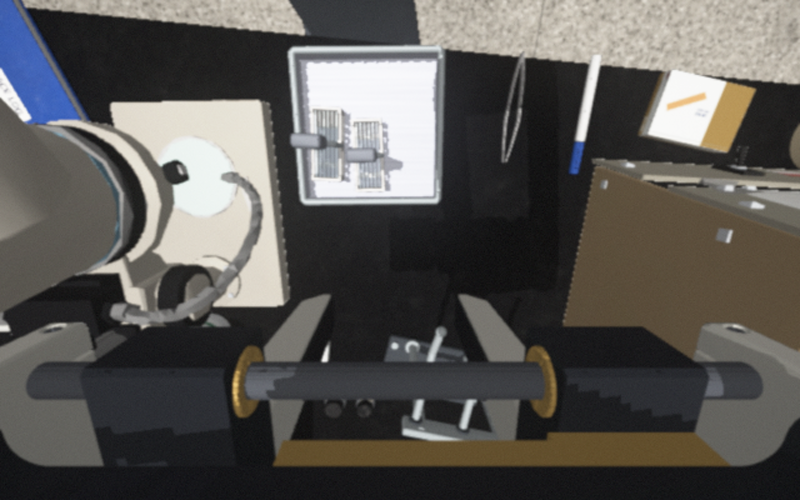

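View pics/l_s.png

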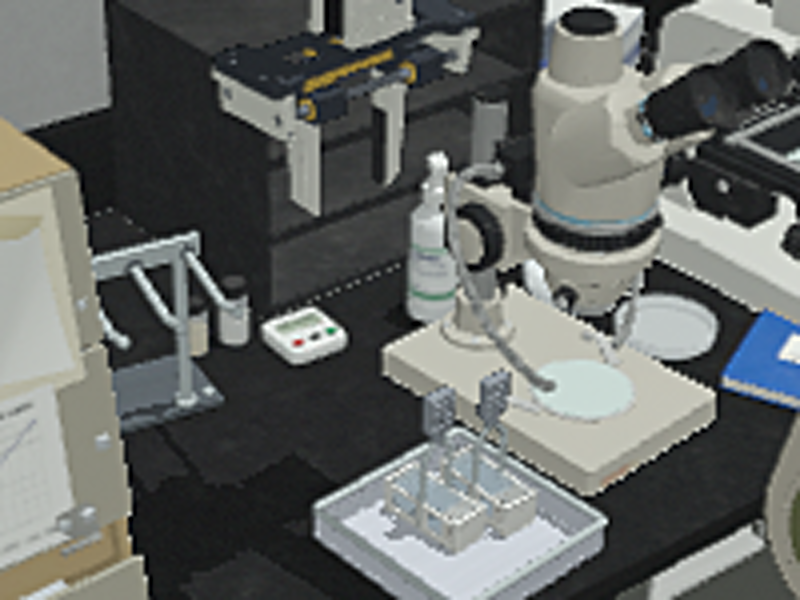

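View pics/l_t.png

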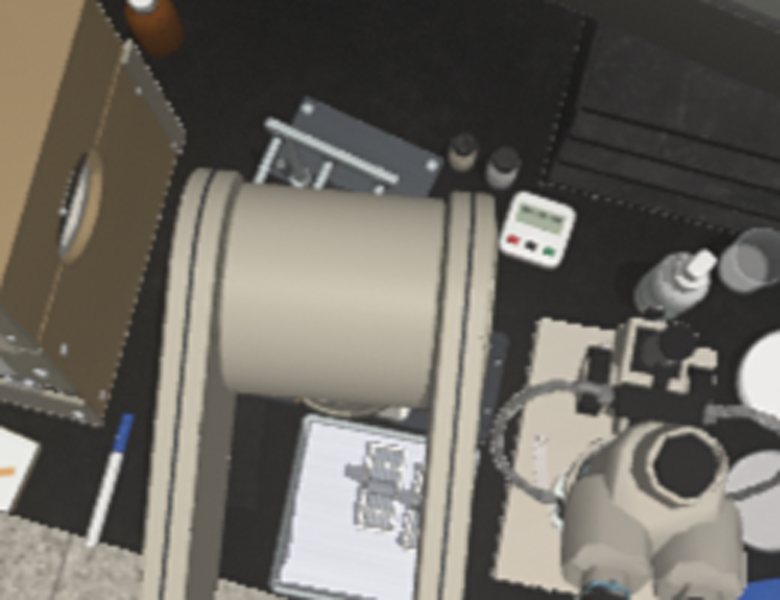

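```bash
cat >> h.py <<'E'
import json
def wsnap(fn):
    s=read_state(); c=calibration('wrist'); im=read_camera('wrist')[:,:,::-1]
    cv2.imwrite(f'pics/{fn}.png',cv2.resize(im,None,fx=1.25,fy=1.25,interpolation=cv2.INTER_CUBIC)); cv2.imwrite(f'pics/{fn}_full.png',im)
    json.dump({k:(v.tolist() if hasattr(v,'tolist') else v) for k,v in c.items()},open(f'pics/{fn}.json','w'))
    print('tcp',s['tool_pos'].round(4),'dq',abs(s['dq']).max().round(3),'F',s['force'].round(1),'open',round(s['opening'],4))
def wload(fn): return Cam('wrist',json.load(open(f'pics/{fn}.json')))
E
python3 - <<'E'
from h import *
wsnap('m_w')
im=cv2.imread('pics/m_w_full.png'); cv2.imwrite('pics/m_z.png',cv2.resize(im[20:180,220:380],None,fx=3.75,fy=3.75,interpolation=cv2.INTER_CUBIC))
E
```

```text
tcp [0.5028 0.0205 0.2912] dq 0.047 F [0.  0.3 0.1] open 0.062
```

View pics/m_z.png

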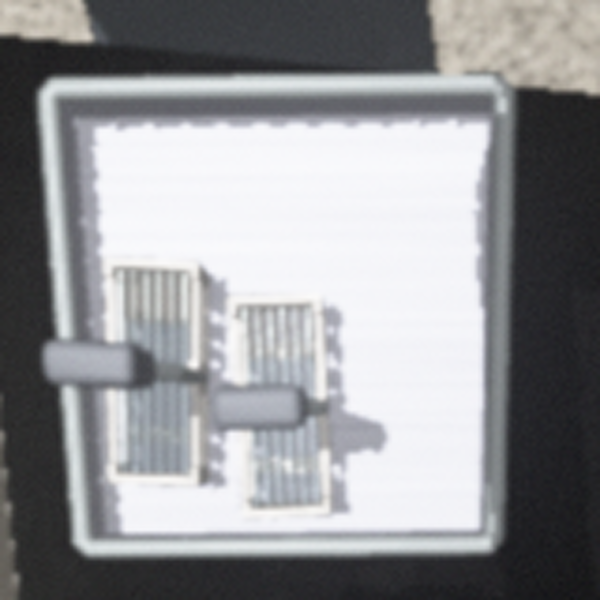

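Run:
```python
from h import *
W=wload('m_w'); z=lambda x,y:(220+(x-1.4)/3.75,20+(y-1.4)/3.75)
def rect(qs,h):
    P=np.array([W.plane(z(*q),h) for q in qs]); c=P.mean(0)
    e=(P[3]-P[0]+P[2]-P[1])/2; print(c.round(4),'len',[np.linalg.norm(P[i]-P[i-1]).round(4) for i in range(4)],'yaw',np.degrees(np.arctan2(e[1],e[0])).round(1)); return c
r1=rect([(230,303),(322,298),(333,512),(245,518)],.035); r2=rect([(110,267),(200,262),(206,481),(118,488)],.035)
t=rect([(38,82),(515,75),(504,554),(72,556)],.029)
for r,q in ((r1,(260,408)),(r2,(92,362))):
    print('grip',W.plane(z(*q),.114), 'pred px of grip center from base',W.proj([r[0],r[1],.114]), z(*q))
```

```text
[0.4259 0.0065 0.035 ] len [np.float64(0.077), np.float64(0.0333), np.float64(0.0765), np.float64(0.0336)] yaw -7.5
[ 0.4064 -0.0362  0.035 ] len [np.float64(0.0779), np.float64(0.0324), np.float64(0.0769), np.float64(0.0335)] yaw -11.0
[0.3977 0.0116 0.029 ] len [np.float64(0.1652), np.float64(0.1663), np.float64(0.1666), np.float64(0.1686)] yaw -9.6
grip [0.42513307 0.00543107 0.114     ] pred px of grip center from base [290.06821856 128.93422939] (288.96000000000004, 128.42666666666668)
grip [ 0.40368111 -0.04079965  0.114     ] pred px of grip center from base [248.81359314 117.93099065] (244.16, 116.16000000000001)
```

Call:
carry_out:
  steps:
    - {"xyz": [-1,0,0],"rot": [0,0,-8.5]}
    - {"xyz": [-2,-0.3,0],"rot": [0,0,-17]}
    - {"xyz": [-3,-0.6,0],"rot": [0,0,-25.5]}
    - {"xyz": [-4,-0.9,0],"rot": [0,0,-34]}
    - {"xyz": [-5,-1.2,0],"rot": [0,0,-42.5]}
    - {"xyz": [-6,-1.4,0],"rot": [0,0,-51]}
    - {"xyz": [-7,-1.4,0],"rot": [0,0,-59.5]}
    - {"xyz": [-7.7,-1.4,0],"rot": [0,0,-68]}
    - {"xyz": [-7.7,-1.4,0],"rot": [0,0,-76.5]}
    - {"xyz": [-7.7,-1.4,0],"rot": [0,0,-85]}
  grip: 0.45

```text
t: 10.9
tool_pos: [0.4244, 0.0063, 0.2891]
orientation: [-3.138, 0.147, 0.006]
force: [-0.1, 0.7, -0.4]
opening: 0.0417
```

Call:
carry_out:
  steps:
    - {"xyz": [0,0,-3],"rot": [0,0,-2.5]}
    - {"xyz": [0,0,-6],"rot": [0,0,-2.5]}
    - {"xyz": [0,0,-6],"rot": [0,0,-2.5]}
    - {"xyz": [0,0,-6],"rot": [0,0,-2.5]}
    - {"xyz": [0,0,-6],"rot": [0,0,-2.5]}

```text
t: 11.4
tool_pos: [0.4259, 0.0061, 0.2319]
orientation: [-3.135, 0.205, -0.001]
force: [0.4, -0.1, -0.9]
opening: 0.0419
```

Run:
```python
from h import *
wsnap('n_w'); print(R.from_rotvec(read_state()['orientation']).as_matrix().round(3))
crop('scene','n_s',240,110,440,260,4)
```

```text
tcp [0.4259 0.0061 0.2319] dq 0.013 F [ 0.4 -0.1 -0.9] open 0.0419
[[ 0.991 -0.13   0.002]
 [-0.13  -0.991 -0.   ]
 [ 0.002 -0.    -1.   ]]
```

View pics/n_w.png

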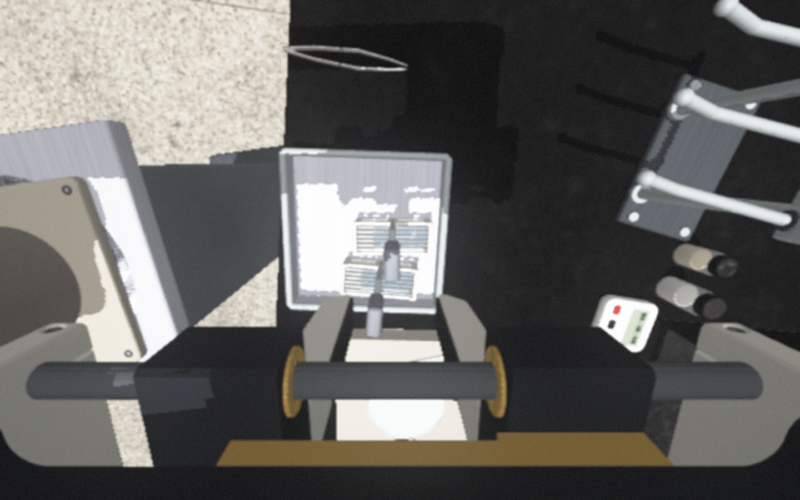

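View pics/n_s.png

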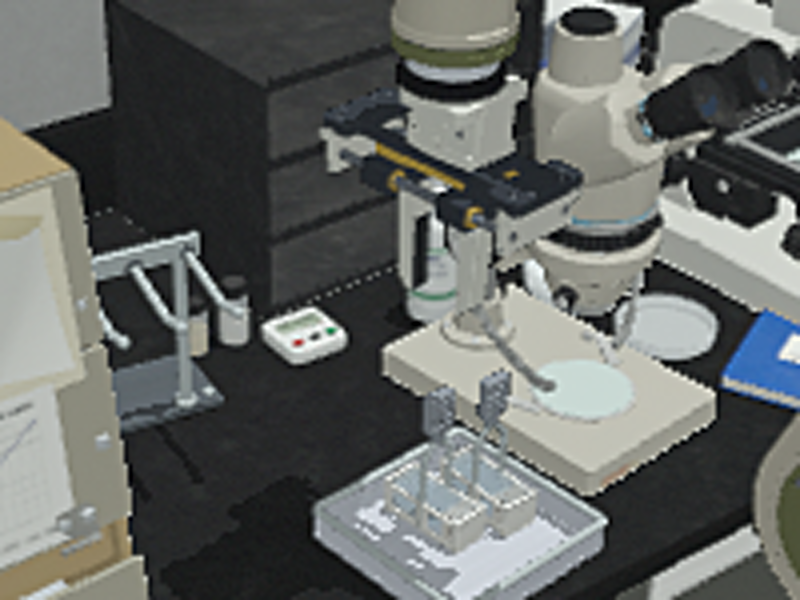

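Run:
```python
from h import *
W=wload('n_w')
im=cv2.imread('pics/n_w_full.png'); cv2.imwrite('pics/n_z.png',cv2.resize(im[110:275,215:370],None,fx=3.6,fy=3.6,interpolation=cv2.INTER_CUBIC))
for q in [(391,258),(375,315)]: print(W.plane(w8(*q),.118))
```

```text
[0.42515261 0.00895482 0.118     ]
[ 0.40583874 -0.03699223  0.118     ]
```

View pics/n_z.png

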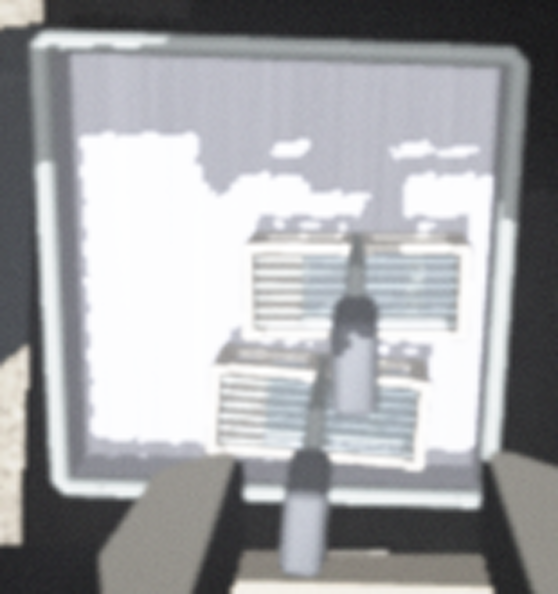

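Call:
carry_out:
  steps:
    - {"xyz": [0,0.1,-4],"rot": [0,0,0]}
    - {"xyz": [0,0.1,-7],"rot": [0,0,0]}
    - {"xyz": [0,0.1,-9],"rot": [0,0,0]}
    - {"xyz": [0,0.1,-11.4],"rot": [0,0,0]}
    - {"xyz": [0,0.1,-11.4],"rot": [0,0,0]}
    - {"xyz": [0,0.1,-11.4],"rot": [0,0,0]}

```text
t: 12.1
tool_pos: [0.4258, 0.0071, 0.1176]
orientation: [3.135, -0.206, 0.0]
force: [0.3, -0.4, -0.4]
opening: 0.0417
```

Run:
```python
from h import *
wsnap('o_w')
crop('scene','o_s',290,150,440,270,5)
```

```text
tcp [0.4258 0.0071 0.1176] dq 0.025 F [ 0.3 -0.4 -0.4] open 0.0417
```

View pics/o_w.png

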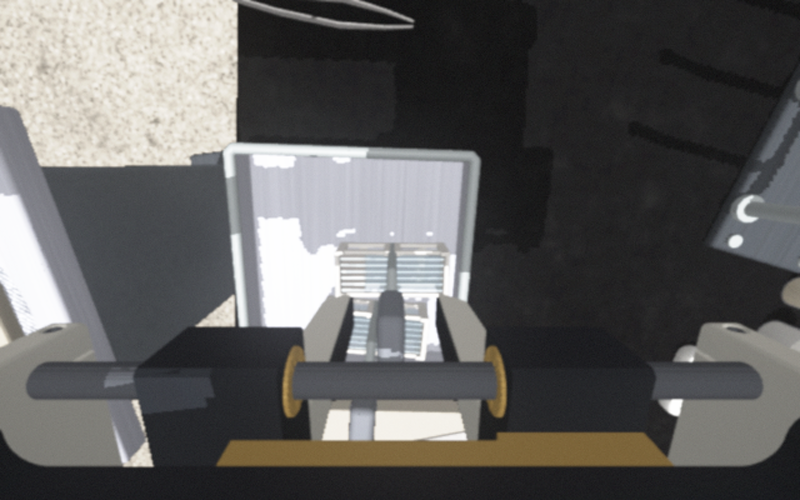

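View pics/o_s.png

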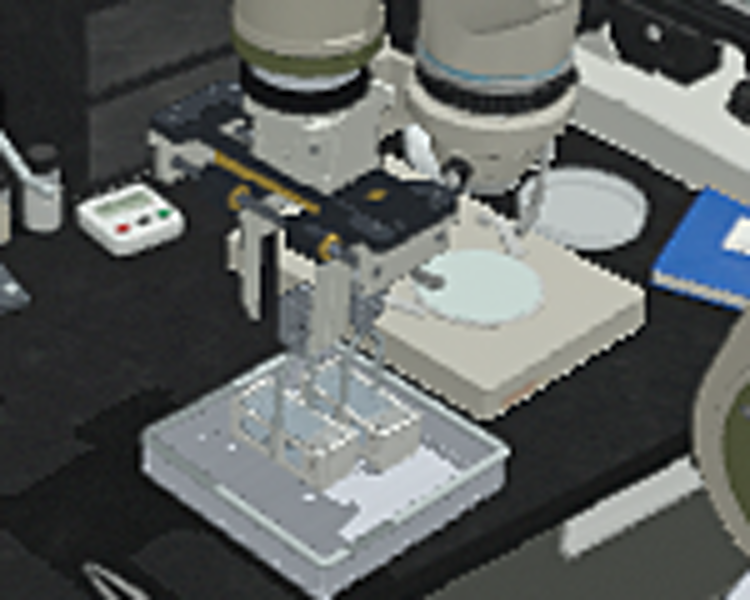

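Call:
carry_out:
  steps:
    - {"xyz": [0,0,0],"rot": [0,0,0]}
    - {"xyz": [0,0,0],"rot": [0,0,0]}
    - {"xyz": [0,0,0],"rot": [0,0,0]}
    - {"xyz": [0,0,0],"rot": [0,0,0]}
    - {"xyz": [0,0,0],"rot": [0,0,0]}
    - {"xyz": [0,0,0],"rot": [0,0,0]}
    - {"xyz": [0,0,0],"rot": [0,0,0]}
    - {"xyz": [0,0,0],"rot": [0,0,0]}
  grip: 0
  force: 20

```text
t: 13.0
tool_pos: [0.4253, 0.0071, 0.1165]
orientation: [-3.135, 0.206, 0.001]
force: [-0.5, 1.4, -0.9]
opening: 0.012
```

Call:
carry_out:
  steps:
    - {"xyz": [0,0.2,1],"rot": [0,0,0]}
    - {"xyz": [0,0.4,3],"rot": [0,0,0]}
    - {"xyz": [0,0.6,6],"rot": [0,0,0]}
    - {"xyz": [0,0.8,9],"rot": [0,0,0]}
    - {"xyz": [0,1,12],"rot": [0,0,0]}
    - {"xyz": [0,1,12],"rot": [0,0,0]}
    - {"xyz": [0,1,12],"rot": [0,0,0]}

```text
t: 13.7
tool_pos: [0.426, 0.0172, 0.2376]
orientation: [3.135, -0.205, 0.003]
force: [0.3, 0.2, -2.2]
opening: 0.0119
```

Run:
```python
from h import *
wsnap('p_w')
crop('scene','p_s',240,100,440,250,4)
```

```text
tcp [0.426  0.0172 0.2376] dq 0.044 F [ 0.3  0.2 -2.2] open 0.0119
```

View pics/p_w.png

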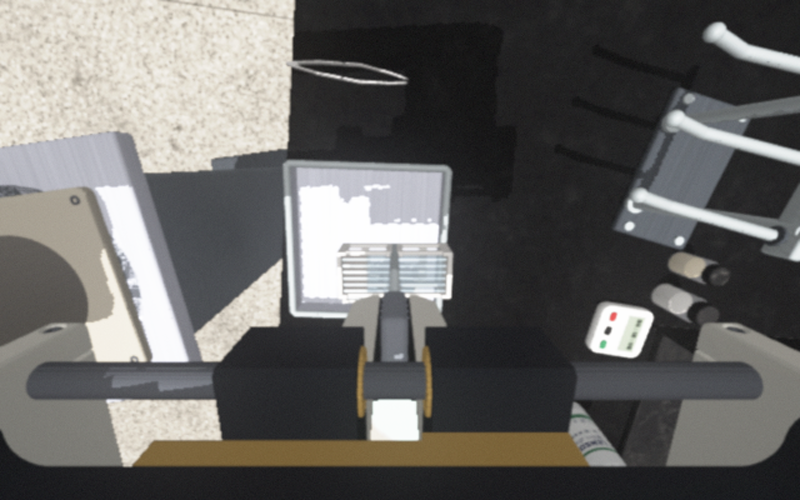

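View pics/p_s.png

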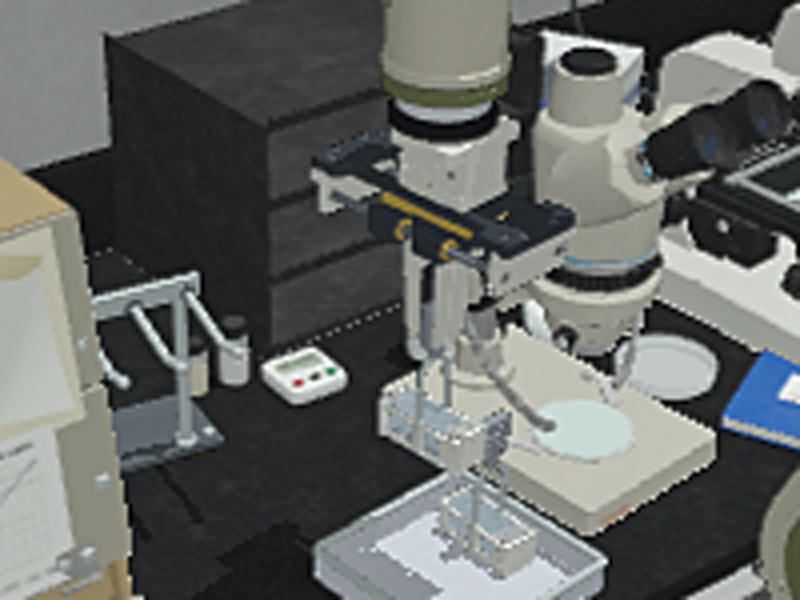

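Run:
```python
from h import *
W=wload('p_w'); S=Cam('scene'); T=Cam('top')
H=[W.plane(w8(*q),.159) for q in [(640,196),(672,121),(715,33)]]; print(np.round(H,4))
sc=lambda x,y:(240+(x-1.5)/4,100+(y-1.5)/4)
print(tri([W,S],[w8(640,196),sc(238,350)]),tri([W,S],[w8(672,121),sc(176,366)]))
tt=[(204,303),(134,272),(65,241)]; ww=[(640,196),(672,121),(715,33)]
for a,b in zip(tt,ww): print(tri([W,T],[w8(*b),sc(*a)]))
# rack held: body top corners z
for q in [(342,247),(450,247),(447,297),(340,290)]: print(W.plane(w8(*q),.1556).round(4))
```

```text
[[0.5905 0.0495 0.159 ]
 [0.6073 0.0927 0.159 ]
 [0.6279 0.1374 0.159 ]]
(array([0.58964543, 0.04979578, 0.160302  ]), [array([ 0.1, -0. ]), array([0., 0.])]) (array([0.61306889, 0.09335011, 0.15548298]), [array([ 4.3, -1.5]), array([0.6, 0.5])])
(array([0.58666151, 0.04942439, 0.16379393]), [array([-0.8,  1.4]), array([-0.4, -0.2])])
(array([0.60462595, 0.0927112 , 0.16251806]), [array([ 0. , -0.1]), array([0., 0.])])
(array([0.62238555, 0.13610104, 0.16551281]), [array([ 0. , -0.1]), array([ 0., -0.])])
[0.3949 0.0407 0.1556]
[0.4673 0.0311 0.1556]
[ 0.462  -0.0046  0.1556]
[0.3883 0.0104 0.1556]
```

Call:
carry_out:
  steps:
    - {"xyz": [1,1,0],"rot": [0,0,0]}
    - {"xyz": [3,2.5,0],"rot": [0,0,-3]}
    - {"xyz": [5,4,0],"rot": [0,0,-6]}
    - {"xyz": [7,5.5,0],"rot": [0,0,-9]}
    - {"xyz": [9,7,0],"rot": [0,0,-12]}
    - {"xyz": [11,8,0],"rot": [0,0,-15.5]}
    - {"xyz": [13,8.5,-1],"rot": [0,0,-15.5]}
    - {"xyz": [14.5,8.9,-2],"rot": [0,0,-15.5]}
    - {"xyz": [15,8.9,-2.4],"rot": [0,0,-15.5]}
    - {"xyz": [15,8.9,-2.4],"rot": [0,0,-15.5]}

```text
t: 14.8
tool_pos: [0.5744, 0.1058, 0.2102]
orientation: [3.077, -0.626, -0.007]
force: [-0.3, 0.1, -1.1]
opening: 0.0118
```

Run:
```python
from h import *
wsnap('q_w'); print(R.from_rotvec(read_state()['orientation']).as_matrix().round(3))
crop('scene','q_s',240,110,400,230,5)
crop('top','q_t',200,80,400,230,4)
```

```text
tcp [0.5744 0.1058 0.2102] dq 0.041 F [-0.3  0.1 -1.1] open 0.0118
[[ 0.92  -0.391 -0.003]
 [-0.391 -0.92  -0.   ]
 [-0.003  0.001 -1.   ]]
```

View pics/q_w.png

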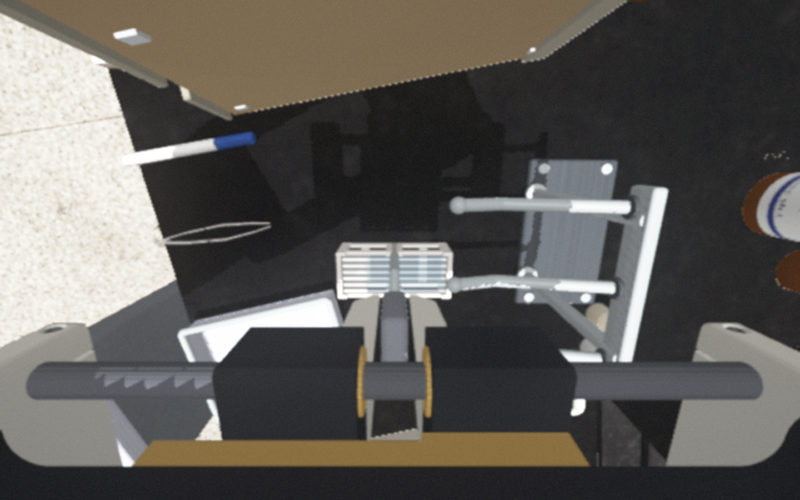

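View pics/q_s.png

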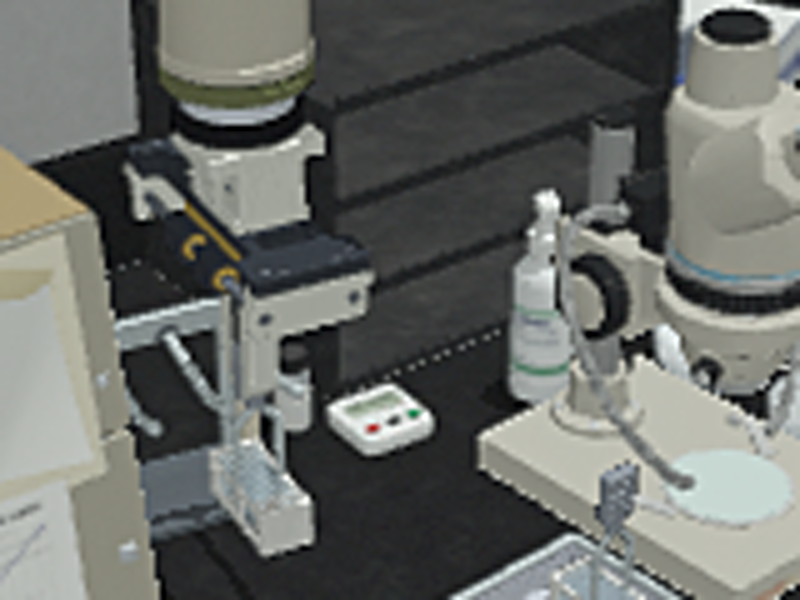

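View pics/q_t.png

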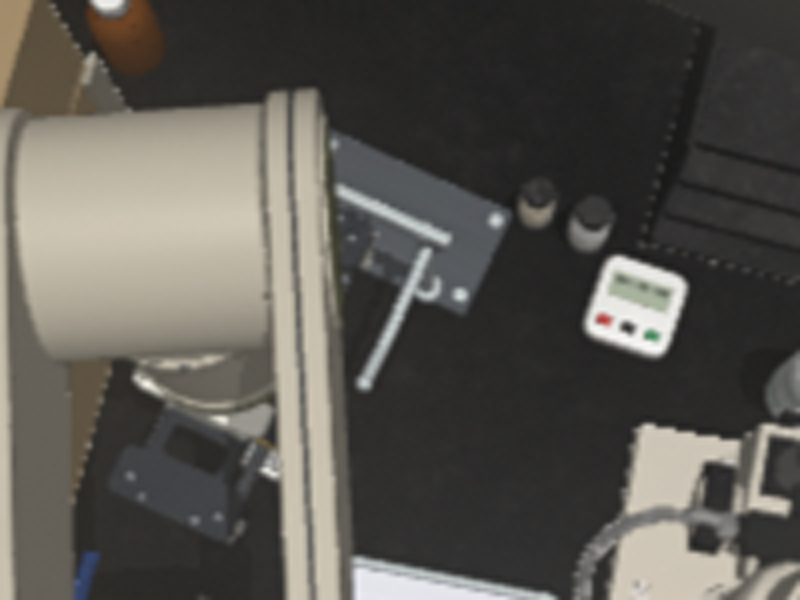

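Run:
```python
from h import *
s=read_state(); M=R.from_rotvec(s['orientation']).as_matrix(); p=s['tool_pos']
W=wload('q_w')
for n,q,z in [('h2tip',(455,284),.159),('h2rail',(613,288),.165),('h3tip',(458,205),.159),('h3rail',(630,207),.165),('rackc',(394,270),.128)]:
    P=W.plane(w8(*q),z); print(n,P.round(4),'tool',(M.T@(P-p)).round(4))
print(W.proj(p+M@[0,0,.029])*1.25)
for q in [(340,247),(447,247),(451,297),(337,296)]: P=W.plane(w8(*q),.128);print((M.T@(P-p)).round(4))
```

```text
h2tip [0.6103 0.0949 0.159 ] tool [ 0.0369 -0.0038  0.0537]
h2rail [0.6943 0.059  0.165 ] tool [ 0.1282 -0.0036  0.0477]
h3tip [0.6284 0.1387 0.159 ] tool [ 0.0364 -0.0512  0.0537]
h3rail [0.7141 0.1019 0.165 ] tool [ 0.1296 -0.0508  0.0477]
rackc [0.576  0.1084 0.128 ] tool [ 0.     -0.0028  0.0847]
[393.43829234 306.07082879]
[-0.0365 -0.0191  0.0847]
[ 0.0358 -0.0191  0.0847]
[0.0401 0.0171 0.0847]
[-0.0402  0.0165  0.0848]
```

Call:
carry_out:
  steps:
    - {"xyz": [0.1,0.3,0.3],"rot": [0,0,0]}
    - {"xyz": [1,-0.1,0.3],"rot": [0,0,0]}
    - {"xyz": [2,-0.5,0.3],"rot": [0,0,0]}
    - {"xyz": [3,-0.9,0.3],"rot": [0,0,0]}
    - {"xyz": [4,-1.4,0.3],"rot": [0,0,0]}
    - {"xyz": [5,-1.8,0.3],"rot": [0,0,0]}
    - {"xyz": [6,-2.2,0.3],"rot": [0,0,0]}
    - {"xyz": [6.4,-2.4,0.3],"rot": [0,0,0]}
    - {"xyz": [6.4,-2.4,0.3],"rot": [0,0,0]}
    - {"xyz": [6.4,-2.4,0.3],"rot": [0,0,0]}

```text
t: 15.95
tool_pos: [0.6393, 0.0822, 0.2154]
orientation: [3.078, -0.627, -0.001]
force: [-0.4, -0.6, -1.4]
opening: 0.012
```

Run:
```python
from h import *
wsnap('r_w')
crop('scene','r_s',250,120,370,210,6)
```

```text
tcp [0.6393 0.0822 0.2154] dq 0.01 F [-0.4 -0.6 -1.4] open 0.012
```

View pics/r_w.png

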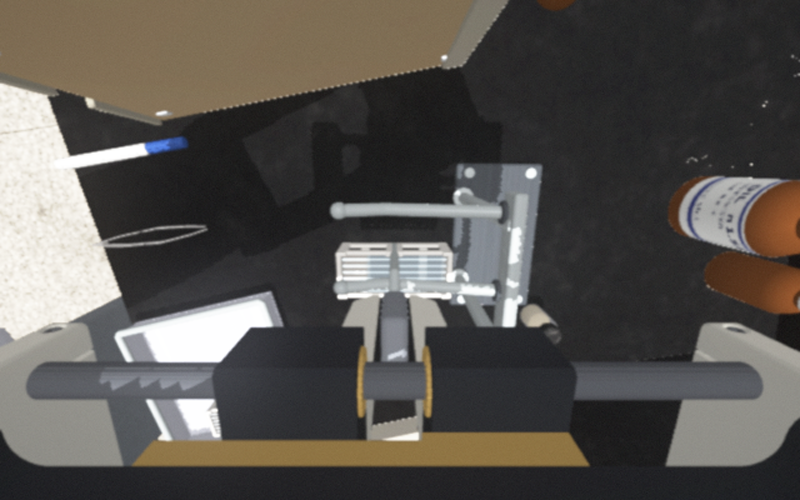

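View pics/r_s.png

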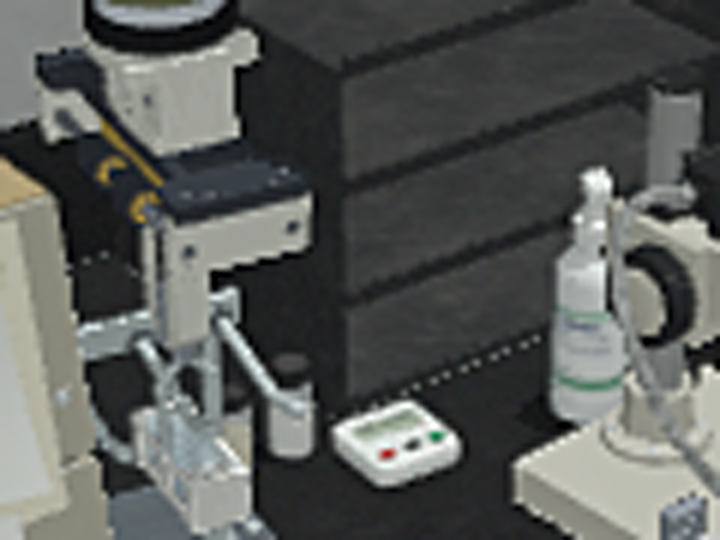

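Run:
```python
from h import *
s=read_state(); M=R.from_rotvec(s['orientation']).as_matrix(); p=s['tool_pos']
W=wload('r_w')
for n,q,z in [('h2tip',(341,287),.159),('h2rail',(493,291),.165),('h3tip',(339,211),.159)]:
    P=W.plane(w8(*q),z); print(n,P.round(4),'tool',(M.T@(P-p)).round(4))
im=cv2.imread('pics/r_w_full.png'); cv2.imwrite('pics/r_z.png',cv2.resize(im[180:270,255:410],None,fx=5,fy=5,interpolation=cv2.INTER_CUBIC))
```

```text
h2tip [0.6099 0.0949 0.159 ] tool [-0.0319 -0.0001  0.0566]
h2rail [0.695  0.0583 0.165 ] tool [0.0608 0.0003 0.0506]
h3tip [0.629 0.138 0.159] tool [-0.0311 -0.0473  0.0566]
```

View pics/r_z.png

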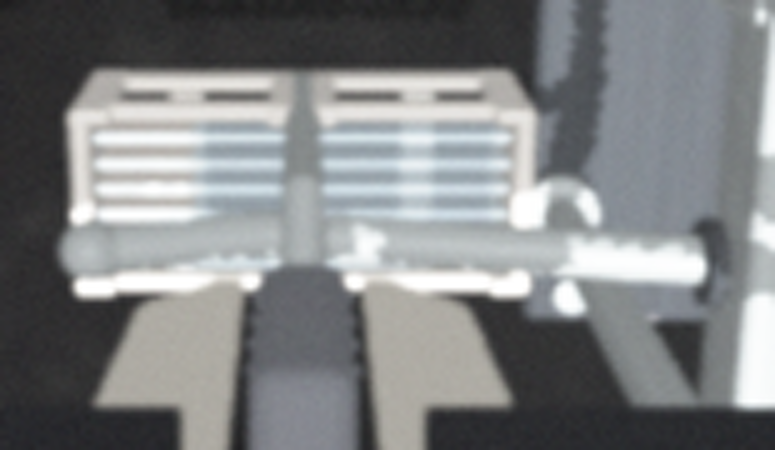

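Call:
carry_out:
  steps:
    - {"xyz": [0,0,-1],"rot": [0,0,0]}
    - {"xyz": [0,0,-2],"rot": [0,0,0]}
    - {"xyz": [0,0,-2.6],"rot": [0,0,0]}
    - {"xyz": [0,0,-2.6],"rot": [0,0,0]}
    - {"xyz": [0,0,-2.6],"rot": [0,0,0]}

```text
t: 16.55
tool_pos: [0.639, 0.0825, 0.189]
orientation: [-3.078, 0.626, 0.002]
force: [-1.0, 2.4, -0.8]
opening: 0.0119
```

Call:
carry_out:
  steps:
    - {"xyz": [0,0,-0.2],"rot": [0,0,0]}
    - {"xyz": [0,0,-0.3],"rot": [0,0,0]}
    - {"xyz": [0,0,-0.3],"rot": [0,0,0]}

```text
t: 16.85
tool_pos: [0.6396, 0.0825, 0.1884]
orientation: [-3.078, 0.626, -0.001]
force: [-6.0, 2.2, 9.8]
opening: 0.0122
```

Call:
carry_out:
  steps:
    - {"xyz": [0,0,0.2],"rot": [0,0,0]}
    - {"xyz": [0,0,0.2],"rot": [0,0,0]}

```text
t: 17.05
tool_pos: [0.6397, 0.0821, 0.189]
orientation: [-3.078, 0.626, -0.001]
force: [-0.3, 0.6, 2.0]
opening: 0.0121
```

Call:
carry_out:
  steps:
    - {"xyz": [0,0,0],"rot": [0,0,0]}
    - {"xyz": [0,0,0],"rot": [0,0,0]}
    - {"xyz": [0,0,0],"rot": [0,0,0]}
    - {"xyz": [0,0,0],"rot": [0,0,0]}
    - {"xyz": [0,0,0],"rot": [0,0,0]}
  grip: 0.45

```text
t: 17.55
tool_pos: [0.6394, 0.082, 0.1885]
orientation: [3.078, -0.627, -0.0]
force: [0.7, -0.3, -0.5]
opening: 0.0415
```

Run:
```python
from h import *
wsnap('s_w')
crop('scene','s_s',250,120,370,210,6)
```

```text
tcp [0.6394 0.082  0.1885] dq 0.001 F [ 0.7 -0.3 -0.5] open 0.0415
```

View pics/s_w.png

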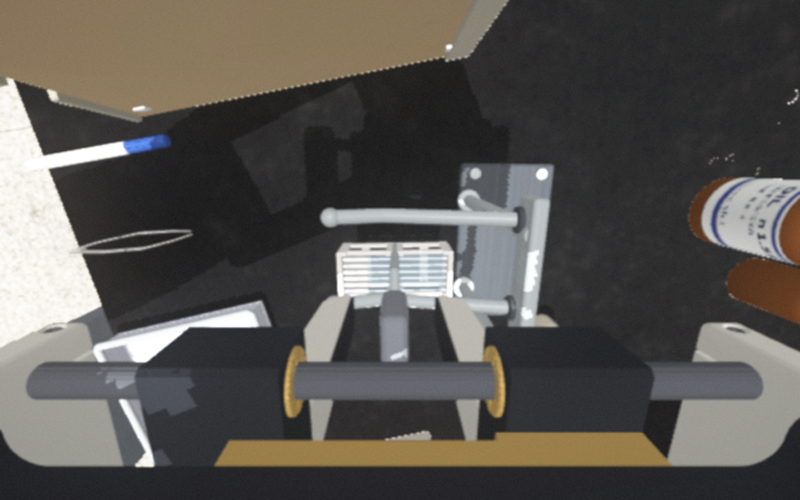

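View pics/s_s.png

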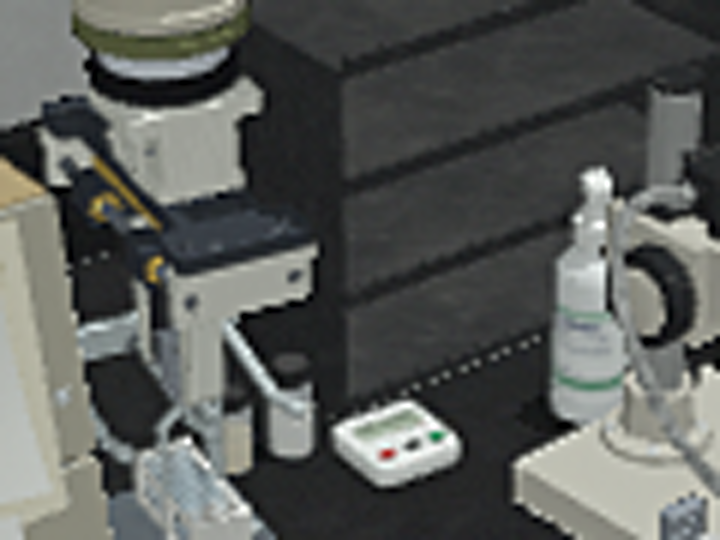

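Call:
carry_out:
  steps:
    - {"xyz": [0,0,2],"rot": [0,0,0]}
    - {"xyz": [0,0,5],"rot": [0,0,0]}
    - {"xyz": [0,0,9],"rot": [0,0,0]}
    - {"xyz": [0,0,11],"rot": [0,0,0]}
    - {"xyz": [-4,0,11],"rot": [0,0,3]}
    - {"xyz": [-8,-1,11],"rot": [0,0,6]}
    - {"xyz": [-12,-3,11],"rot": [0,0,9]}
    - {"xyz": [-16,-5,11],"rot": [0,0,12]}
    - {"xyz": [-20,-7,11],"rot": [0,0,12]}
    - {"xyz": [-22,-9,11],"rot": [0,0,12]}

```text
t: 18.65
tool_pos: [0.4173, -0.0082, 0.2988]
orientation: [3.127, -0.3, 0.001]
force: [1.0, -0.1, 0.7]
opening: 0.0419
```

Call:
carry_out:
  steps:
    - {"xyz": [-1.2,-2.8,0],"rot": [0,0,0]}
    - {"xyz": [-1.2,-2.8,-4],"rot": [0,0,0]}
    - {"xyz": [-1.2,-2.8,-4],"rot": [0,0,0]}
    - {"xyz": [-1.2,-2.8,-4],"rot": [0,0,0]}
    - {"xyz": [-1.2,-2.8,-4],"rot": [0,0,0]}

```text
t: 19.15
tool_pos: [0.4082, -0.0356, 0.2603]
orientation: [3.127, -0.3, 0.002]
force: [1.5, -0.1, -0.4]
opening: 0.0417
```

Run:
```python
from h import *
wsnap('t_w')
im=cv2.imread('pics/t_w_full.png'); cv2.imwrite('pics/t_z.png',cv2.resize(im[100:300,190:400],None,fx=3,fy=3,interpolation=cv2.INTER_CUBIC))
crop('scene','t_s',240,120,440,270,4)
```

```text
tcp [ 0.4082 -0.0356  0.2603] dq 0.013 F [ 1.5 -0.1 -0.4] open 0.0417
```

View pics/t_z.png

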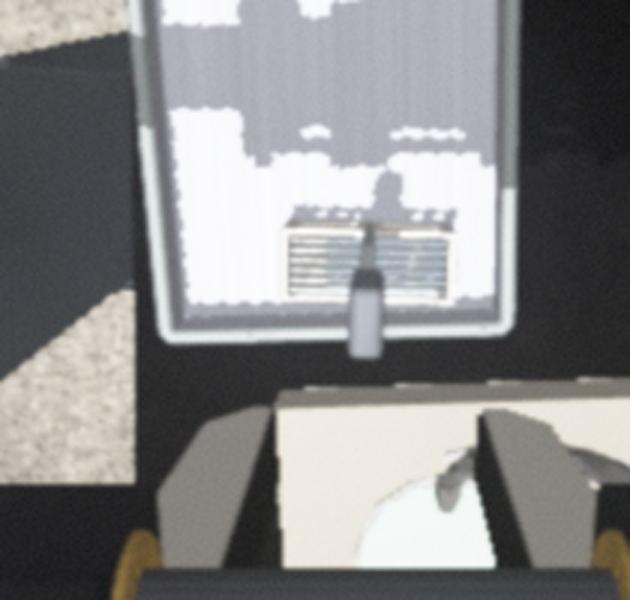

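View pics/t_s.png

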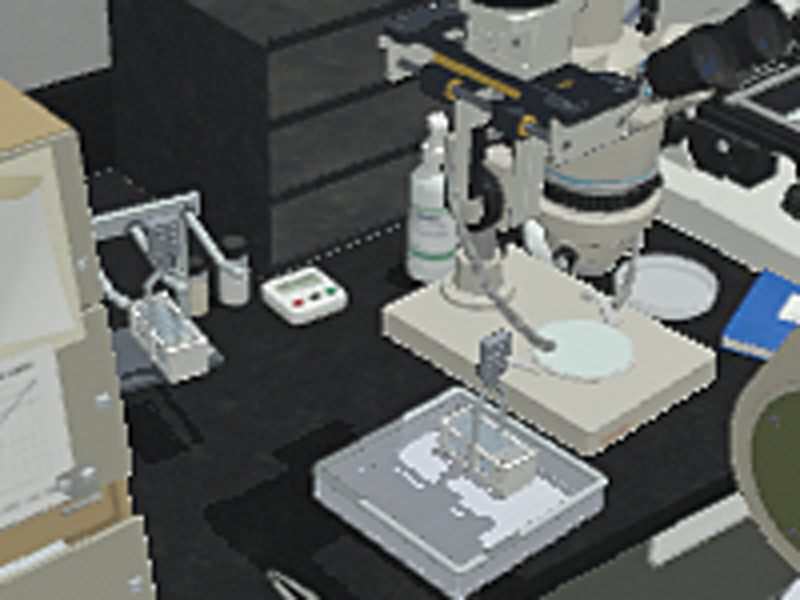

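Run:
```python
from h import *
W=wload('t_w'); z=lambda x,y:(190+(x-1)/3,100+(y-1)/3)
s=read_state(); M=R.from_rotvec(s['orientation']).as_matrix(); p=s['tool_pos']
P=np.array([W.plane(z(*q),.035) for q in [(287,226),(454,230),(450,304),(286,300)]]);print(P.round(4),P.mean(0),[np.linalg.norm(P[i]-P[i-1]).round(4) for i in range(4)])
v=P[1]-P[0]+P[2]-P[3];print(np.degrees(np.arctan2(v[1],v[0])))
for q in [(366,320)]:
    G=W.plane(z(*q),.118); print(G, M.T@(G-p))
P=np.array([W.plane(z(*q),.029) for q in [(160,342),(515,330)]]);v=P[1]-P[0];print(P,np.linalg.norm(v),np.degrees(np.arctan2(v[1],v[0])))
```

```text
[[ 0.3732 -0.0129  0.035 ]
 [ 0.4462 -0.0289  0.035 ]
 [ 0.4387 -0.0623  0.035 ]
 [ 0.3653 -0.0461  0.035 ]] [ 0.40583085 -0.03756093  0.035     ] [np.float64(0.0341), np.float64(0.0747), np.float64(0.0342), np.float64(0.0752)]
-12.420802619730047
[ 0.40477598 -0.04010271  0.118     ] [-0.00299839  0.00506418  0.14230634]
[[ 0.3015218  -0.05603276  0.029     ]
 [ 0.46679407 -0.08219071  0.029     ]] 0.1673294924667438 -8.9937083535486
```

Call:
carry_out:
  steps:
    - {"xyz": [-0.3,0,-2],"rot": [-5.9,1.1,0]}
    - {"xyz": [-0.3,0,-5],"rot": [-5.9,1.1,0]}
    - {"xyz": [-0.3,0,-8],"rot": [-5.9,1.1,0]}
    - {"xyz": [-0.3,0,-9],"rot": [-5.9,1.1,0]}
    - {"xyz": [-0.3,0,-9],"rot": [-5.9,1.1,0]}

```text
t: 19.75
tool_pos: [0.4039, -0.0356, 0.168]
orientation: [3.023, -0.29, -0.018]
force: [-0.5, -0.6, -0.2]
opening: 0.0418
```

Run:
```python
from h import *
wsnap('u_w')
crop('scene','u_s',290,120,440,240,5)
```

```text
tcp [ 0.4039 -0.0356  0.168 ] dq 0.047 F [-0.5 -0.6 -0.2] open 0.0418
```

View pics/u_w.png

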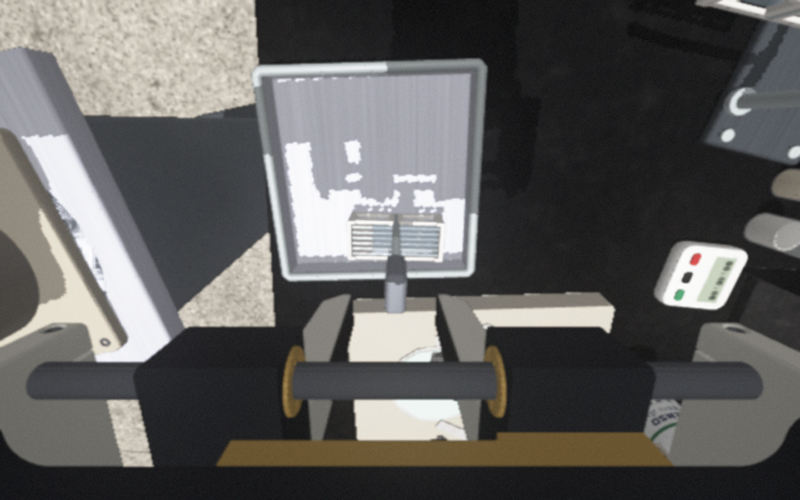

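View pics/u_s.png

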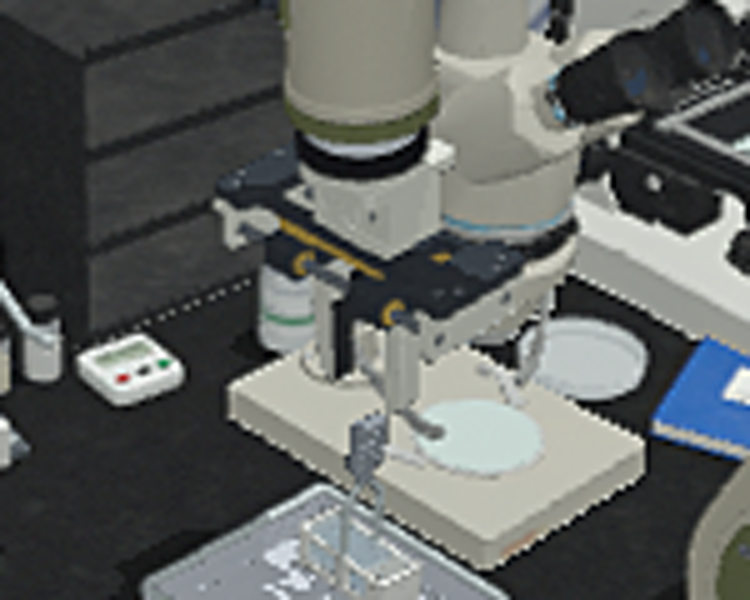

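Call:
carry_out:
  steps:
    - {"xyz": [0.1,0,-2],"rot": [0,0,0]}
    - {"xyz": [0.1,0,-4],"rot": [0,0,0]}
    - {"xyz": [0.1,0,-5],"rot": [0,0,0]}
    - {"xyz": [0.1,0,-5],"rot": [0,0,0]}
    - {"xyz": [0.1,0,-5],"rot": [0,0,0]}

```text
t: 20.35
tool_pos: [0.4062, -0.0361, 0.1199]
orientation: [3.023, -0.292, -0.012]
force: [-0.3, 0.5, -0.3]
opening: 0.0417
```

Run:
```python
from h import *
wsnap('v_w')
crop('scene','v_s',290,120,440,240,5)
```

```text
tcp [ 0.4062 -0.0361  0.1199] dq 0.008 F [-0.3  0.5 -0.3] open 0.0417
```

View pics/v_w.png

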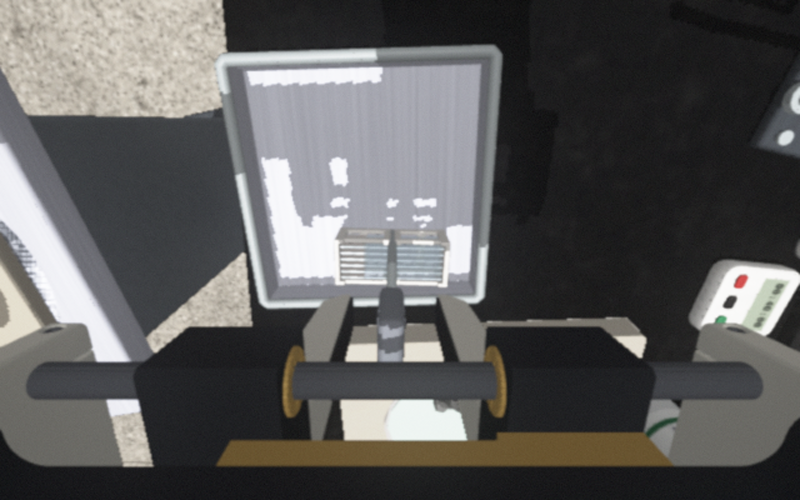

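View pics/v_s.png

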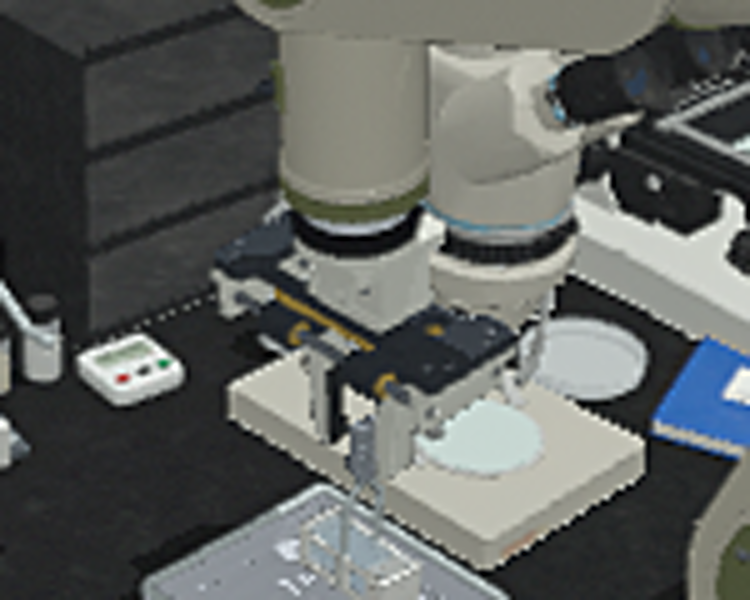

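Call:
carry_out:
  steps:
    - {"xyz": [0,0,-0.2],"rot": [0,0,0]}
    - {"xyz": [0,0,-0.2],"rot": [0,0,0]}
    - {"xyz": [0,0,-0.2],"rot": [0,0,0]}
    - {"xyz": [0,0,-0.2],"rot": [0,0,0]}
    - {"xyz": [0,0,-0.2],"rot": [0,0,0]}
    - {"xyz": [0,0,-0.2],"rot": [0,0,0]}
    - {"xyz": [0,0,-0.2],"rot": [0,0,0]}
    - {"xyz": [0,0,-0.2],"rot": [0,0,0]}
  grip: 0
  force: 20

```text
t: 21.25
tool_pos: [0.4054, -0.0359, 0.1165]
orientation: [3.023, -0.291, -0.014]
force: [-0.1, 0.2, -1.2]
opening: 0.012
```

Call:
carry_out:
  steps:
    - {"xyz": [0,0.3,1],"rot": [0,0,0]}
    - {"xyz": [0,1,3],"rot": [0,0,0]}
    - {"xyz": [0,1.8,6],"rot": [0,0,0]}
    - {"xyz": [0,3,9],"rot": [0,0,0]}
    - {"xyz": [0,4.5,12],"rot": [0,0,0]}
    - {"xyz": [1,6,12],"rot": [0,0,0]}
    - {"xyz": [1,6,12],"rot": [0,0,0]}

```text
t: 21.95
tool_pos: [0.4167, 0.0255, 0.2386]
orientation: [3.025, -0.289, -0.009]
force: [-0.8, 0.1, -1.1]
opening: 0.0121
```

Run:
```python
from h import *
wsnap('w_w')
crop('scene','w_s',240,100,440,250,4)
```

```text
tcp [0.4167 0.0255 0.2386] dq 0.054 F [-0.8  0.1 -1.1] open 0.0121
```

View pics/w_w.png

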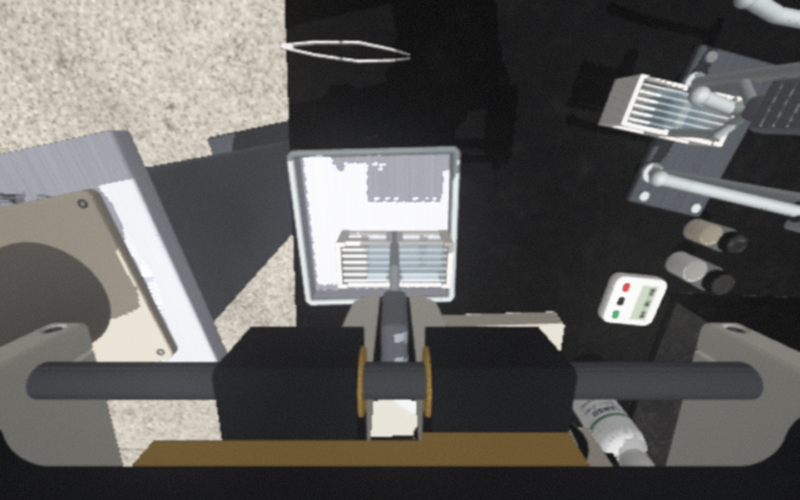

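View pics/w_s.png

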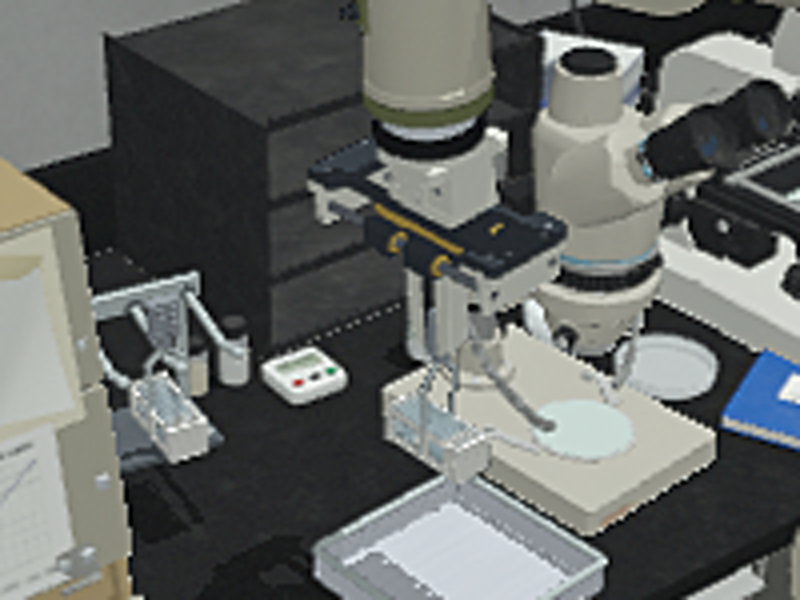

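Call:
carry_out:
  steps:
    - {"xyz": [1,0.5,0],"rot": [0,0,0]}
    - {"xyz": [3,1,0],"rot": [0,0,-3]}
    - {"xyz": [5,2,0],"rot": [0,0,-6]}
    - {"xyz": [7,2.5,0],"rot": [0,0,-9]}
    - {"xyz": [9,3,0],"rot": [0,0,-12]}
    - {"xyz": [11,3.5,0],"rot": [0,0,-12]}
    - {"xyz": [13,4,-1],"rot": [0,0,-12]}
    - {"xyz": [14.2,4,-2.3],"rot": [0,0,-12]}
    - {"xyz": [14.2,4,-2.3],"rot": [0,0,-12]}
    - {"xyz": [14.2,4,-2.3],"rot": [0,0,-12]}

```text
t: 23.05
tool_pos: [0.5564, 0.0634, 0.2127]
orientation: [2.976, -0.606, -0.035]
force: [0.0, 0.5, -0.4]
opening: 0.0117
```

Run:
```python
from h import *
wsnap('x_w'); s=read_state();print(R.from_rotvec(s['orientation']).as_matrix().round(3))
crop('scene','x_s',240,110,400,230,5)
```

```text
tcp [0.5564 0.0634 0.2127] dq 0.029 F [ 0.   0.5 -0.4] open 0.0117
[[ 0.92  -0.389 -0.042]
 [-0.391 -0.915 -0.097]
 [-0.     0.105 -0.994]]
```

View pics/x_w.png

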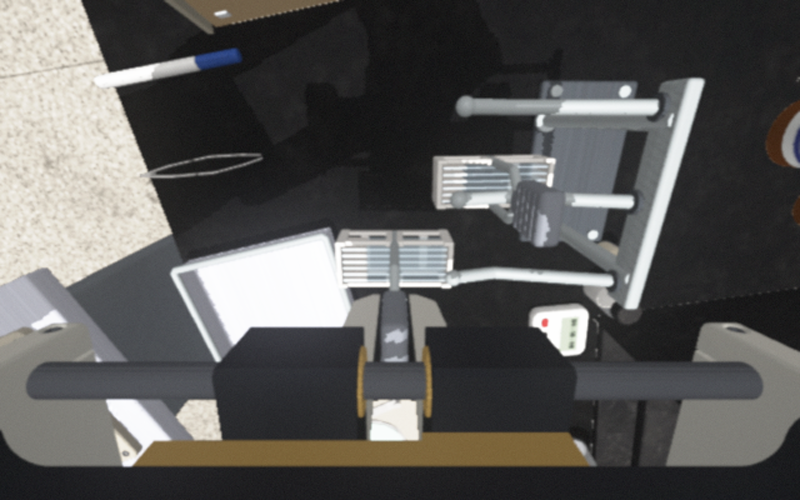

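View pics/x_s.png

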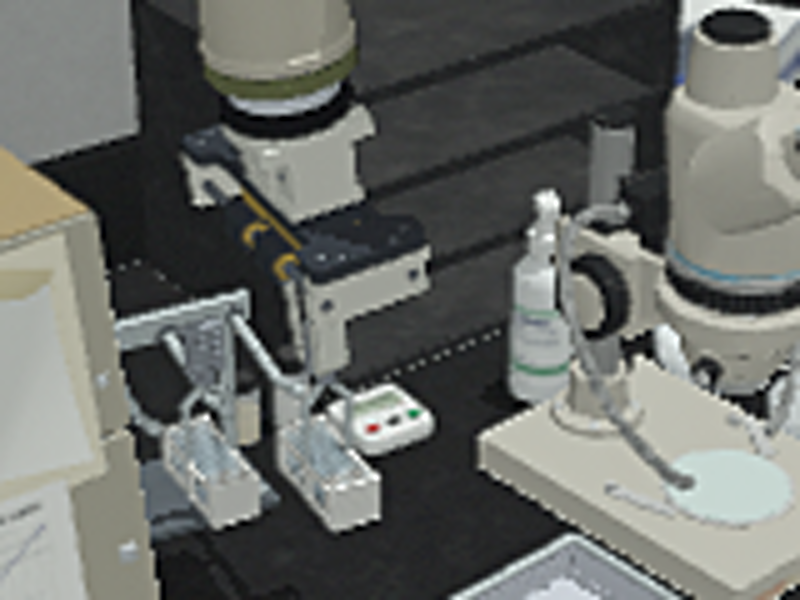

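Run:
```python
from h import *
s=read_state(); p=s['tool_pos']; W=wload('x_w')
Xs=np.array([.9205,-.391,0]);Ys=np.array([.391,.9205,0])
f=lambda P:((P-p)@Xs).round(4),; 
def sh(n,q,z):
    P=W.plane(w8(*q),z); d=P-p; print(n,P.round(4),'along',(d@Xs).round(4),'left',(d@Ys).round(4))
sh('tip',(454,279),.159); sh('seatish',(500,272),.151); sh('rail',(612,281),.165); sh('h2tip',(459,200),.159)
zt=p[2]-.1135+.032
for q in [(337,231),(452,232),(455,286),(335,286)]: sh('rack',q,zt+.0)
```

```text
tip [0.5909 0.0497 0.159 ] along 0.0367 left 0.0003
seatish [0.619  0.0389 0.151 ] along 0.0668 left 0.0014
rail [0.6762 0.0151 0.165 ] along 0.1287 left 0.0018
h2tip [0.6096 0.0943 0.159 ] along 0.0365 left 0.0487
rack [0.5317 0.099  0.1326] along -0.037 left 0.0226
rack [0.6007 0.0689 0.1326] along 0.0382 left 0.0219
rack [0.5895 0.0311 0.1326] along 0.0427 left -0.0173
rack [0.5126 0.0637 0.1326] along -0.0409 left -0.0173
```

Call:
carry_out:
  steps:
    - {"xyz": [0.1,0.1,0],"rot": [0,0,0]}
    - {"xyz": [1,-0.3,0],"rot": [0,0,0]}
    - {"xyz": [2,-0.7,0],"rot": [0,0,0]}
    - {"xyz": [3,-1.1,0],"rot": [0,0,0]}
    - {"xyz": [4,-1.5,0],"rot": [0,0,0]}
    - {"xyz": [5,-2,0],"rot": [0,0,0]}
    - {"xyz": [6,-2.4,0],"rot": [0,0,0]}
    - {"xyz": [6.3,-2.5,0],"rot": [0,0,0]}
    - {"xyz": [6.3,-2.5,0],"rot": [0,0,0]}
    - {"xyz": [6.3,-2.5,0],"rot": [0,0,0]}

```text
t: 24.15
tool_pos: [0.6203, 0.0392, 0.2135]
orientation: [2.978, -0.606, -0.031]
force: [0.1, 0.2, -1.3]
opening: 0.0119
```

Run:
```python
from h import *
wsnap('y_w')
im=cv2.imread('pics/y_w_full.png'); cv2.imwrite('pics/y_z.png',cv2.resize(im[120:280,255:455],None,fx=3.75,fy=3.75,interpolation=cv2.INTER_CUBIC))
crop('scene','y_s',250,120,370,210,6)
```

```text
tcp [0.6203 0.0392 0.2135] dq 0.009 F [ 0.1  0.2 -1.3] open 0.0119
```

View pics/y_z.png

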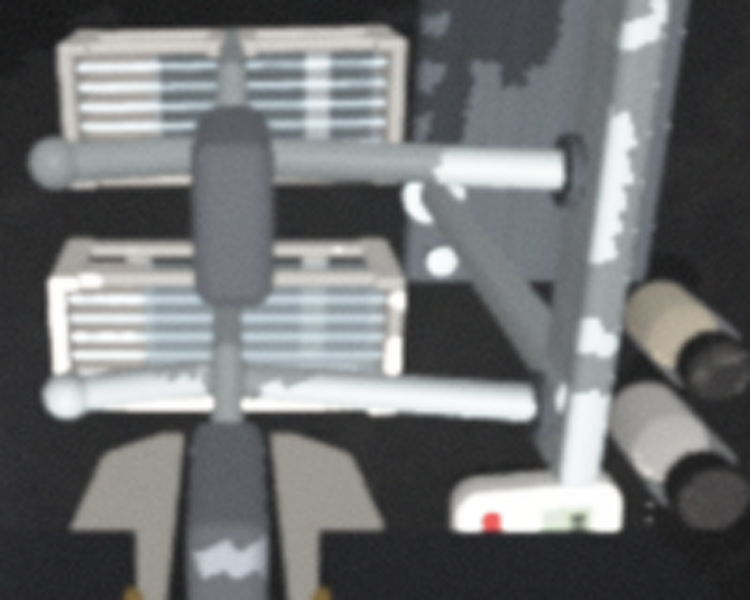

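View pics/y_s.png

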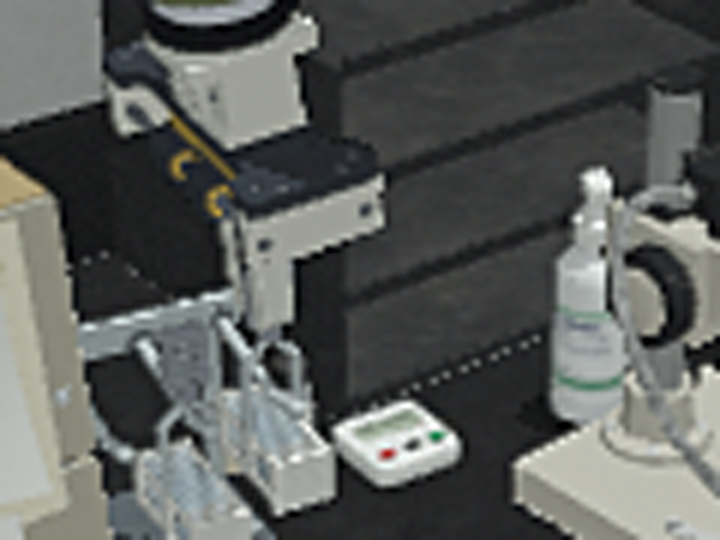

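Hook 1 passes through the handle; lower.

Call:
carry_out:
  steps:
    - {"xyz": [0,0,-1],"rot": [0,0,0]}
    - {"xyz": [0,0,-2],"rot": [0,0,0]}
    - {"xyz": [0,0,-2.4],"rot": [0,0,0]}
    - {"xyz": [0,0,-2.5],"rot": [0,0,0]}
    - {"xyz": [0,0,-2.5],"rot": [0,0,0]}

```text
t: 24.75
tool_pos: [0.6201, 0.04, 0.1883]
orientation: [2.979, -0.605, -0.032]
force: [-0.6, 4.5, 1.2]
opening: 0.012
```

Call:
carry_out:
  steps:
    - {"xyz": [0,0.05,-0.2],"rot": [0,0,0]}
    - {"xyz": [0,0.05,-0.2],"rot": [0,0,0]}

```text
t: 24.95
tool_pos: [0.6203, 0.0401, 0.188]
orientation: [2.978, -0.606, -0.03]
force: [-6.7, 2.9, 12.0]
opening: 0.0118
```

Call:
carry_out:
  steps:
    - {"xyz": [0,0,0.1],"rot": [0,0,0]}
    - {"xyz": [0,0,0.1],"rot": [0,0,0]}
    - {"xyz": [0,0,0.1],"rot": [0,0,0]}
    - {"xyz": [0,0,0.1],"rot": [0,0,0]}
    - {"xyz": [0,0,0.1],"rot": [0,0,0]}
  grip: 0.45

```text
t: 25.45
tool_pos: [0.6204, 0.0395, 0.1873]
orientation: [2.977, -0.606, -0.031]
force: [-0.3, 1.3, -1.0]
opening: 0.0408
```

Run:
```python
from h import *
wsnap('z_w')
crop('scene','z_s',250,120,370,210,6)
```

```text
tcp [0.6204 0.0395 0.1873] dq 0.003 F [-0.3  1.3 -1. ] open 0.0408
```

View pics/z_w.png

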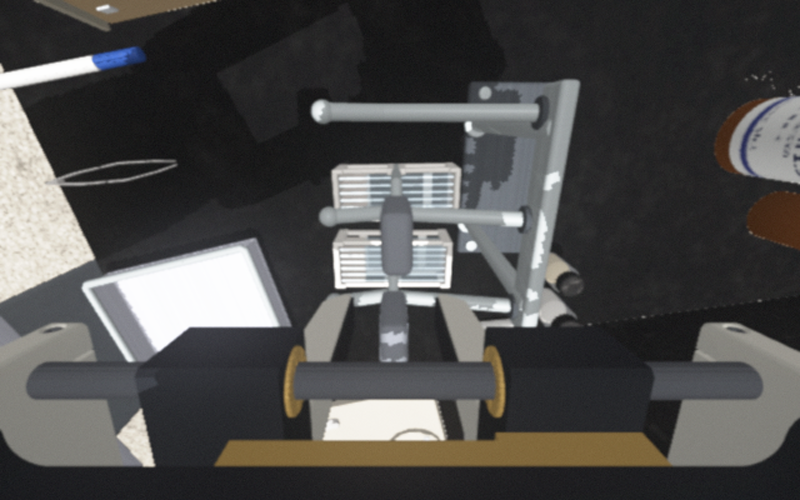

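View pics/z_s.png

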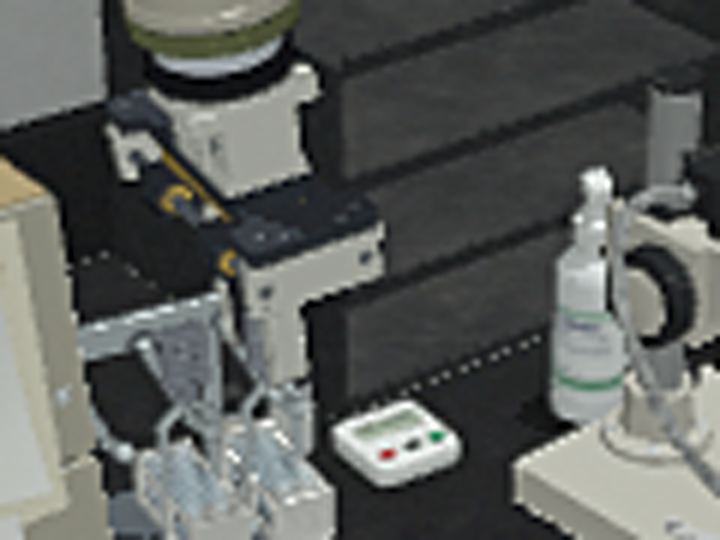

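Call:
carry_out:
  steps:
    - {"xyz": [0,0,2],"rot": [0,0,0]}
    - {"xyz": [0,0,5],"rot": [0,0,0]}
    - {"xyz": [0,0,9],"rot": [0,0,0]}
    - {"xyz": [0,0,12],"rot": [0,0,0]}
    - {"xyz": [-3,0,13],"rot": [5.5,-2.3,0]}
    - {"xyz": [-7,0,13],"rot": [5.5,-2.3,0]}
    - {"xyz": [-11,-1,13],"rot": [5.5,-2.3,0]}
    - {"xyz": [-15,-1,13],"rot": [5.5,-2.3,0]}
    - {"xyz": [-19,-2,13],"rot": [5.5,-2.3,0]}
    - {"xyz": [-21,-2,13],"rot": [5.5,-2.3,0]}

```text
t: 26.55
tool_pos: [0.4083, 0.019, 0.3179]
orientation: [3.077, -0.627, 0.001]
force: [0.7, -0.2, 0.1]
opening: 0.0419
```

Call:
carry_out:
  steps:
    - {"xyz": [0,0,0],"rot": [0,0,8.5]}
    - {"xyz": [0,0,0],"rot": [0,0,17]}
    - {"xyz": [0,0,0],"rot": [0,0,25.5]}
    - {"xyz": [0,0,0],"rot": [0,0,34]}
    - {"xyz": [0,0,0],"rot": [0,0,42.5]}
    - {"xyz": [0,0,0],"rot": [0,0,51]}
    - {"xyz": [0,0,0],"rot": [0,0,59.5]}
    - {"xyz": [0,0,0],"rot": [0,0,68]}
    - {"xyz": [0,0,0],"rot": [0,0,76.5]}
    - {"xyz": [0,0,0],"rot": [0,0,85]}

```text
t: 27.55
tool_pos: [0.4105, 0.0196, 0.3178]
orientation: [2.687, 1.626, 0.001]
force: [-0.3, -0.1, -0.4]
opening: 0.0419
```

Call:
carry_out:
  steps:
    - {"xyz": [0,0,0],"rot": [0,0,8.5]}
    - {"xyz": [0,0,0],"rot": [0,0,17]}
    - {"xyz": [0,0,0],"rot": [0,0,18.5]}
    - {"xyz": [0,0,0],"rot": [0,0,18.5]}
    - {"xyz": [0,0,0],"rot": [0,0,18.5]}

```text
t: 28.05
tool_pos: [0.4105, 0.0196, 0.3177]
orientation: [2.401, 2.025, 0.001]
force: [-0.5, -0.6, 0.6]
opening: 0.042
```

Run:
```python
from h import *
wsnap('aa_w');print(R.from_rotvec(read_state()['orientation']).as_matrix().round(3))
crop('scene','aa_s',240,110,440,260,4)
crop('top','aa_t',180,80,380,280,3)
```

```text
tcp [0.4105 0.0196 0.3177] dq 0.009 F [-0.5 -0.6  0.6] open 0.042
[[ 0.168  0.986  0.001]
 [ 0.986 -0.168  0.   ]
 [ 0.     0.001 -1.   ]]
```

View pics/aa_w.png

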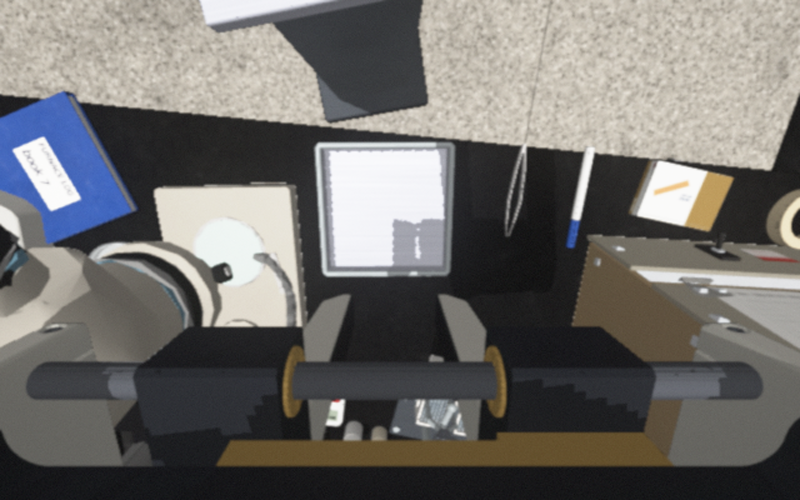

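View pics/aa_s.png

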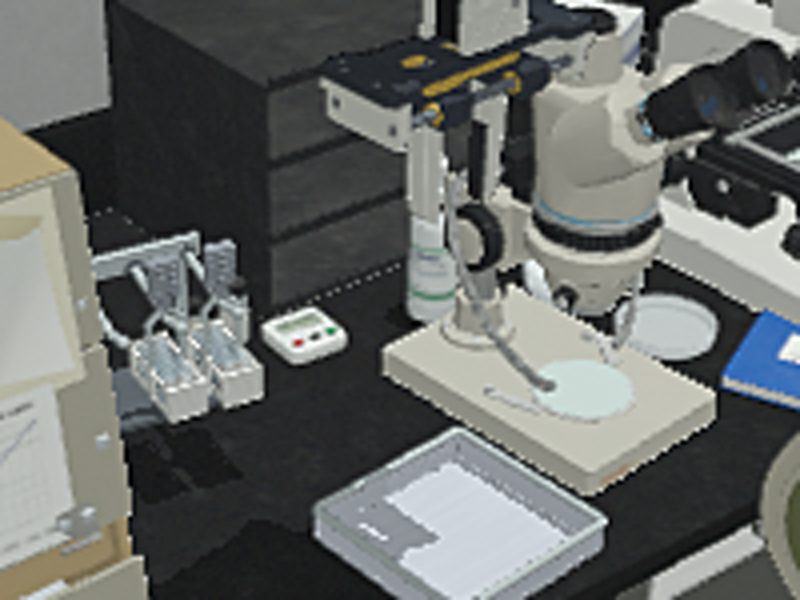

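View pics/aa_t.png

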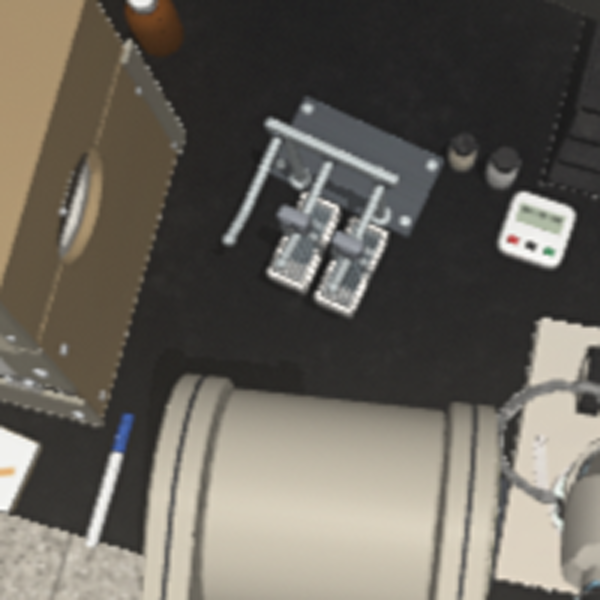

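```bash
cat >> h.py <<'E'
O=np.array([.637,.082]);_a=np.radians(-23.);XS=np.array([np.cos(_a),np.sin(_a)]);YS=np.array([-XS[1],XS[0]])
def stand(P): d=np.array(P)[:2]-O; return np.round([d@XS,d@YS],4)
def world(x,y): return O+x*XS+y*YS
E
python3 - <<'E'
from h import *
W=wload('aa_w');T=Cam('top')
P=np.array([W.plane(w8(*q),.029) for q in [(315,143),(455,143),(451,276),(321,277)]])
v=P[3]-P[0]+P[2]-P[1]; print(P.round(4),P.mean(0).round(4),np.degrees(np.arctan2(v[1],v[0])),stand(P.mean(0)),[np.linalg.norm(P[i]-P[i-1]).round(4) for i in range(4)])
t=lambda x,y:(180+(x-1)/3,80+(y-1)/3)
print('oven bottom right-front',T.plane(t(100,425),.02),stand(T.plane(t(100,425),.02)), stand(T.plane(t(185,140),.02)), stand(T.plane(t(185,140),.3)))
print('foot',[stand(T.plane(t(*q),.005)) for q in [(305,97),(441,160),(411,234),(263,165)]])
print('rail',[stand(T.plane(t(*q),.174)) for q in [(270,123),(396,181)]],'tips',[stand(T.plane(t(*q),.159)) for q in [(228,240)]])
print('racks front corners z.104',[stand(T.plane(t(*q),.104)) for q in [(268,272),(304,292),(317,296),(353,315)]])
E
```

```text
[[ 0.3022 -0.056   0.029 ]
 [ 0.3303  0.1077  0.029 ]
 [ 0.4943  0.082   0.029 ]
 [ 0.4668 -0.0864  0.029 ]] [0.3984 0.0118 0.029 ] -9.694504376709897 [-0.1922 -0.1578] [np.float64(0.1674), np.float64(0.166), np.float64(0.166), np.float64(0.1707)]
oven bottom right-front [0.47330469 0.26943691 0.02      ] [-0.2239  0.1086] [0.055  0.1539] [0.0018 0.077 ]
foot [array([0.1449, 0.0707]), array([ 0.1432, -0.0751]), array([ 0.0652, -0.079 ]), array([0.067, 0.079])]
rail [array([0.0683, 0.0536]), array([ 0.0674, -0.062 ])] tips [array([-0.0335,  0.0462])]
racks front corners z.104 [array([-0.0375,  0.0135]), array([-0.0404, -0.0227]), array([-0.0388, -0.0346]), array([-0.0409, -0.0703])]
```

Call:
carry_out:
  steps:
    - {"xyz": [3,0.2,-3],"rot": [0,0,0]}
    - {"xyz": [5,0.3,-7],"rot": [0,0,0]}
    - {"xyz": [5,0.3,-11],"rot": [0,0,0]}
    - {"xyz": [5,0.3,-15],"rot": [0,0,0]}
    - {"xyz": [5,0.3,-19],"rot": [0,0,0]}
    - {"xyz": [5,0.3,-22],"rot": [0,0,0]}
    - {"xyz": [5,0.3,-23],"rot": [0,0,0]}
    - {"xyz": [5,0.3,-23],"rot": [0,0,0]}
    - {"xyz": [5,0.3,-23],"rot": [0,0,0]}
  grip: 0.667

```text
t: 29.1
tool_pos: [0.4616, 0.0226, 0.0893]
orientation: [2.397, 2.028, 0.003]
force: [-0.2, 0.0, 0.7]
opening: 0.0618
```

```bash
sed -i 's/O=np.array(\[.637,.082\])/O=np.array([.6362,.0802])/' h.py
python3 - <<'E'
from h import *
wsnap('ab_w')
crop('scene','ab_s',290,130,440,250,5)
E
```

```text
tcp [0.4616 0.0226 0.0893] dq 0.017 F [-0.2  0.   0.7] open 0.0618
```

View pics/ab_w.png

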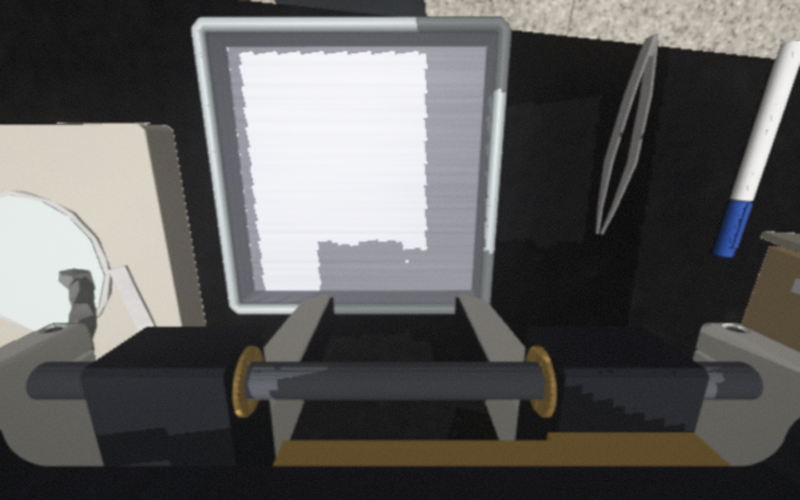

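View pics/ab_s.png

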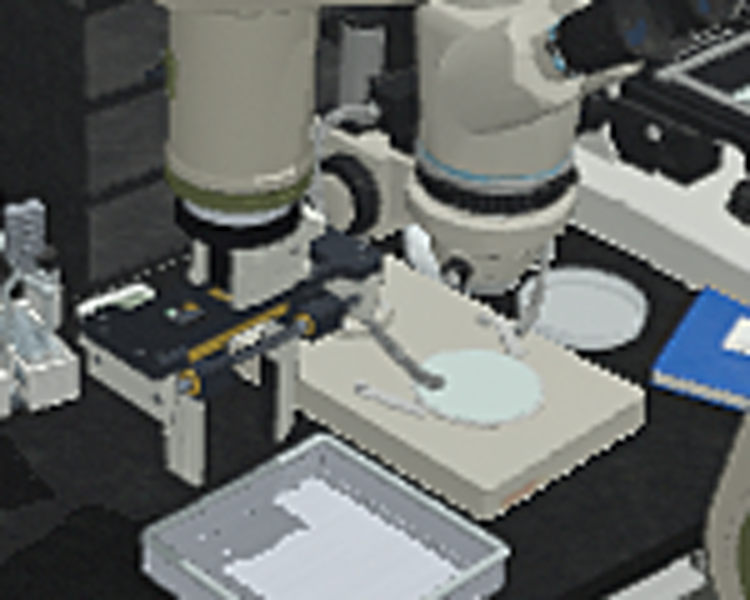

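Run:
```python
from h import *
W=wload('ab_w'); s=read_state(); M=R.from_rotvec(s['orientation']).as_matrix(); p=s['tool_pos']
for q in [(236,312),(493,313),(508,18),(193,18)]:
    P=W.plane(w8(*q),.029); print(P.round(4),(M.T@(P-p)).round(4))
```

```text
[ 0.4655 -0.0804  0.029 ] [-0.101   0.02    0.0609]
[0.4937 0.083  0.029 ] [0.0648 0.0208 0.061 ]
[0.3293 0.1058 0.029 ] [ 0.0601 -0.1451  0.0603]
[ 0.3022 -0.0552  0.029 ] [-0.1031 -0.1452  0.0602]
```

Call:
carry_out:
  steps:
    - {"xyz": [-0.2,0,-2],"rot": [0,0,0]}
    - {"xyz": [-0.2,0,-4],"rot": [0,0,0]}
    - {"xyz": [-0.2,0,-5.5],"rot": [0,0,0]}
    - {"xyz": [-0.2,0,-6.1],"rot": [0,0,0]}
    - {"xyz": [-0.2,0,-6.1],"rot": [0,0,0]}
    - {"xyz": [-0.2,0,-6.1],"rot": [0,0,0]}

```text
t: 29.8
tool_pos: [0.4595, 0.0226, 0.0279]
orientation: [2.397, 2.029, 0.003]
force: [-0.3, 0.2, -0.2]
opening: 0.0625
```

Call:
carry_out:
  steps:
    - {"xyz": [0.5,0,0],"rot": [0,0,0]}
    - {"xyz": [1.1,0,0],"rot": [0,0,0]}
    - {"xyz": [1.8,0,0],"rot": [0,0,0]}
    - {"xyz": [2.5,0,0],"rot": [0,0,0]}
    - {"xyz": [3.2,0,0],"rot": [0,0,0]}
    - {"xyz": [3.9,0,0],"rot": [0,0,0]}
    - {"xyz": [4.5,0,0],"rot": [0,0,0]}
    - {"xyz": [5,0,0],"rot": [0,0,0]}
    - {"xyz": [5,0,0],"rot": [0,0,0]}

```text
t: 30.7
tool_pos: [0.5095, 0.0226, 0.0269]
orientation: [2.397, 2.029, 0.002]
force: [-0.2, 0.1, -0.5]
opening: 0.062
```

Call:
carry_out:
  steps:
    - {"xyz": [-0.5,0,0],"rot": [0,0,0]}
    - {"xyz": [-0.8,0,1],"rot": [0,0,0]}
    - {"xyz": [-0.8,0,4],"rot": [0,0,0]}
    - {"xyz": [-0.8,0,8],"rot": [0,0,0]}
    - {"xyz": [-0.8,0,13],"rot": [0,0,0]}
    - {"xyz": [-2,0,18],"rot": [0,0,0]}
    - {"xyz": [-4,0,23],"rot": [0,0,0]}
    - {"xyz": [-7,0,26],"rot": [0,0,0]}
    - {"xyz": [-7,0,26],"rot": [0,0,0]}
    - {"xyz": [-7,0,26],"rot": [0,0,0]}

```text
t: 31.7
tool_pos: [0.4387, 0.0226, 0.2886]
orientation: [2.395, 2.027, 0.006]
force: [0.2, 0.5, -0.6]
opening: 0.0625
```

Run:
```python
from h import *
wsnap('ac_w')
```

```text
tcp [0.4387 0.0226 0.2886] dq 0.061 F [ 0.2  0.5 -0.6] open 0.0625
```

View pics/ac_w.png

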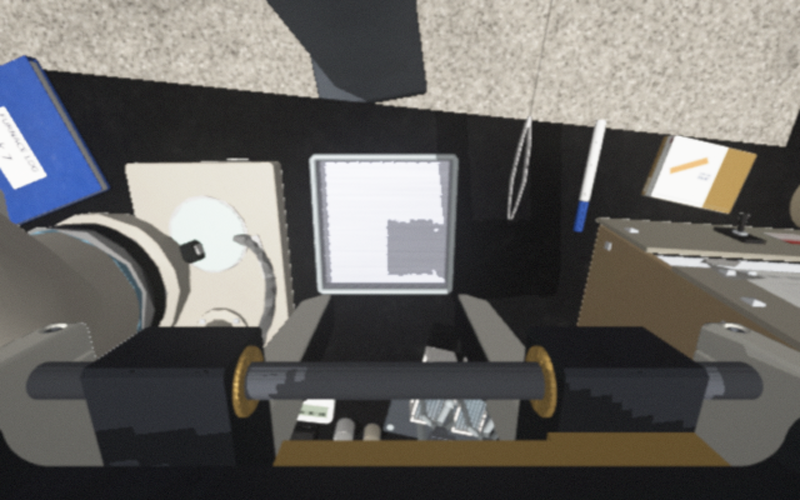

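```bash
cat >> h.py <<'E'
def tray(W,qs,z=.029):
    P=np.array([W.plane(q,z) for q in qs]); v=P[3]-P[0]+P[2]-P[1]; c=P.mean(0)
    print('tray c',c.round(4),'yaw',np.degrees(np.arctan2(v[1],v[0])).round(1),'stand',stand(c),'sides',[np.linalg.norm(P[i]-P[i-1]).round(4) for i in range(4)]); return c,P
E
python3 - <<'E'
from h import *
W=wload('ac_w')
tray(W,[w8(*q) for q in [(309,155),(459,155),(453,293),(318,294)]])
print('tweezers',[W.plane(w8(*q),.005).round(3) for q in [(528,121),(512,218)]])
E
```

```text
tray c [0.4411 0.0122 0.029 ] yaw -9.4 stand [-0.153  -0.1388] sides [np.float64(0.1659), np.float64(0.1674), np.float64(0.1645), np.float64(0.1679)]
tweezers [array([0.35 , 0.195, 0.005]), array([0.459, 0.169, 0.005])]
```

Call:
carry_out:
  steps:
    - {"xyz": [-1,0,0],"rot": [0,0,-8.5]}
    - {"xyz": [-2,0,0],"rot": [0,0,-17]}
    - {"xyz": [-3,0,0],"rot": [0,0,-25.5]}
    - {"xyz": [-4,0,0],"rot": [0,0,-34]}
    - {"xyz": [-5,0,0],"rot": [0,0,-42.5]}
    - {"xyz": [-6,0,0],"rot": [0,0,-51]}
    - {"xyz": [-7,0,0],"rot": [0,0,-59.5]}
    - {"xyz": [-7.7,0.3,0],"rot": [0,0,-68]}
    - {"xyz": [-7.7,0.3,0],"rot": [0,0,-76.5]}
    - {"xyz": [-7.7,0.3,0],"rot": [0,0,-85]}
  grip: 0.45

```text
t: 32.75
tool_pos: [0.3608, 0.0257, 0.2846]
orientation: [3.138, -0.133, -0.006]
force: [0.1, -0.3, 0.1]
opening: 0.0417
```

Call:
carry_out:
  steps:
    - {"xyz": [0,0,-3],"rot": [0,0,-4.7]}
    - {"xyz": [0,0,-7],"rot": [0,0,-4.7]}
    - {"xyz": [0,0,-11],"rot": [0,0,-4.7]}
    - {"xyz": [0,0,-15],"rot": [0,0,-4.7]}
    - {"xyz": [0,0,-19],"rot": [0,0,-4.7]}
    - {"xyz": [0,0,-19],"rot": [0,0,-4.7]}
    - {"xyz": [0,0,-19],"rot": [0,0,-4.7]}

```text
t: 33.45
tool_pos: [0.3601, 0.0257, 0.0958]
orientation: [3.131, -0.252, -0.007]
force: [0.5, -0.5, 0.3]
opening: 0.0418
```

Run:
```python
from h import *
wsnap('ad_w');print(R.from_rotvec(read_state()['orientation']).as_matrix().round(3))
```

```text
tcp [0.3601 0.0257 0.0958] dq 0.057 F [ 0.5 -0.5  0.3] open 0.0418
[[ 0.987 -0.16  -0.   ]
 [-0.16  -0.987 -0.001]
 [-0.     0.001 -1.   ]]
```

View pics/ad_w.png

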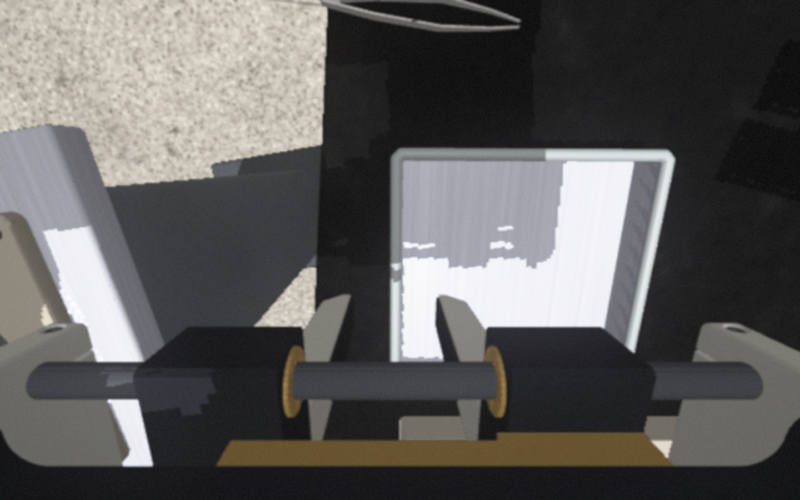

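Call:
carry_out:
  steps:
    - {"xyz": [0,0,-3],"rot": [0,0,0]}
    - {"xyz": [0,0,-5.5],"rot": [0,0,0]}
    - {"xyz": [0,0,-6.7],"rot": [0,0,0]}
    - {"xyz": [0,0,-6.9],"rot": [0,0,0]}
    - {"xyz": [0,0,-6.9],"rot": [0,0,0]}
    - {"xyz": [0,0,-6.9],"rot": [0,0,0]}

```text
t: 34.1
tool_pos: [0.3632, 0.0255, 0.0296]
orientation: [3.131, -0.252, 0.005]
force: [0.1, 0.0, 0.0]
opening: 0.0417
```

Call:
carry_out:
  steps:
    - {"xyz": [0,0,0],"rot": [0,0,0]}
    - {"xyz": [0,0,0],"rot": [0,0,0]}
    - {"xyz": [0,0,0],"rot": [0,0,0]}
    - {"xyz": [0,0,0],"rot": [0,0,0]}
    - {"xyz": [0,0,0],"rot": [0,0,0]}
    - {"xyz": [0,0,0],"rot": [0,0,0]}
    - {"xyz": [0,0,0],"rot": [0,0,0]}
  grip: 0
  force: 30

```text
t: 34.8
tool_pos: [0.3613, 0.0256, 0.0276]
orientation: [3.131, -0.252, -0.0]
force: [-1.0, -0.3, 2.3]
opening: 0.0065
```

Run:
```python
from h import *
wsnap('ae_w')
crop('scene','ae_s',240,110,440,260,4)
```

```text
tcp [0.3613 0.0256 0.0276] dq 0.001 F [-1.  -0.3  2.3] open 0.0065
```

View pics/ae_w.png

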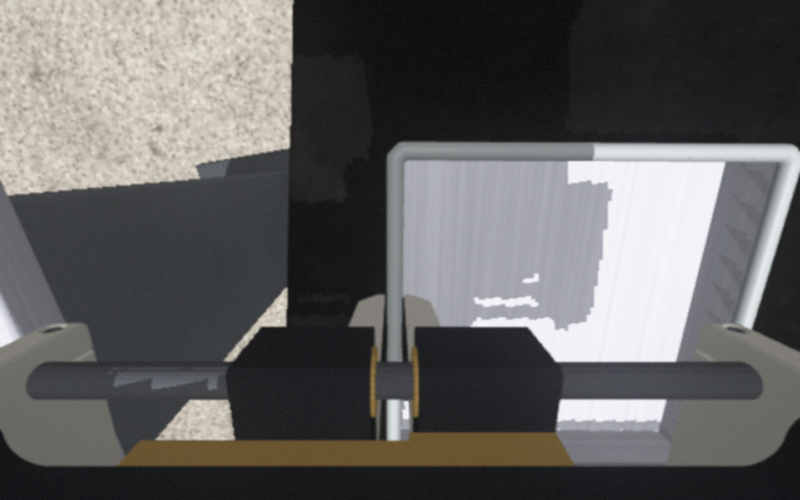

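View pics/ae_s.png

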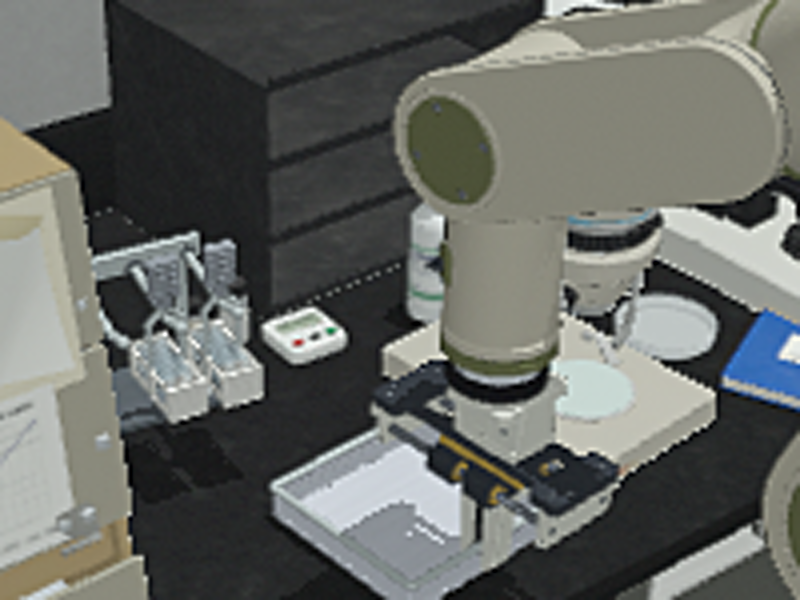

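Call:
carry_out:
  steps:
    - {"xyz": [0.6,0.2,0],"rot": [0,0,-0.6]}
    - {"xyz": [1.4,0.5,0],"rot": [0,0,-1.3]}
    - {"xyz": [2.2,0.8,0],"rot": [0,0,-2.1]}
    - {"xyz": [3,1.1,0],"rot": [0,0,-2.9]}
    - {"xyz": [3.8,1.4,0],"rot": [0,0,-3.6]}
    - {"xyz": [4.6,1.7,0],"rot": [0,0,-4.4]}
    - {"xyz": [5.4,2,0],"rot": [0,0,-5.1]}
    - {"xyz": [6.2,2.3,0],"rot": [0,0,-5.9]}
    - {"xyz": [7.2,2.6,0],"rot": [0,0,-6.8]}
    - {"xyz": [7.2,2.6,0],"rot": [0,0,-6.8]}

```text
t: 35.9
tool_pos: [0.4342, 0.0516, 0.0277]
orientation: [3.11, -0.438, 0.001]
force: [0.2, -1.0, -2.2]
opening: 0.0063
```

Run:
```python
from h import *
wsnap('af_w')
crop('scene','af_s',240,110,440,260,4)
```

```text
tcp [0.4342 0.0516 0.0277] dq 0.025 F [ 0.2 -1.  -2.2] open 0.0063
```

View pics/af_w.png

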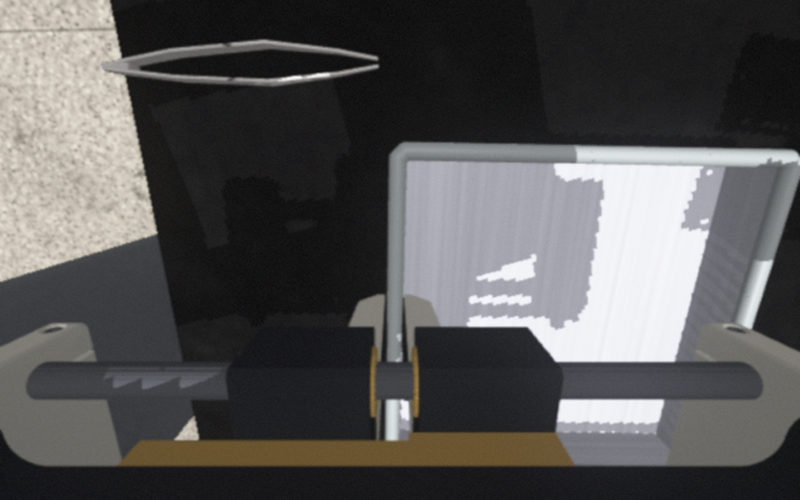

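Call:
carry_out:
  steps:
    - {"xyz": [0.9,0.4,0],"rot": [0,0,-0.7]}
    - {"xyz": [1.7,1,0],"rot": [0,0,-1.5]}
    - {"xyz": [2.5,1.8,0],"rot": [0,0,-2.3]}
    - {"xyz": [3.2,2.7,0],"rot": [0,0,-3.1]}
    - {"xyz": [3.8,3.6,0],"rot": [0,0,-3.9]}
    - {"xyz": [4.4,4.6,0],"rot": [0,0,-4.7]}
    - {"xyz": [5,5.6,0],"rot": [0,0,-5.5]}
    - {"xyz": [5.5,6.6,0],"rot": [0,0,-6.3]}
    - {"xyz": [6,7.6,0],"rot": [0,0,-7]}
    - {"xyz": [6.4,8.6,0],"rot": [0,0,-7]}

```text
t: 37.0
tool_pos: [0.4975, 0.1372, 0.0276]
orientation: [3.076, -0.627, -0.0]
force: [-1.8, -5.3, 5.0]
opening: 0.0067
```

Call:
carry_out:
  steps:
    - {"xyz": [0,0,0],"rot": [0,0,0]}
    - {"xyz": [0,0,0],"rot": [0,0,0]}

```text
t: 37.2
tool_pos: [0.4976, 0.1381, 0.0276]
orientation: [-3.079, 0.625, -0.001]
force: [0.4, 2.1, 1.0]
opening: 0.0068
```

Run:
```python
from h import *
wsnap('ag_w'); s=read_state(); print(stand(s['tool_pos']),R.from_rotvec(s['orientation']).as_matrix().round(3)[:,0])
crop('scene','ag_s',240,110,440,260,4)
crop('top','ag_t',180,80,380,280,3)
```

```text
tcp [0.4976 0.1381 0.0276] dq 0.007 F [0.4 2.1 1. ] open 0.0068
[-0.1502 -0.0011] [ 0.921 -0.39   0.   ]
```

View pics/ag_w.png

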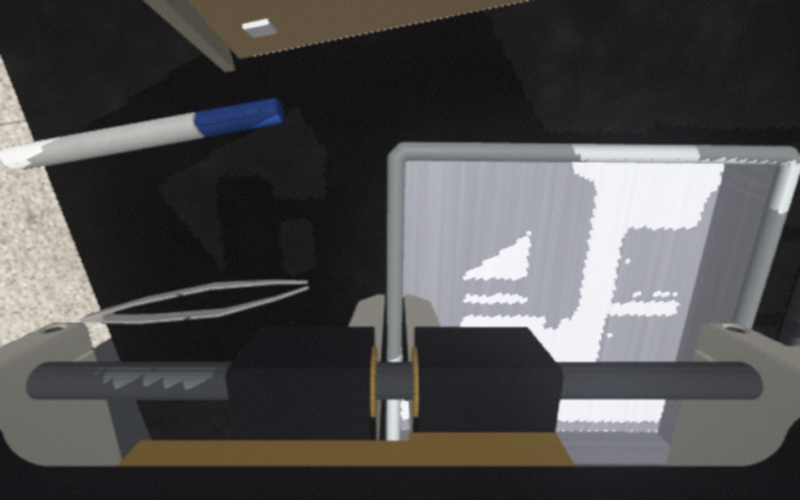

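View pics/ag_s.png

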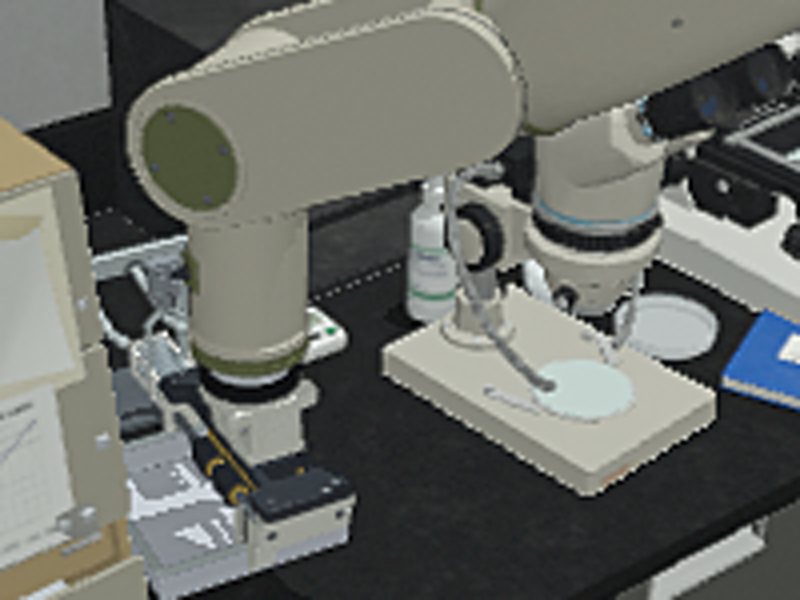

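View pics/ag_t.png

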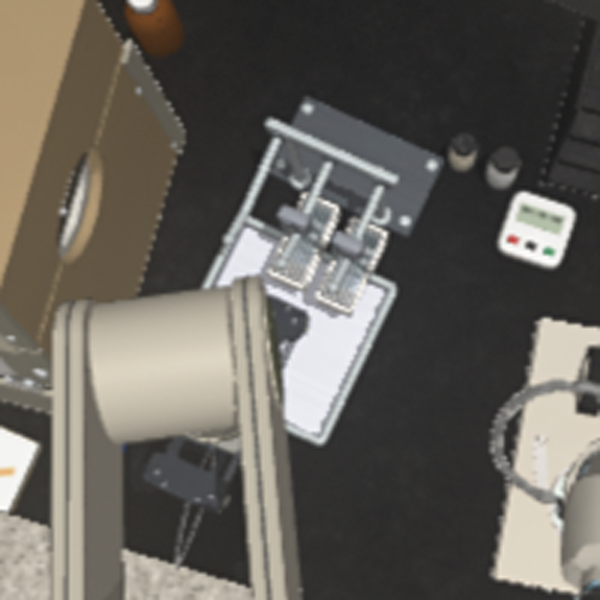

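Run:
```python
from h import *
T=Cam('top'); t=lambda x,y:(180+(x-1)/3,80+(y-1)/3)
A=T.plane(t(395,289),.03);B=T.plane(t(322,443),.03);C=T.plane(t(250,222),.03);print(stand(A),stand(B),stand(C),np.linalg.norm(A-B),np.degrees(np.arctan2(*(A-B)[1::-1])))
print('foot',[stand(T.plane(t(*q),.005)) for q in [(305,97),(441,160),(411,234)]])
W=wload('ag_w')
print([stand(W.plane(w8(*q),.03)) for q in [(391,146),(797,152)]])
```

```text
[ 0.0065 -0.0871] [-0.1527 -0.0858] [0.0075 0.0635] 0.15919966267886335 -23.452629653145628
foot [array([0.1449, 0.0726]), array([ 0.1433, -0.0731]), array([ 0.0652, -0.077 ])]
[array([-0.1506,  0.0804]), array([0.0112, 0.0781])]
```

Call:
carry_out:
  steps:
    - {"xyz": [0.2,0.3,0],"rot": [0,0,0]}
    - {"xyz": [0.5,0.3,0],"rot": [0,0,0]}
    - {"xyz": [0.7,0.3,0],"rot": [0,0,0]}
    - {"xyz": [0.7,0.3,0],"rot": [0,0,0]}

```text
t: 37.75
tool_pos: [0.5031, 0.1403, 0.0276]
orientation: [3.077, -0.627, -0.005]
force: [-8.6, -0.2, 8.9]
opening: 0.0067
```

Call:
carry_out:
  steps:
    - {"xyz": [0,0,0],"rot": [0,0,0]}
    - {"xyz": [0,0,0],"rot": [0,0,0]}
    - {"xyz": [0,0,0],"rot": [0,0,0]}
    - {"xyz": [-0.5,0.2,2],"rot": [0,0,0]}
    - {"xyz": [-0.5,0.2,5],"rot": [0,0,0]}
    - {"xyz": [-1.5,0.6,8],"rot": [0,0,0]}
    - {"xyz": [-3,1,12],"rot": [0,0,0]}
    - {"xyz": [-5,1,16],"rot": [0,0,0]}
    - {"xyz": [-7,1,20],"rot": [0,0,0]}
    - {"xyz": [-9,0,24],"rot": [0,0,0]}
  grip: 0.35

```text
t: 38.75
tool_pos: [0.4134, 0.1409, 0.2691]
orientation: [3.078, -0.625, 0.0]
force: [0.5, -0.7, 0.5]
opening: 0.0324
```

Run:
```python
from h import *
wsnap('ah_w')
crop('scene','ah_s',240,110,440,260,4)
crop('top','ah_t',180,80,380,280,3)
```

```text
tcp [0.4134 0.1409 0.2691] dq 0.876 F [ 0.5 -0.7  0.5] open 0.0324
```

View pics/ah_w.png

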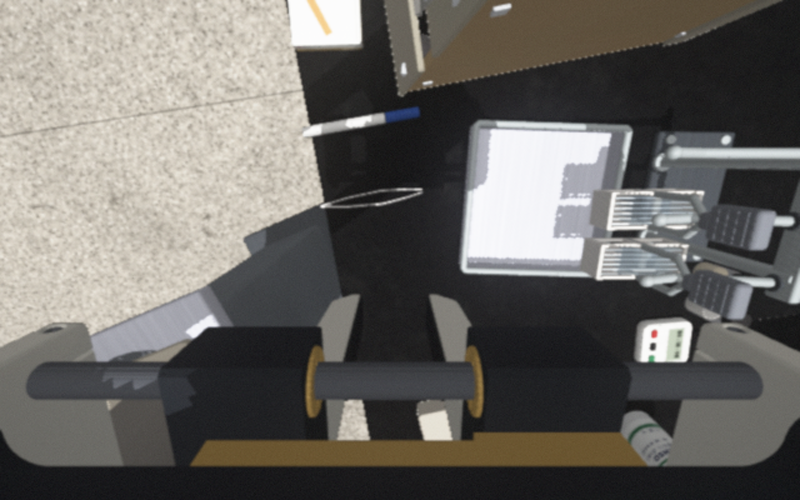

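View pics/ah_t.png

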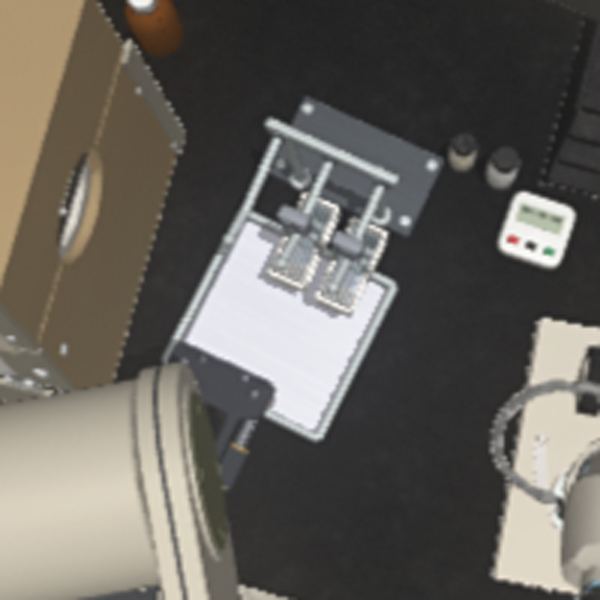

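Call:
carry_out:
  steps:
    - {"xyz": [-2,-3,0],"rot": [0,0,8]}
    - {"xyz": [-2,-6,0],"rot": [0,0,16]}
    - {"xyz": [-2,-9,0],"rot": [0,0,24]}
    - {"xyz": [-2,-9,0],"rot": [0,0,32]}
    - {"xyz": [-2,-9,0],"rot": [0,0,40]}
    - {"xyz": [-2,-9,0],"rot": [0,0,48]}
    - {"xyz": [-2,-9,0],"rot": [0,0,56]}
    - {"xyz": [-2,-9,0],"rot": [0,0,64]}
    - {"xyz": [-2,-9,0],"rot": [0,0,72]}
    - {"xyz": [-2,-9,0],"rot": [0,0,80]}

```text
t: 39.9
tool_pos: [0.3942, 0.0505, 0.266]
orientation: [-2.756, -1.506, 0.003]
force: [-0.5, -0.7, -0.2]
opening: 0.0326
```

Call:
carry_out:
  steps:
    - {"xyz": [0,0,0],"rot": [0,0,8]}
    - {"xyz": [0,0,0],"rot": [0,0,10]}
    - {"xyz": [0,0,0],"rot": [0,0,10]}

```text
t: 40.2
tool_pos: [0.3942, 0.0505, 0.2661]
orientation: [-2.619, -1.734, 0.002]
force: [0.5, 1.0, -0.4]
opening: 0.0328
```

Run:
```python
from h import *
wsnap('ai_w')
crop('scene','ai_s',240,110,440,260,4)
crop('top','ai_t',200,90,350,240,4)
s=read_state();print(R.from_rotvec(s['orientation']).as_matrix().round(3)[:,0])
```

```text
tcp [0.3942 0.0505 0.2661] dq 0.052 F [ 0.5  1.  -0.4] open 0.0328
[ 0.392  0.92  -0.   ]
```

View pics/ai_w.png

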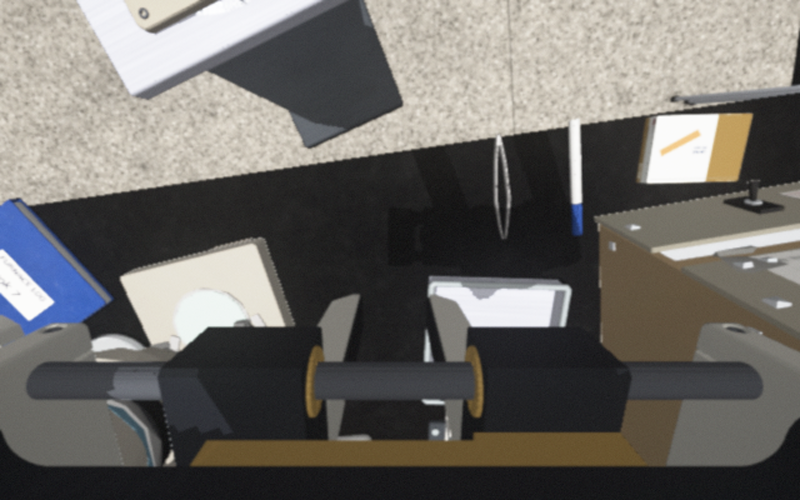

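View pics/ai_t.png

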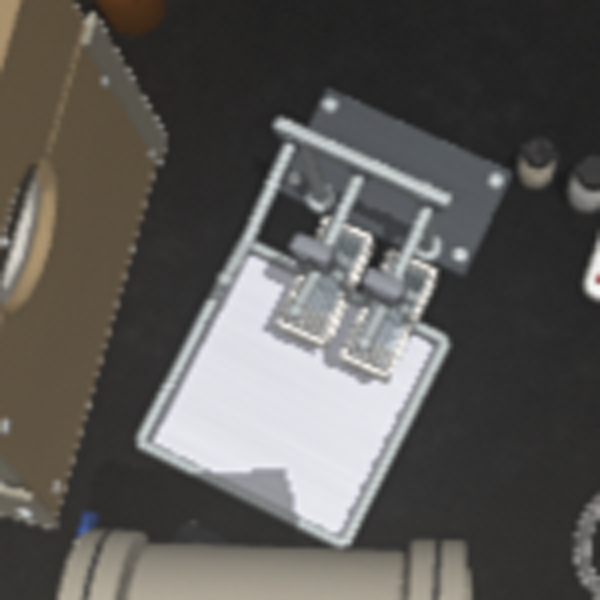

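View pics/ai_s.png

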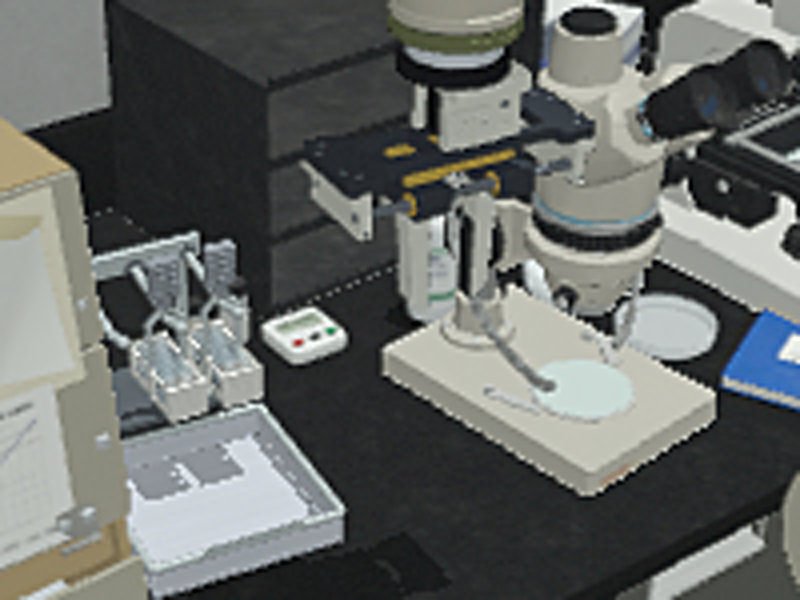

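Run:
```python
from h import *
T=Cam('top'); t=lambda x,y:(200+(x-1.5)/4,90+(y-1.5)/4)
P=[T.plane(t(*q),.03) for q in [(138,442),(345,547),(449,340)]]
print([stand(p) for p in P],[np.degrees(np.arctan2(*(P[2]-P[1])[1::-1])),np.degrees(np.arctan2(*(P[0]-P[1])[1::-1]))-90])
F=[T.plane(t(*q),.005) for q in [(330,88),(512,173),(464,273)]]; print([stand(p) for p in F],np.degrees(np.arctan2(*(F[1]-F[2])[1::-1])),np.degrees(np.arctan2(*(F[0]-F[1])[1::-1]))-90)
c=(P[0]+P[2])/2; print('center',stand(c))
```

```text
[array([-0.1455,  0.0805]), array([-0.1516, -0.0818]), array([ 0.0107, -0.0868])] [np.float64(-24.755629650069274), np.float64(-25.16564343967994)]
[array([0.1469, 0.071 ]), array([ 0.1448, -0.0755]), array([ 0.0634, -0.0745])] -23.683530980815508 -23.848608504737484
center [-0.0674 -0.0032]
```

Call:
carry_out:
  steps:
    - {"xyz": [3,3,0],"rot": [0,0,-0.4]}
    - {"xyz": [6,6,-1],"rot": [0,0,-0.4]}
    - {"xyz": [8,9,-3],"rot": [0,0,-0.4]}
    - {"xyz": [8.4,9.3,-7],"rot": [0,0,-0.4]}
    - {"xyz": [8.4,9.3,-11],"rot": [0,0,-0.4]}
    - {"xyz": [8.4,9.3,-15],"rot": [0,0,-0.4]}
    - {"xyz": [8.4,9.3,-17],"rot": [0,0,-0.4]}
    - {"xyz": [8.4,9.3,-17],"rot": [0,0,-0.4]}
    - {"xyz": [8.4,9.3,-17],"rot": [0,0,-0.4]}
  grip: 0.667

```text
t: 41.25
tool_pos: [0.4785, 0.1436, 0.0979]
orientation: [2.626, 1.724, 0.0]
force: [0.3, 0.0, 0.6]
opening: 0.062
```

Run:
```python
from h import *
wsnap('aj_w');s=read_state();print(stand(s['tool_pos']),R.from_rotvec(s['orientation']).as_matrix().round(3)[:,0])
crop('top','aj_t',200,90,350,240,4)
```

```text
tcp [0.4785 0.1436 0.0979] dq 0.032 F [0.3 0.  0.6] open 0.062
[-0.1691 -0.0028] [0.398 0.918 0.001]
```

View pics/aj_w.png

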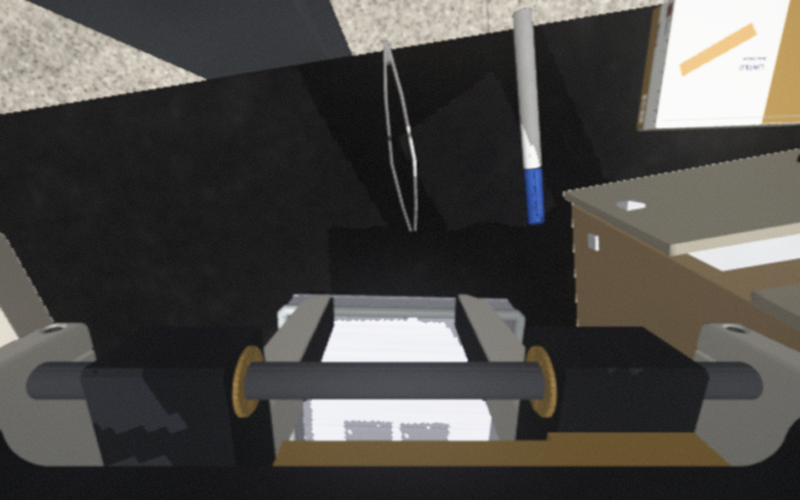

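View pics/aj_t.png

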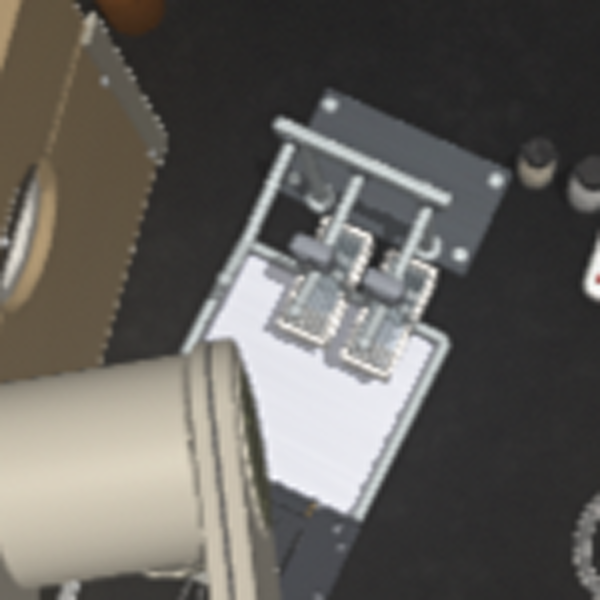

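Run:
```python
from h import *
W=wload('aj_w'); s=read_state(); M=R.from_rotvec(s['orientation']).as_matrix(); p=s['tool_pos']
for q in [(285,298),(523,303),(290,294),(510,298)]:
    for z in (.03,):
        P=W.plane(w8(*q),z); print(stand(P),(M.T@(P-p)).round(4))
for x in (-.03,.03): print(W.proj(p+M@[x,-.0075,.07])*1.25, W.proj(p+M@[x,.0075,.07])*1.25)
P=W.plane(w8(413,230),.005);print('tweezer tip',stand(P))
```

```text
[-0.1566 -0.0742] [-0.0717  0.0124  0.0695]
[-0.1518  0.0834] [0.0858 0.0161 0.0698]
[-0.1594 -0.0706] [-0.0682  0.0096  0.0695]
[-0.1554  0.0745] [0.0769 0.0125 0.0698]
[347.00728219 268.84788957] [347.83191619 290.65703354]
[439.80182935 268.84306971] [439.03774449 290.6697089 ]
tweezer tip [-0.1968  0.0115]
```

Call:
carry_out:
  steps:
    - {"xyz": [-0.5,0.2,0],"rot": [0,0,0]}
    - {"xyz": [-0.5,0.2,-2.5],"rot": [0,0,0]}
    - {"xyz": [-0.5,0.2,-5],"rot": [0,0,0]}
    - {"xyz": [-0.5,0.2,-6.7],"rot": [0,0,0]}
    - {"xyz": [-0.5,0.2,-7],"rot": [0,0,0]}
    - {"xyz": [-0.5,0.2,-7],"rot": [0,0,0]}
    - {"xyz": [-0.5,0.2,-7],"rot": [0,0,0]}

```text
t: 42.05
tool_pos: [0.4746, 0.1459, 0.0292]
orientation: [2.625, 1.724, 0.004]
force: [0.7, -0.8, 0.7]
opening: 0.0625
```

Run:
```python
from h import *
wsnap('ak_w');s=read_state();print(stand(s['tool_pos']))
```

```text
tcp [0.4746 0.1459 0.0292] dq 0.004 F [ 0.7 -0.8  0.7] open 0.0625
[-0.1743 -0.0026]
```

View pics/ak_w.png

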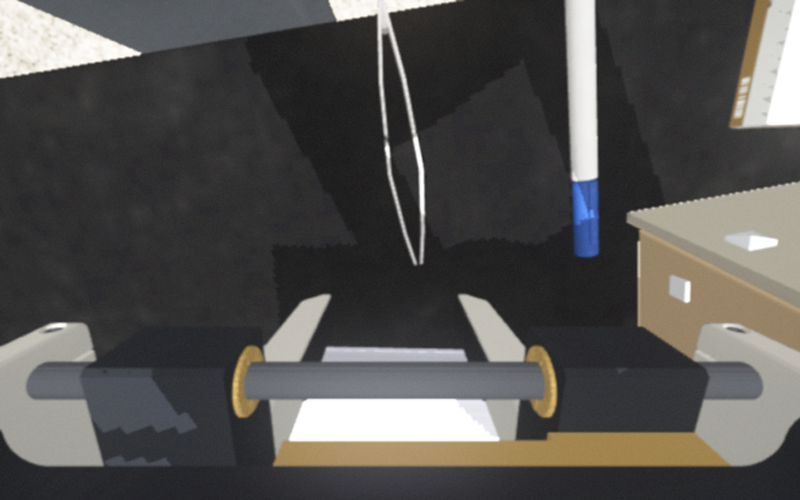

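Call:
carry_out:
  steps:
    - {"xyz": [0.6,-0.2,0],"rot": [0,0,0]}
    - {"xyz": [1.2,-0.5,0],"rot": [0,0,0]}
    - {"xyz": [1.8,-0.7,0],"rot": [0,0,0]}
    - {"xyz": [2.4,-0.9,0],"rot": [0,0,0]}
    - {"xyz": [3,-1.1,0],"rot": [0,0,0]}
    - {"xyz": [3.6,-1.3,0],"rot": [0,0,0]}
    - {"xyz": [4.2,-1.4,0],"rot": [0,0,0]}
    - {"xyz": [4.8,-1.6,0],"rot": [0,0,0]}
    - {"xyz": [5.1,-1.7,0],"rot": [0,0,0]}
    - {"xyz": [5.1,-1.7,0],"rot": [0,0,0]}

```text
t: 43.1
tool_pos: [0.525, 0.1284, 0.0276]
orientation: [2.626, 1.724, 0.001]
force: [-0.8, 0.0, 1.1]
opening: 0.0622
```

Run:
```python
from h import *
wsnap('al_w');s=read_state();print(stand(s['tool_pos']))
crop('top','al_t',200,90,350,240,4)
crop('scene','al_s',240,110,440,260,4)
```

```text
tcp [0.525  0.1284 0.0276] dq 0.012 F [-0.8  0.   1.1] open 0.0622
[-0.1212  0.0009]
```

View pics/al_t.png

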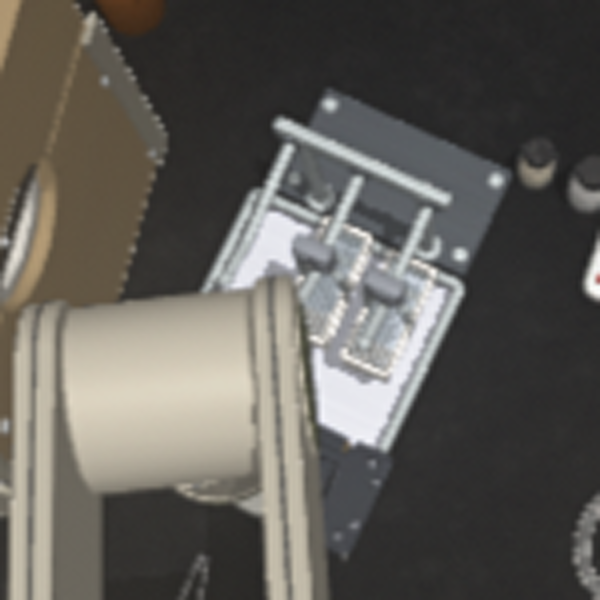

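View pics/al_s.png

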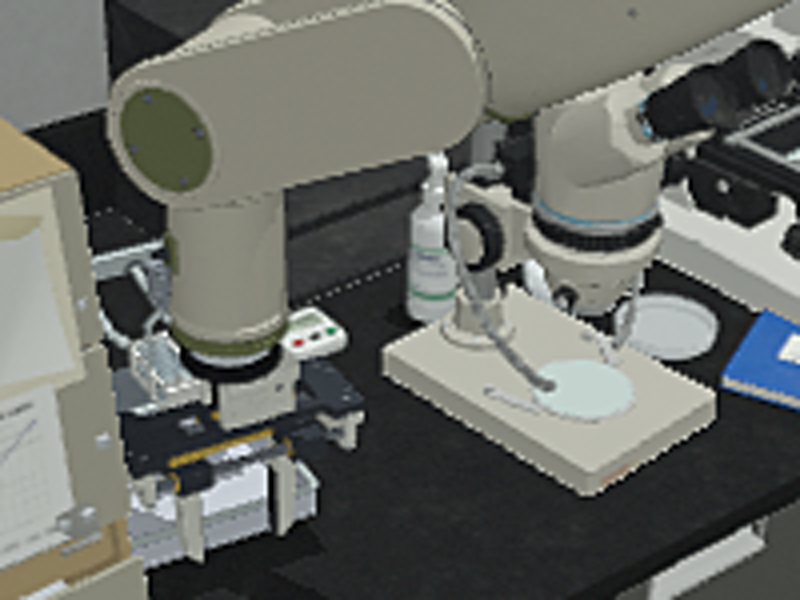

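Run:
```python
from h import *
T=Cam('top'); t=lambda x,y:(200+(x-1.5)/4,90+(y-1.5)/4)
P=[T.plane(t(*q),.03) for q in [(250,189),(466,288)]]
print([stand(p) for p in P],np.linalg.norm(P[0]-P[1]),np.degrees(np.arctan2(*(P[0]-P[1])[1::-1]))-90)
```

```text
[array([0.0501, 0.0864]), array([ 0.0494, -0.0822])] 0.16866853050113054 -23.26953442304898
```

Call:
carry_out:
  steps:
    - {"xyz": [0.4,-0.2,0],"rot": [0,0,0]}
    - {"xyz": [0.8,-0.3,0],"rot": [0,0,0]}
    - {"xyz": [1.1,-0.5,0],"rot": [0,0,0]}
    - {"xyz": [1.1,-0.5,0],"rot": [0,0,0]}

```text
t: 43.65
tool_pos: [0.534, 0.1246, 0.0275]
orientation: [-2.623, -1.723, 0.003]
force: [-12.3, 6.7, 9.9]
opening: 0.0624
```

Call:
carry_out:
  steps:
    - {"xyz": [-0.5,0.2,0],"rot": [0,0,0]}
    - {"xyz": [-1.2,0.5,0],"rot": [0,0,0]}
    - {"xyz": [-1.5,0.6,2],"rot": [0,0,0]}
    - {"xyz": [-1.5,0.6,6],"rot": [0,0,0]}
    - {"xyz": [-2,0.6,11],"rot": [0,0,0]}
    - {"xyz": [-4,0.6,16],"rot": [0,0,0]}
    - {"xyz": [-8,-2,21],"rot": [0,0,0]}
    - {"xyz": [-12,-5,23],"rot": [0,0,0]}
    - {"xyz": [-15,-9,23],"rot": [0,0,0]}
    - {"xyz": [-15,-9,23],"rot": [0,0,0]}

```text
t: 44.65
tool_pos: [0.3844, 0.0319, 0.2594]
orientation: [2.623, 1.722, 0.005]
force: [0.3, -0.2, 0.5]
opening: 0.0619
```

Call:
carry_out:
  steps:
    - {"xyz": [0,0,0],"rot": [0,0,0]}
    - {"xyz": [0,0,0],"rot": [0,0,0]}
    - {"xyz": [0,0,0],"rot": [0,0,0]}

```text
t: 44.95
tool_pos: [0.3858, 0.034, 0.2573]
orientation: [2.625, 1.725, 0.001]
force: [0.9, -0.0, -0.3]
opening: 0.0623
```

Run:
```python
from h import *
wsnap('am_w')
crop('top','am_t',200,90,350,240,4)
crop('scene','am_s',240,110,440,260,4)
```

```text
tcp [0.3858 0.034  0.2573] dq 0.016 F [ 0.9 -0.  -0.3] open 0.0623
```

View pics/am_t.png

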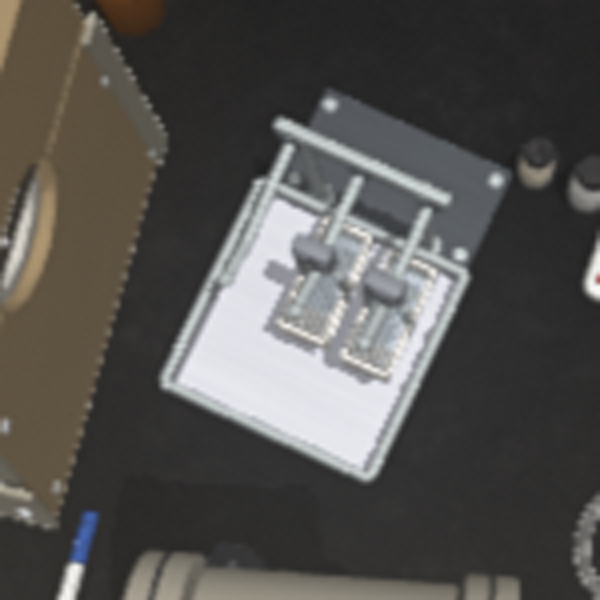

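View pics/am_s.png

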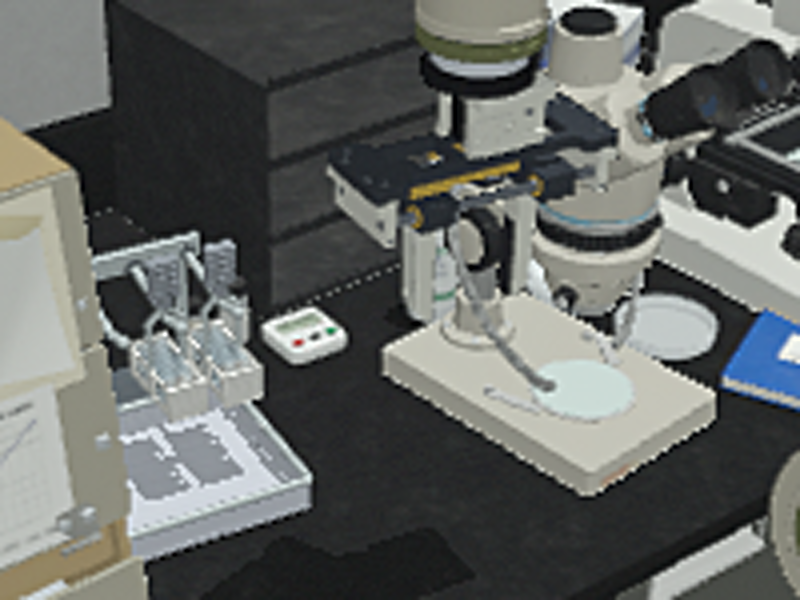

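View pics/am_w.png

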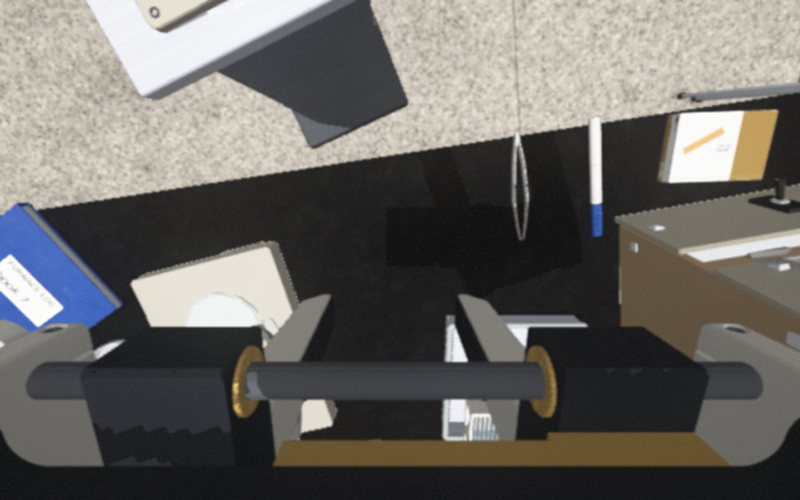

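Run:
```python
from h import *
T=Cam('top'); t=lambda x,y:(200+(x-1.5)/4,90+(y-1.5)/4)
tray(T,[t(*q) for q in [(369,481),(162,384),(257,178),(470,272)]],.03)
print([stand(T.plane(t(*q),.03)) for q in [(369,481),(162,384),(257,178),(470,272)]])
F=[T.plane(t(*q),.005) for q in [(330,88),(512,173),(464,273)]]; print([stand(p) for p in F])
for q in [(275,328),(326,348),(342,360),(386,380)]: print('rack front bottom corner',stand(T.plane(t(*q),.072)),stand(T.plane(t(*q),.104)))
a=cv2.imread('pics/a_top.png');b=cv2.imread('pics/am_t_full.png')
for nm,(x0,y0,x1,y1) in dict(marker=(205,210,230,262),tissue=(145,210,200,250),tweez=(232,225,256,272),petri=(425,185,465,225)).items():
    d=np.abs(a[y0:y1,x0:x1].astype(int)-b[y0:y1,x0:x1]).mean(); print(nm,d.round(1))
```

```text
tray c [0.6179 0.0909 0.03  ] yaw -23.0 stand [-0.021   0.0026] sides [np.float64(0.1639), np.float64(0.1605), np.float64(0.161), np.float64(0.1654)]
[array([-0.1029, -0.0776]), array([-0.1016,  0.0829]), array([0.0594, 0.0853]), array([ 0.0609, -0.08  ])]
[array([0.1469, 0.071 ]), array([ 0.1448, -0.0755]), array([ 0.0634, -0.0745])]
rack front bottom corner [-0.0375  0.0208] [-0.0412  0.0155]
rack front bottom corner [-0.0355 -0.0164] [-0.0393 -0.0207]
rack front bottom corner [-0.0384 -0.0297] [-0.0421 -0.0336]
rack front bottom corner [-0.0384 -0.0624] [-0.0421 -0.0654]
marker 6.5
tissue 6.8
tweez 84.1
petri 6.6
```

Run:
```python
import cv2,numpy as np
a=cv2.imread('pics/a_top.png');b=cv2.imread('pics/am_t_full.png')
o=np.vstack([cv2.resize(x[180:280,130:270],None,fx=4,fy=2.9) for x in (a,b)]); cv2.imwrite('pics/cmp.png',o)
```

```text
(no output)
```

View pics/cmp.png

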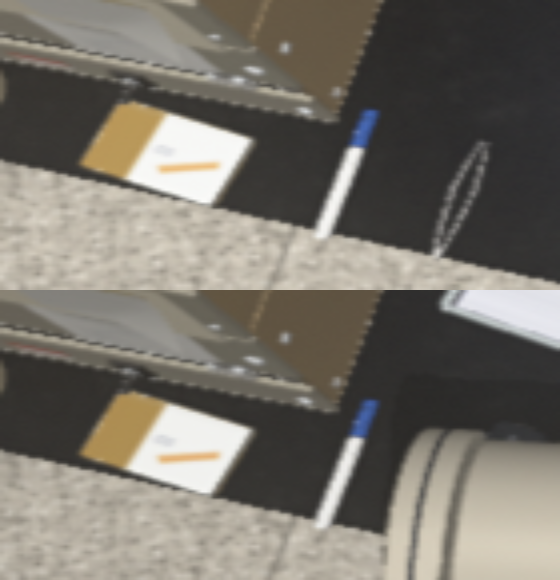

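Call:
carry_out:
  steps:
    - {"xyz": [0,0,1],"rot": [0,0,0]}
    - {"xyz": [0,0,2],"rot": [0,0,0]}
    - {"xyz": [0,0,2],"rot": [0,0,0]}
    - {"xyz": [0,0,2],"rot": [0,0,0]}
    - {"xyz": [0,0,2],"rot": [0,0,0]}
    - {"xyz": [0,0,2],"rot": [0,0,0]}
    - {"xyz": [0,0,2],"rot": [0,0,0]}
    - {"xyz": [0,0,2],"rot": [0,0,0]}
    - {"xyz": [0,0,2],"rot": [0,0,0]}
    - {"xyz": [0,0,2],"rot": [0,0,0]}

```text
t: 46.1
tool_pos: [0.3855, 0.0336, 0.2776]
orientation: [2.625, 1.724, 0.001]
force: [1.0, 0.0, -0.6]
opening: 0.0623
```

Run:
```python
from h import *
crop('top','an_t',200,90,350,240,4)
a=cv2.imread('pics/an_t.png').astype(int);b=cv2.imread('pics/am_t.png').astype(int); print(abs(a-b)[:490].mean(), read_state()['force'].round(1))
wsnap('an_w'); W=wload('an_w')
```

```text
0.5532437641723356 [-0.2 -0.6  0.4]
tcp [0.3855 0.0336 0.2776] dq 0.001 F [-0.2 -0.6  0.4] open 0.062
```

View pics/an_t.png

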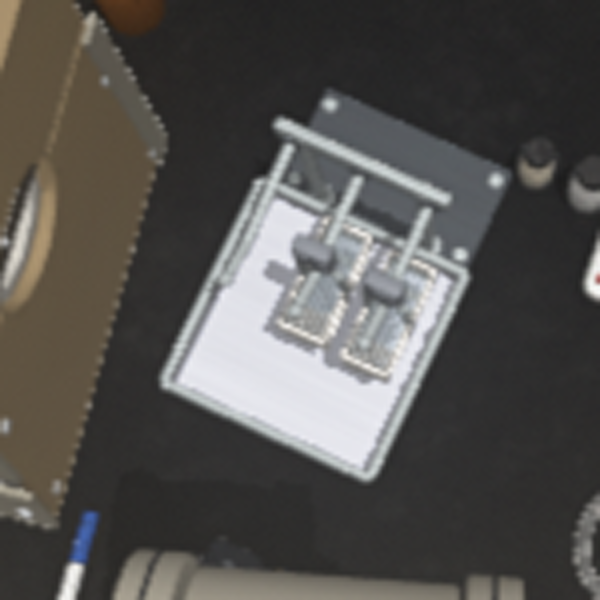

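Nothing has changed since the last view: the tray lies square under the hooks, with both racks hanging over it.

Run:
```python
from plant import *
print(close_job())
```

```text
the job is handed in; nothing more can be done
None
```

The job is done and handed in at about 46 s of the 210 s allowed. Only two racks were on the bench.

- **Drag:** I hooked both fingertips behind the tray's far rim and dragged it about 10.5 cm towards the robot. The racks stayed standing in it.
- **Racks:** I hung rack 1 on the middle hook and rack 2 on the right hook. Both hang upright.
- **Tray:** I brought the tray forward from inside its far wall, then by gripping its near rim. I finished with a two-finger push until it met the stand's foot.

**Last checks (top camera):**
- The tray centre is 21 mm in front of the hook seats and 2–3 mm left of centre.
- The tray's yaw is −23.0°, against −23 to −23.7° measured for the stand.
- Both racks hang over the tray, and nothing moved in the final second.
- The marker, tissue box and petri dish matched the first picture. The arm hid the tweezers in the last top view, but wrist views during the final push put their tip within about 1 mm of where it was.

**Disagreements and contacts:**
- The camera views disagreed by 2–5 mm on the hook position, so the sideways figure is only that good.
- The wrist force sensor showed brief pushes of about 10–17 N while seating the racks, moving the gripped tray and pushing it against the foot.
- I never saw the tray knocked aside.

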